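# Restock the toiletry tray of a bedside cabinet

## Task

Draw the tray of the bedside cabinet right out, turn the washed bottle board over so that its wells face up, and lay it flat in the tray. Then stand every toiletry bottle upright in a well of its own, and push the tray fully home with the bottles standing in it. Leave the guest's phone, camera, glass and clock where they are.

Things in the scene. Friction and masses are not known exactly. Their poses are not given: they have to be found in the camera images.
- tray (a joint): how far the pull-out tray of the bedside cabinet is drawn out, in m: 0 = fully home (its front panel closes the cabinet's mouth), 0.31 = fully out against its stop. It slides level and straight along the cabinet's x axis (out = the cabinet's -x), stays where it is left, and takes about 2 N to move.
- cabinet: fixed oak bedside cabinet, 340 mm deep, 180 mm wide, 165 mm high, with an open mouth in front for the tray (156 mm wide, up to 149 mm above the table). Origin: on the table under the middle of its front face. x points into the cabinet, away from the mouth (the front faces roughly the robot's right, world -y), y across its width, z up.
- tray_floor (a point): centre of the tray's inner floor, 20 mm above the table. Axes as the cabinet's. The inner floor (black) is 242 mm long in x and 116 mm wide in y; rims 10 mm high, 6 mm thick at the sides and back; front panel (at -x) 12 mm thick, 146 mm wide, 30 mm above the floor, its outer face 133 mm from this point.
- tray_handle (a point): middle of the tray's dark bar handle, 40 mm above the table: a round bar of 10 mm diameter, 96 mm long across the tray (along the cabinet's y), standing 45 mm in front of the front panel, open above and below.
- board: loose bottle board, pale plywood, 218 x 64 x 24 mm, 0.22 kg; five square wells in one face, grey felt on the plain back; it can stand on its end. Origin: centre of the well face. x along its 218 mm length, y along its 64 mm width, z from the well face towards the back (up while it lies face down, as at the start; down once the wells face up); back at z = +24 mm.
- well1 (a point): centre of the floor of well 1 of the board, at x = -84 mm along it: 37 mm square, 16 mm deep, rims slightly bevelled, sides parallel to the board's; wells are 42 mm apart (centre to centre) along the board's length. Axes as the board's.
- well2 (a point): centre of the floor of well 2 of the board, at x = -42 mm along it: 37 mm square, 16 mm deep, rims slightly bevelled, sides parallel to the board's; wells are 42 mm apart (centre to centre) along the board's length. Axes as the board's.
- well3 (a point): centre of the floor of well 3 of the board, at x = 0 mm along it: 37 mm square, 16 mm deep, rims slightly bevelled, sides parallel to the board's; wells are 42 mm apart (centre to centre) along the board's length. Axes as the board's.
- well4 (a point): centre of the floor of well 4 of the board, at x = 42 mm along it: 37 mm square, 16 mm deep, rims slightly bevelled, sides parallel to the board's; wells are 42 mm apart (centre to centre) along the board's length. Axes as the board's.
- well5 (a point): centre of the floor of well 5 of the board, at x = 84 mm along it: 37 mm square, 16 mm deep, rims slightly bevelled, sides parallel to the board's; wells are 42 mm apart (centre to centre) along the board's length. Axes as the board's.
- bottle1: loose toiletry bottle, amber with a black cap: square body 30 x 30 mm (corners rounded), 58 mm high, then a round cap of 22 mm diameter from 62 to 84 mm height; 70 g, heavy base. Origin: centre of its underside, z towards the cap, x and y square to its sides. May be absent.
- bottle2: loose toiletry bottle, green with a white cap: square body 30 x 30 mm (corners rounded), 58 mm high, then a round cap of 22 mm diameter from 62 to 84 mm height; 70 g, heavy base. Origin: centre of its underside, z towards the cap, x and y square to its sides. May be absent.
- bottle3: loose toiletry bottle, blue with a white cap: square body 30 x 30 mm (corners rounded), 58 mm high, then a round cap of 22 mm diameter from 62 to 84 mm height; 70 g, heavy base. Origin: centre of its underside, z towards the cap, x and y square to its sides. May be absent.
- bottle4: loose toiletry bottle, orange with a black cap: square body 30 x 30 mm (corners rounded), 58 mm high, then a round cap of 22 mm diameter from 62 to 84 mm height; 70 g, heavy base. Origin: centre of its underside, z towards the cap, x and y square to its sides. May be absent.
- bottle5: loose toiletry bottle, white with a white cap: square body 30 x 30 mm (corners rounded), 58 mm high, then a round cap of 22 mm diameter from 62 to 84 mm height; 70 g, heavy base. Origin: centre of its underside, z towards the cap, x and y square to its sides. May be absent.
- phone: guest's phone lying flat, 72 x 150 x 9 mm (long along its y); origin: centre of its underside. Not to be moved.
- camera: guest's camera standing on top of the cabinet, 130 mm wide, 90 mm high, lens to its -x; origin: centre of its underside. Not to be moved.
- tumbler: drinking glass, 68 mm diameter at the rim, 95 mm high, upright; origin: centre of its underside. Not to be moved.
- clock: white alarm clock, 50 x 110 x 81 mm; origin: centre of its underside. Not to be moved.
Things that resemble listed ones, but are neither listed nor needed, are in the scene too. Leave any purple look-alike of the bottle4 alone. Of the things that look like the board, take the one that is farthest from the robot's base at the start.

How it is judged (in metres and radians):
On the way, in this order (a step that is already met when the one before it is completed fails the run):
1. the tray is drawn right out (value of joint tray above 0.285 m), for 0.2 s.
2. the board lies flat in the drawn-out tray with its wells up (angle between board's own z axis and vertical above 3.04159 rad and x of board in the frame of tray_floor between -0.016 and 0.016 m and y of board in the frame of tray_floor between -0.026 and 0.026 m and z of board in the frame of tray_floor between 0.018 and 0.029 m and value of joint tray above 0.26 m), for 0.2 s.
3. every bottle stands in a well of the board, the tray still out (all of step 2 and angle between each of bottle1, bottle2, bottle3, bottle4, bottle5's own z axis and vertical below 0.15 rad and (distance between bottle1 and well1 below 0.008 m or distance between bottle1 and well2 below 0.008 m or distance between bottle1 and well3 below 0.008 m or distance between bottle1 and well4 below 0.008 m or distance between bottle1 and well5 below 0.008 m) and (distance between bottle2 and well1 below 0.008 m or distance between bottle2 and well2 below 0.008 m or distance between bottle2 and well3 below 0.008 m or distance between bottle2 and well4 below 0.008 m or distance between bottle2 and well5 below 0.008 m) and (distance between bottle3 and well1 below 0.008 m or distance between bottle3 and well2 below 0.008 m or distance between bottle3 and well3 below 0.008 m or distance between bottle3 and well4 below 0.008 m or distance between bottle3 and well5 below 0.008 m) and (distance between bottle4 and well1 below 0.008 m or distance between bottle4 and well2 below 0.008 m or distance between bottle4 and well3 below 0.008 m or distance between bottle4 and well4 below 0.008 m or distance between bottle4 and well5 below 0.008 m) and (distance between bottle5 and well1 below 0.008 m or distance between bottle5 and well2 below 0.008 m or distance between bottle5 and well3 below 0.008 m or distance between bottle5 and well4 below 0.008 m or distance between bottle5 and well5 below 0.008 m)), for 0.2 s.
At the end, for the whole second after the job is handed in: The tray is home to within 8 mm, the board lies flat in it with the wells up (within 6 degrees, inside the rims), every bottle present stands on the floor of a well (within 8 mm of its centre, upright within 8 degrees), and all is at rest (value of joint tray below 0.008 m and angle between board's own z axis and vertical above 3.04159 rad and x of board in the frame of tray_floor between -0.016 and 0.016 m and y of board in the frame of tray_floor between -0.026 and 0.026 m and z of board in the frame of tray_floor between 0.018 and 0.029 m and angle between each of bottle1, bottle2, bottle3, bottle4, bottle5's own z axis and vertical below 0.15 rad and (distance between bottle1 and well1 below 0.008 m or distance between bottle1 and well2 below 0.008 m or distance between bottle1 and well3 below 0.008 m or distance between bottle1 and well4 below 0.008 m or distance between bottle1 and well5 below 0.008 m) and (distance between bottle2 and well1 below 0.008 m or distance between bottle2 and well2 below 0.008 m or distance between bottle2 and well3 below 0.008 m or distance between bottle2 and well4 below 0.008 m or distance between bottle2 and well5 below 0.008 m) and (distance between bottle3 and well1 below 0.008 m or distance between bottle3 and well2 below 0.008 m or distance between bottle3 and well3 below 0.008 m or distance between bottle3 and well4 below 0.008 m or distance between bottle3 and well5 below 0.008 m) and (distance between bottle4 and well1 below 0.008 m or distance between bottle4 and well2 below 0.008 m or distance between bottle4 and well3 below 0.008 m or distance between bottle4 and well4 below 0.008 m or distance between bottle4 and well5 below 0.008 m) and (distance between bottle5 and well1 below 0.008 m or distance between bottle5 and well2 below 0.008 m or distance between bottle5 and well3 below 0.008 m or distance between bottle5 and well4 below 0.008 m or distance between bottle5 and well5 below 0.008 m) and linear speed of each of bottle1, bottle2, bottle3, bottle4, bottle5, board below 0.02 m/s); the robot touches nothing.
It fails at once if the guest's phone is moved by more than 25 mm (distance of phone from where it was at the start of the episode above 0.025 m).
It fails at once if the guest's camera is moved by more than 25 mm (distance of camera from where it was at the start of the episode above 0.025 m).
It fails at once if the guest's tumbler is moved by more than 25 mm (distance of tumbler from where it was at the start of the episode above 0.025 m).
It fails at once if the guest's alarm clock is moved by more than 25 mm (distance of clock from where it was at the start of the episode above 0.025 m).
Of bottle1, bottle2, bottle3, bottle4, bottle5 only 3 to 5 are there at a start; the rules pass over those that are not, and their reading is None.
At some moment in a run one of bottle1, bottle2, bottle3, bottle4, bottle5, board may be knocked a few centimetres aside while the robot is not near it.
It also fails if it takes over 210 s, if anything falls off the work surface, if the arm or the gripper's body presses on something with over 40 N, if the wrist force passes 120 N, or if a joint passes its speed limit or range.

## Robot

A 6-joint arm with a two-finger parallel gripper is mounted at the origin on the work surface. World frame = base frame: x ahead of the robot, y to its left, z up, the work surface at z = 0. Lengths are in m, angles in degrees, forces in N, time in s.
With the tool pointing down it reaches from about 0.4 to 0.825 m from the base axis. Payload 7 kg.
Tool frame: the origin (TCP) lies between the finger pads; the fingertips stand 19 mm ahead of it and the grasp point (between the pads) is the TCP; x points along the fingers, y is the direction in which the jaws open and shut, and the axes are right-handed (so a half turn about x gives the same grasp; the last joint's range is limited). The gripper opens to 88 mm and grips with 3 to 60 N. Pads are 19 mm wide; open, the fingers measure 130 mm over their backs; the gripper's body (78 mm by 193 mm) begins 47 mm behind the grasp point.
Start: joints at [85.205, 20.546, 0.682, 0, -70.136, -16.507], TCP at [0.245, 0.629, 0.246] pointing down, gripper open.
Joint ranges: [-176.03, 176.03], [-82.01, 121.73], [-58.28, 71.71], [-173.87, 95.51], [-174.79, -0.11], [-173.66, 173.66]. Speed limits (degrees/s): [136.94, 136.94, 172.46, 180, 180, 180].

## Interface

Orientations are given as [roll, pitch, yaw] about the fixed x, y, z axes, in that order (R = Rz(yaw) Ry(pitch) Rx(roll)).
In Python, from plant import * gives the robot as it stands.
- The arm moves only by the tool step_arm, never from a script. Its argument "steps" is a list of rows, each a list of 2 entries, a list of its own where there are three numbers: the shift along the tool's x, y, z in units of 0.02 m (1.0 is 0.02 m), then the turn about the tool's x in units of 6 degrees (1.0 is 6 degrees). A call has 1 to 20 rows; each row shifts and turns the commanded pose from where the row before left it, along the tool's axes as they then stand; what a row does not reach is not made up. A row lasts 1/12 s, in which the tool goes at most 41.7 mm and 7.16 degrees, less where a joint would pass 70% of its speed; a pose out of reach is approached as far as the arm can. A call with a number of a shift or a turn outside -1 to 1 is refused whole. A call with a gripper value outside its range is refused whole. "fingers" is the closure, from 0 (fully open) to 1 (shut), set as the call begins (left out, the last holds). The fingers move at their own pace and stop on an object; "grip_force" is the grip in N (left out, the last holds). Time passes only in rows, so rows that do not move let the fingers close. It gives the time, the measured TCP pose, the force and the opening at its end, in the units of the state.
- get_state(): the state, without advancing time (a new reading comes with each control period).
- capture(name): name is "side" or "top"; returns the picture (384x512x3 uint8, blue, green, red); there is no depth.
- camera_model(name): a dict with "intrinsics" (3x3 intrinsics, pixels), "rvec" (rotation vector, rad) and "tvec" (3), from world to camera coordinates, as OpenCV has them. Camera axes: x right, y down, z forward; pixel columns grow to the right and rows downward; lengths in m; the calibration is good to about 2 mm. A picture is of the moment at which its call begins. camera_model takes no time and is no camera call.
- close_job(): hands the job in, once; it reports no verdict.
The state is a dict: "time_s": time; "joints": joint angles; "qd": joint speeds; "joint_torque": joint torques, N m; "tcp_pos": TCP position; "eef_rot": TCP orientation; "contact_force": force on the tool from outside, world axes, zero at the start; "moment": the same for the moment, N m; "gripper_width": finger opening in m.
Only numpy, scipy, OpenCV 4.12 (cv2) and the standard library are available. Lean on these libraries where they do the work, as an engineer would, in place of code of your own. Each camera call takes 0.05 s, during which the arm holds its last target.

## Working session

There is one attempt and no reset: what is moved stays moved. The work goes in short steps, Python scripts to look and compute and a tool call to move; the robot and the scene stay as the last step left them, time stands still between calls to the robot, and variables do not carry over. Pictures are saved under pics/ and viewed, and the job is handed in when it is done.

Besides the shell and the picture viewer there is one more tool, called after "Emit:" by a JSON object that holds its "name" and its "arguments". step_arm: Moves the arm, as the interface text tells. Its arguments: {"type":"object","properties":{"steps":{"type":"array","items":{"type":"array"}},"fingers":{"type":"number"},"grip_force":{"type":"number"}},"required":["steps"]}

```bash
ls; mkdir -p pics; python3 - <<'E'
from plant import *
import cv2
for n in("side","top"):
    im=capture(n); cv2.imwrite(f"pics/{n}0.png",cv2.resize(im,None,fx=1.5,fy=1.5,interpolation=cv2.INTER_CUBIC)); 
    cv2.imwrite(f"pics/{n}0raw.png",im)
    m=camera_model(n);print(n,m)
print(get_state())
E
```

```text
pics
side {'intrinsics': array([[372.68501635,   0.        , 256.90113702],
       [  0.        , 372.68501635, 199.10154886],
       [  0.        ,   0.        ,   1.        ]]), 'rvec': array([ 2.27800661, -0.48373225,  0.19021815]), 'tvec': array([-0.44871702,  0.25721407,  0.92950519])}
top {'intrinsics': array([[386.49229615,   0.        , 254.98449709],
       [  0.        , 386.49229615, 198.28548771],
       [  0.        ,   0.        ,   1.        ]]), 'rvec': array([ 2.16018815, -2.11086631,  0.15018669]), 'tvec': array([0.07391494, 0.54410983, 1.40369718])}
{'time_s': 0.1, 'joints': array([ 8.52062591e+01,  2.05876273e+01,  6.37779356e-01, -1.87389681e-02,
       -7.01357363e+01, -1.65087750e+01]), 'qd': array([-0.0277676 , -0.06347757,  0.06727112,  0.05837894,  0.01915637,
       -0.01024731]), 'joint_torque': array([-1.54720350e-03, -5.84165025e+01,  2.93751901e+01,  7.01556891e+00,
        1.01771532e-02, -4.32561251e-05]), 'tcp_pos': array([0.24506883, 0.62848704, 0.24470041]), 'eef_rot': array([  94.878995  ,   89.91262097, -106.4299014 ]), 'contact_force': array([-0.32083572, -1.08676109,  1.11479937]), 'moment': array([ 0.00180466, -0.0058888 , -0.01249984]), 'gripper_width': 0.08789106825898743}
```

View pics/side0.png

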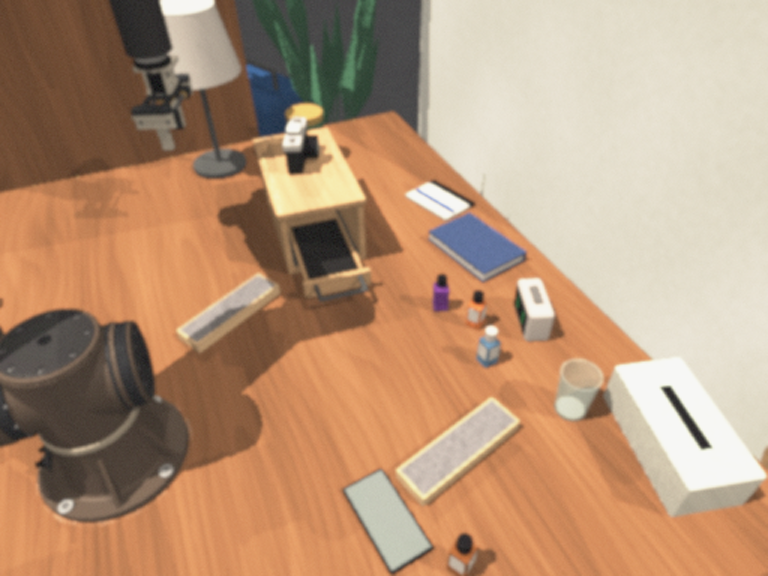

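View pics/top0.png

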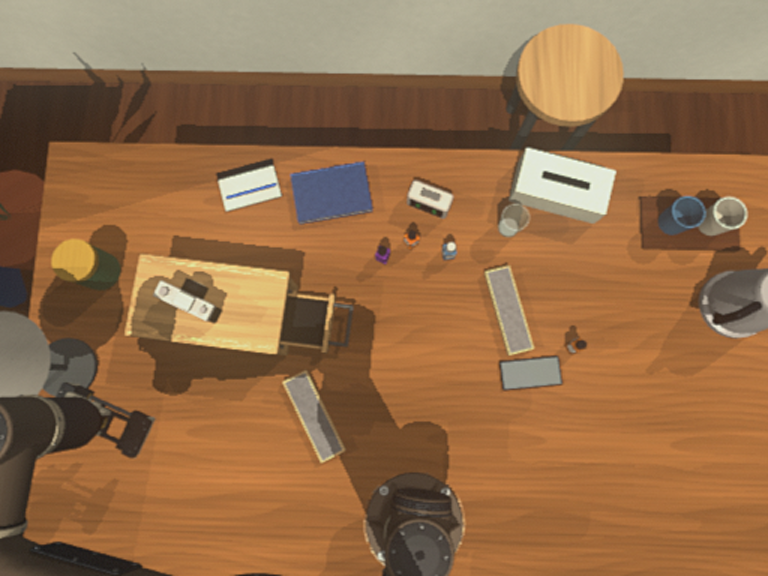

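```bash
cat > h.py <<'E'
import numpy as np, cv2
from scipy.spatial.transform import Rotation as R
import plant
def cam(n):
    m=plant.camera_model(n); return m["intrinsics"],cv2.Rodrigues(m["rvec"])[0],m["tvec"]
def ray(n,u,v,z):
    K,Rm,t=cam(n); d=Rm.T@np.linalg.solve(K,[u,v,1.]); c=-Rm.T@t
    return c+d*(z-c[2])/d[2]
def proj(n,P):
    m=plant.camera_model(n); return cv2.projectPoints(np.asarray(P,float).reshape(-1,3),m["rvec"],m["tvec"],m["intrinsics"],None)[0][:,0]
def tri(uv):  # dict name->(u,v)
    A=[];b=[]
    for n,(u,v) in uv.items():
        K,Rm,t=cam(n); d=Rm.T@np.linalg.solve(K,[u,v,1.]); d/=np.linalg.norm(d); c=-Rm.T@t
        M=np.eye(3)-np.outer(d,d); A.append(M);b.append(M@c)
    return np.linalg.solve(sum(A),sum(b))
def crop(im,x0,y0,x1,y1,f,name,step=10):
    c=cv2.resize(im[y0:y1,x0:x1],None,fx=f,fy=f,interpolation=cv2.INTER_CUBIC)
    for x in range((x0//step+1)*step,x1,step):
        X=int((x-x0+.5)*f); cv2.line(c,(X,0),(X,5),(0,255,255),1); cv2.putText(c,str(x),(X-9,14),0,.33,(0,255,255),1)
    for y in range((y0//step+1)*step,y1,step):
        Y=int((y-y0+.5)*f); cv2.line(c,(0,Y),(5,Y),(0,255,255),1); cv2.putText(c,str(y),(6,Y+3),0,.33,(0,255,255),1)
    cv2.imwrite("pics/"+name+".png",c)
E
python3 - <<'E'
from h import *
t=cv2.imread("pics/top0raw.png");s=cv2.imread("pics/side0raw.png")
crop(t,170,120,400,270,3.4,"ct0")
crop(s,190,150,450,384,3,"cs0")
E
```

```text
(no output)
```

View pics/ct0.png

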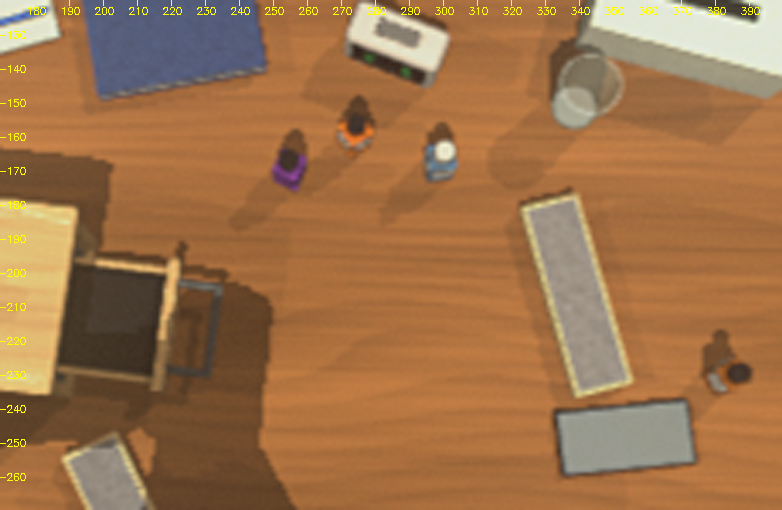

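View pics/cs0.png

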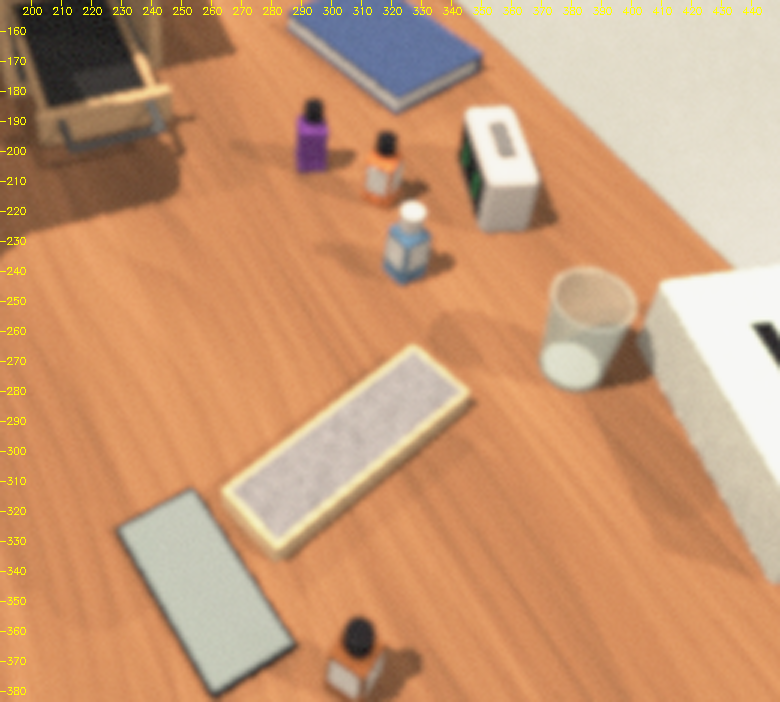

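```bash
python3 - <<'E'
from h import *
np.set_printoptions(precision=4,suppress=True)
print("boardtop"); 
P=[ray("top",u,v,.024)[:2] for u,v in [(324,180),(340,175.5),(356,231),(340,236)]]
for p in P: print(p)
Pb=np.mean(P,0);print(Pb,np.linalg.norm(P[0]-P[3]),np.linalg.norm(P[1]-P[0]), np.degrees(np.arctan2(*(P[0]-P[3])[::-1])))
P=[ray("side",u,v,.024)[:2] for u,v in [(328,265),(346,281),(280,332.5),(263,313.5)]]
for p in P: print(p)
print(np.mean(P,0),np.degrees(np.arctan2(*(P[0]-P[3])[::-1])))
print("cabinet top corners")
for u,v in [(191,181),(184,235)]: print(ray("top",u,v,.165))
for u,v in [(142/1.5,255/1.5),(128/1.5,335/1.5)]: print(ray("top",u,v,.165))
print("handle ends z.04", ray("top",233,203.5,.04),ray("top",231,231,.04))
print("panel top z.05", ray("top",221,196,.05),ray("top",216,234.5,.05))
for n,a,b in [("purple",(255.5,166),(293.5,183)),("orange",(274,156),(318,194.5)),("blue",(299.5,163.5),(327.5,220)),("amber",(386.5,229.5),(309,357))]:
    print(n,tri({"top":a,"side":b}),ray("top",*a,.084)[:2])
E
```

```text
boardtop
[ 0.6214 -0.1744]
[ 0.6402 -0.2354]
[ 0.43   -0.2929]
[ 0.4101 -0.2332]
[ 0.5254 -0.234 ] 0.21934427063892295 0.06379277365684038 15.53499048678098
[ 0.6172 -0.1723]
[ 0.6322 -0.2333]
[ 0.4206 -0.2888]
[ 0.4051 -0.2303]
[ 0.5188 -0.2312] 15.286094333928672
cabinet top corners
[0.5787 0.3068 0.165 ]
[0.3925 0.3213 0.165 ]
[0.6104 0.6441 0.165 ]
[0.4243 0.6597 0.165 ]
handle ends z.04 [0.521  0.1683 0.04  ] [0.4181 0.1723 0.04  ]
panel top z.05 [0.5469 0.2132 0.05  ] [0.4034 0.2262 0.05  ]
purple [0.6515 0.0876 0.0917] [0.656  0.0868]
orange [0.6943 0.0198 0.0847] [0.6953 0.0194]
blue [ 0.6693 -0.0749  0.0787] [ 0.6689 -0.0748]
amber [ 0.4337 -0.3861  0.0866] [ 0.4334 -0.3868]
```

```bash
cat >> h.py <<'E'
def rot(s): return R.from_euler("xyz",s["eef_rot"],degrees=True).as_matrix()
def jaw(s):
    m=rot(s); return np.degrees(np.arctan2(m[1,1],m[0,1]))
def plan(p,yaw=None):
    s=plant.get_state(); m=rot(s); y0=jaw(s)
    d=m.T@(np.array(p)-s["tcp_pos"])/.02
    dy=0 if yaw is None else (yaw-y0+90)%180-90
    print("t %.1f tcp %s jaw %.1f tilt %.2f w %.4f F %s"%(s["time_s"],np.round(s["tcp_pos"],4),y0,np.degrees(np.arccos(-m[2,0])),s["gripper_width"],np.round(s["contact_force"],1)))
    print(" j6 %.0f j1 %.0f"%(s["joints"][5],s["joints"][0]))
    print(" total tool units (frame now)",np.round(d,2)," turn units %.2f"%(-dy/6), "-> alt %.2f"%(-(dy-np.sign(dy)*180)/6))
    a=np.radians(yaw if yaw is not None else y0); 
    a=np.radians(y0+dy); Ry=np.array([np.cos(a),np.sin(a),0]); X=np.array([0,0,-1.]); Z=np.cross(X,Ry)
    e=np.array(p)-s["tcp_pos"]; print(" in frame after turn",np.round(np.array([e@X,e@Ry,e@Z])/.02,2))
E
python3 - <<'E'
from h import *
plan((.471,.173,.246),84.7)
E
```

```text
t 0.1 tcp [0.2451 0.6285 0.2447] jaw -111.3 tilt 0.09 w 0.0879 F [-0.3 -1.1  1.1]
 j6 -17 j1 85
 total tool units (frame now) [ -0.04  17.11 -18.8 ]  turn units -2.67 -> alt 27.33
 in frame after turn [ -0.06  21.63 -13.35]
```

Emit:
{"name": "step_arm", "arguments": {"steps": [[[0,0,0],-0.89],[[0,0,0],-0.89],[[0,0,0],-0.89],[[0,0.98,-0.61],0],[[0,0.98,-0.61],0],[[0,0.98,-0.61],0],[[0,0.98,-0.61],0],[[0,0.98,-0.61],0],[[0,0.98,-0.61],0],[[0,0.98,-0.61],0],[[0,0.98,-0.61],0],[[0,0.98,-0.61],0],[[0,0.98,-0.61],0],[[0,0.98,-0.61],0],[[0,0.98,-0.61],0],[[0,0.98,-0.61],0],[[0,0.98,-0.61],0],[[0,0.98,-0.61],0],[[0,0.98,-0.61],0],[[0,0.98,-0.61],0]], "fingers": 0.4}}

```text
time_s: 1.77
tcp_pos: [0.4212, 0.2768, 0.2454]
eef_rot: [40.1, 90.0, -145.1]
contact_force: [0.8, -0.2, 0.4]
gripper_width: 0.0525
```

```bash
python3 - <<'E'
from h import *
plan((.471,.173,.040),84.7)
E
```

```text
t 1.8 tcp [0.4212 0.2768 0.2454] jaw -95.3 tilt 0.03 w 0.0525 F [ 0.8 -0.2  0.4]
 j6 29 j1 56
 total tool units (frame now) [10.27  4.93 -2.96]  turn units 0.00 -> alt -30.00
 in frame after turn [10.27  4.94 -2.96]
```

Emit:
{"name": "step_arm", "arguments": {"steps": [[[0,0.99,-0.59],0],[[0,0.99,-0.59],0],[[0,0.99,-0.59],0],[[0,0.99,-0.59],0],[[0,0.98,-0.6],0],[[1,0,0],0],[[1,0,0],0],[[1,0,0],0],[[1,0,0],0],[[1,0,0],0],[[1,0,0],0],[[0,0,0],0],[[0,0,0],0]], "fingers": 0.66}}

```text
time_s: 2.85
tcp_pos: [0.4704, 0.1736, 0.125]
eef_rot: [50.0, 89.8, -135.3]
contact_force: [-0.7, -0.6, 0.8]
gripper_width: 0.0299
```

```bash
python3 - <<'E'
from h import *
plan((.471,.173,.040),84.7)
t=capture("top");s=capture("side")
crop(t,150,160,300,270,5,"ct1");crop(s,130,60,290,220,5,"cs1")
E
```

```text
t 2.9 tcp [0.4704 0.1736 0.125 ] jaw -95.3 tilt 0.16 w 0.0299 F [-0.7 -0.6  0.8]
 j6 42 j1 43
 total tool units (frame now) [ 4.25  0.02 -0.04]  turn units 0.00 -> alt -30.00
 in frame after turn [ 4.25  0.03 -0.03]Traceback (most recent call last):
  File "<stdin>", line 3, in <module>
NameError: name 'capture' is not defined
```

```bash
sed -i 's/^import plant/import plant\nfrom plant import */' h.py; python3 - <<'E'
from h import *
s=capture("side")
crop(s,130,60,290,220,4.5,"cs1")
print(proj("side",[[.4704,.1736,.04],[.4704,.1736,.106]]))
E
```

```text
[[228.5018831  194.92857913]
 [227.01815782 178.51929874]]
```

View pics/cs1.png

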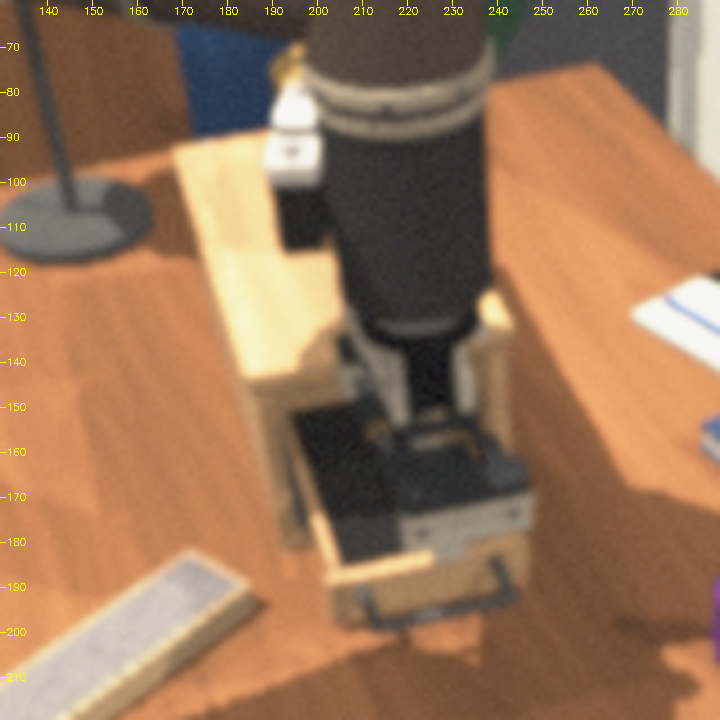

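Emit:
{"name": "step_arm", "arguments": {"steps": [[[0.85,0,0],0],[[0.85,0,0],0],[[0.85,0,0],0],[[0.85,0,0],0],[[0.85,0,0],0],[[0,0,0],0],[[0,0,0],0]]}}

```text
time_s: 3.48
tcp_pos: [0.4713, 0.1744, 0.0413]
eef_rot: [126.4, 90.0, -58.9]
contact_force: [0.1, -0.1, 0.3]
gripper_width: 0.0297
```

Emit:
{"name": "step_arm", "arguments": {"steps": [[[0,0,0],0],[[0,0,0],0],[[0,0,0],0],[[0,0,0],0],[[0,0,0],0]], "fingers": 1, "grip_force": 20}}

```text
time_s: 3.9
tcp_pos: [0.4714, 0.1743, 0.0415]
eef_rot: [-144.1, 89.9, 30.6]
contact_force: [-0.9, -1.3, 7.3]
gripper_width: 0.0091
```

Emit:
{"name": "step_arm", "arguments": {"steps": [[[0,0.3,0],0],[[0,0.6,0],0],[[0,0.6,0],0],[[0,0.6,0],0],[[0,0.6,0],0],[[0,0.6,0],0],[[0,0.6,0],0],[[0,0.6,0],0],[[0,0.6,0],0],[[0,0.6,0],0],[[0,0.6,0],0],[[0,0.6,0],0],[[0,0.6,0],0],[[0,0.6,0],0],[[0,0.6,0],0],[[0,0.6,0],0],[[0,0.3,0],0],[[0,0,0],0]]}}

```text
time_s: 5.4
tcp_pos: [0.4522, -0.0183, 0.0414]
eef_rot: [28.1, 89.9, -157.3]
contact_force: [-6.5, -1.4, 14.8]
gripper_width: 0.0089
```

Emit:
{"name": "step_arm", "arguments": {"steps": [[[0,0.25,0],0],[[0,0.25,0],0],[[0,0.25,0],0],[[0,0.2,0],0],[[0,0.15,0],0],[[0,0.1,0],0],[[0,0,0],0]]}}

```text
time_s: 5.98
tcp_pos: [0.4507, -0.0373, 0.0413]
eef_rot: [-99.9, 89.7, 74.7]
contact_force: [-17.8, 43.1, 17.7]
gripper_width: 0.0116
```

Emit:
{"name": "step_arm", "arguments": {"steps": [[[0,-0.2,0],0],[[0,0,0],0]]}}

```text
time_s: 6.15
tcp_pos: [0.4508, -0.0357, 0.0413]
eef_rot: [-59.7, 89.9, 115.1]
contact_force: [-8.7, 12.3, 13.3]
gripper_width: 0.0087
```

Emit:
{"name": "step_arm", "arguments": {"steps": [[[0,0,0],0],[[0,0,0],0],[[0,0,0],0],[[-1,0,0],0],[[-1,0,0],0],[[-1,0,0],0],[[-1,0,0],0],[[-1,0,0],0],[[-1,0,0],0],[[-1,0,0],0]], "fingers": 0.66}}

```text
time_s: 6.98
tcp_pos: [0.4512, -0.0373, 0.1816]
eef_rot: [178.2, 90.0, -7.1]
contact_force: [-0.3, -0.0, 0.0]
gripper_width: 0.0295
```

```bash
python3 - <<'E'
from h import *
t=capture("top");s=capture("side")
crop(t,150,120,410,270,3,"ct2");crop(s,130,100,450,384,2.4,"cs2",20)
plan((.595,-.214,.2),15.4-90)
E
```

```text
t 7.1 tcp [ 0.4533 -0.0368  0.1837] jaw -95.3 tilt 0.33 w 0.0299 F [-0.4  0.4  0.5]
 j6 64 j1 20
 total tool units (frame now) [-0.78  8.17 -7.87]  turn units -3.45 -> alt 26.55
 in frame after turn [-0.81 10.42 -4.48]
```

View pics/ct2.png

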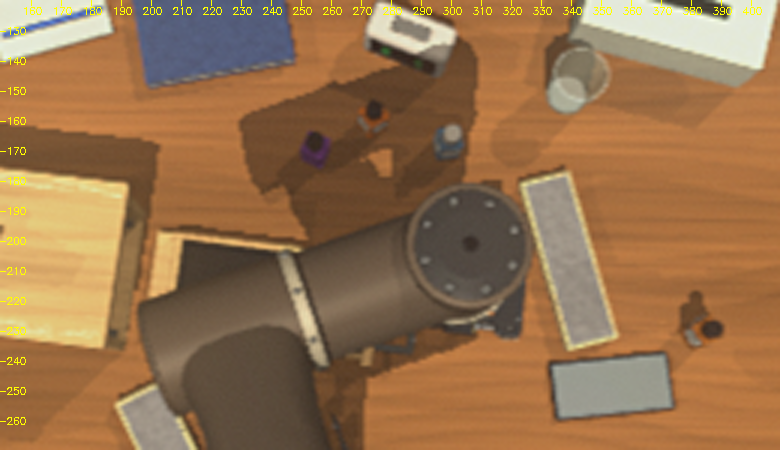

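View pics/cs2.png

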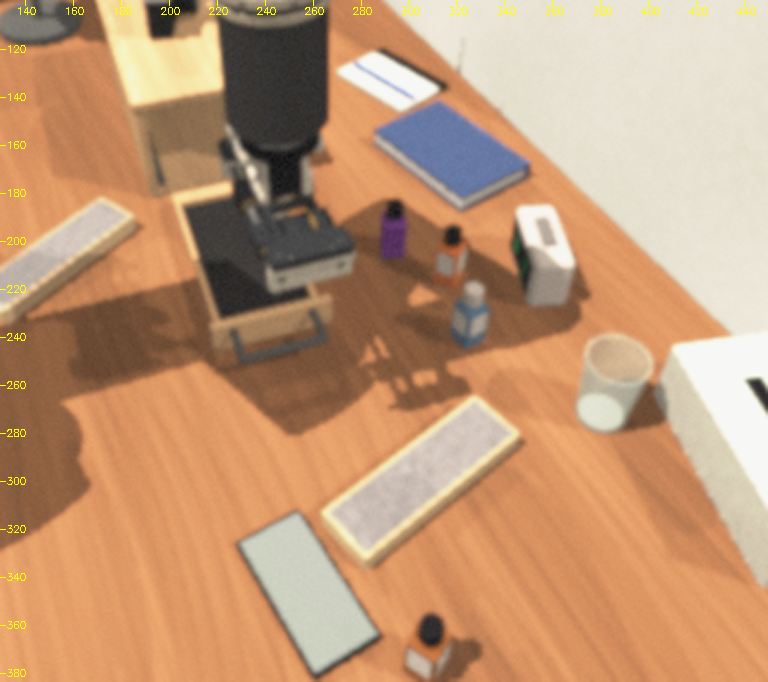

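```bash
python3 - <<'E'
from h import *
print("tumbler base",ray("top",339,152,.0),ray("side",381,270,0), "rim",ray("top",344,143,.095))
e=np.array([np.cos(np.radians(15.4)),np.sin(np.radians(15.4))])
p=np.array([.522,-.2326])+.079*e;print(p)
plan((p[0],p[1],.2),15.4-90)
E
```

```text
tumbler base [ 0.73939321 -0.23736156  0.        ] [ 7.48228260e-01 -2.29393430e-01  1.11022302e-16] rim [ 0.74690985 -0.23646176  0.095     ]
[ 0.59816354 -0.21162107]
t 7.1 tcp [ 0.4533 -0.0368  0.1837] jaw -95.3 tilt 0.33 w 0.0299 F [-0.4  0.4  0.5]
 j6 64 j1 20
 total tool units (frame now) [-0.78  8.03 -8.02]  turn units -3.45 -> alt 26.55
 in frame after turn [-0.81 10.35 -4.66]
```

Emit:
{"name": "step_arm", "arguments": {"steps": [[[0,0,0],-0.86],[[0,0,0],-0.86],[[0,0,0],-0.86],[[0,0,0],-0.87],[[0,0.94,-0.42],0],[[0,0.94,-0.42],0],[[0,0.94,-0.42],0],[[0,0.94,-0.42],0],[[0,0.94,-0.42],0],[[0,0.94,-0.42],0],[[0,0.94,-0.42],0],[[0,0.94,-0.42],0],[[0,0.94,-0.43],0],[[0,0.94,-0.43],0],[[0,0.95,-0.43],0],[[1,0,0],0],[[1,0,0],0],[[1,0,0],0],[[1,0,0],0],[[0,0,0],0]], "fingers": 0}}

```text
time_s: 8.75
tcp_pos: [0.593, -0.2116, 0.0955]
eef_rot: [-25.6, 89.6, 169.7]
contact_force: [-0.8, 0.2, -1.7]
gripper_width: 0.0878
```

```bash
python3 - <<'E'
from h import *
plan((.598,-.2116,.021),15.4-90)
t=capture("top");s=capture("side")
crop(t,250,140,410,260,5,"ct3");crop(s,230,200,400,384,4,"cs3")
E
```

```text
t 8.8 tcp [ 0.593  -0.2116  0.0955] jaw -74.7 tilt 0.44 w 0.0878 F [-0.8  0.2 -1.7]
 j6 107 j1 -2
 total tool units (frame now) [ 3.72  0.08 -0.27]  turn units -0.01 -> alt 29.99
 in frame after turn [ 3.73  0.06 -0.24]
```

View pics/cs3.png

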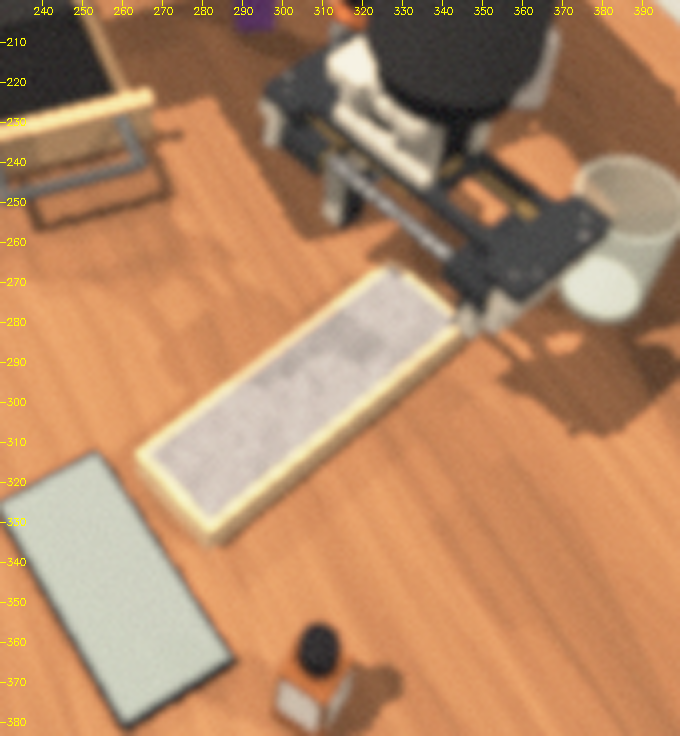

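Emit:
{"name": "step_arm", "arguments": {"steps": [[[0.9,0.01,-0.06],0],[[0.9,0.02,-0.06],0],[[0.9,0.02,-0.06],0],[[0.9,0.02,-0.06],0],[[0.08,0,0],0],[[0,0,0],0],[[0,0,0],0]]}}

```text
time_s: 9.43
tcp_pos: [0.6021, -0.212, 0.0286]
eef_rot: [150.1, 89.9, -14.5]
contact_force: [-0.3, -0.2, 0.3]
gripper_width: 0.0876
```

Emit:
{"name": "step_arm", "arguments": {"steps": [[[0,0,0],0],[[0,0,0],0],[[0,0,0],0],[[0,0,0],0],[[0,0,0],0],[[0,0,0],0]], "fingers": 1, "grip_force": 15}}

```text
time_s: 9.93
tcp_pos: [0.6015, -0.2117, 0.0277]
eef_rot: [167.3, 89.9, 2.7]
contact_force: [-0.8, 2.6, 5.9]
gripper_width: 0.0637
```

```bash
python3 - <<'E'
from h import *
plan((.598,-.2116,.021),15.4-90)
E
```

```text
t 9.9 tcp [ 0.6015 -0.2117  0.0277] jaw -74.6 tilt 0.05 w 0.0637 F [-0.8  2.6  5.9]
 j6 107 j1 -2
 total tool units (frame now) [ 0.33 -0.05  0.17]  turn units 0.00 -> alt -30.00
 in frame after turn [ 0.33 -0.05  0.17]
```

```bash
python3 -c "
import math
for k in range(20):
    a=math.radians(4.8+1.5+3*k);print([[-round(.5*math.cos(a),2),0,round(.5*math.sin(a),2)],0],end=', ')"
```

```text
[[-0.5, 0, 0.05], 0], [[-0.49, 0, 0.08], 0], [[-0.49, 0, 0.11], 0], [[-0.48, 0, 0.13], 0], [[-0.47, 0, 0.16], 0], [[-0.47, 0, 0.18], 0], [[-0.46, 0, 0.21], 0], [[-0.44, 0, 0.23], 0], [[-0.43, 0, 0.25], 0], [[-0.42, 0, 0.27], 0], [[-0.4, 0, 0.3], 0], [[-0.39, 0, 0.32], 0], [[-0.37, 0, 0.34], 0], [[-0.35, 0, 0.36], 0], [[-0.33, 0, 0.37], 0], [[-0.31, 0, 0.39], 0], [[-0.29, 0, 0.41], 0], [[-0.27, 0, 0.42], 0], [[-0.25, 0, 0.43], 0], [[-0.22, 0, 0.45], 0],
```

Emit:
{"name": "step_arm", "arguments": {"steps": [[[-0.5,0,0.05],0],[[-0.49,0,0.08],0],[[-0.49,0,0.11],0],[[-0.48,0,0.13],0],[[-0.47,0,0.16],0],[[-0.47,0,0.18],0],[[-0.46,0,0.21],0],[[-0.44,0,0.23],0],[[-0.43,0,0.25],0],[[-0.42,0,0.27],0],[[-0.4,0,0.3],0],[[-0.39,0,0.32],0],[[-0.37,0,0.34],0],[[-0.35,0,0.36],0],[[-0.33,0,0.37],0],[[0,0,0],0]]}}

```text
time_s: 11.27
tcp_pos: [0.5354, -0.2302, 0.1584]
eef_rot: [153.8, 89.9, -10.8]
contact_force: [0.6, 0.1, -2.9]
gripper_width: 0.0639
```

```bash
python3 - <<'E'
from h import *
plan((.598,-.2116,.021),15.4-90)
t=capture("top");s=capture("side")
crop(t,250,140,410,260,5,"ct4");crop(s,220,150,400,384,3.2,"cs4")
E
```

```text
t 11.3 tcp [ 0.5354 -0.2302  0.1584] jaw -74.6 tilt 0.08 w 0.0639 F [ 0.6  0.1 -2.9]
 j6 109 j1 -4
 total tool units (frame now) [ 6.87 -0.07 -3.26]  turn units -0.00 -> alt 30.00
 in frame after turn [ 6.87 -0.07 -3.27]
```

View pics/cs4.png

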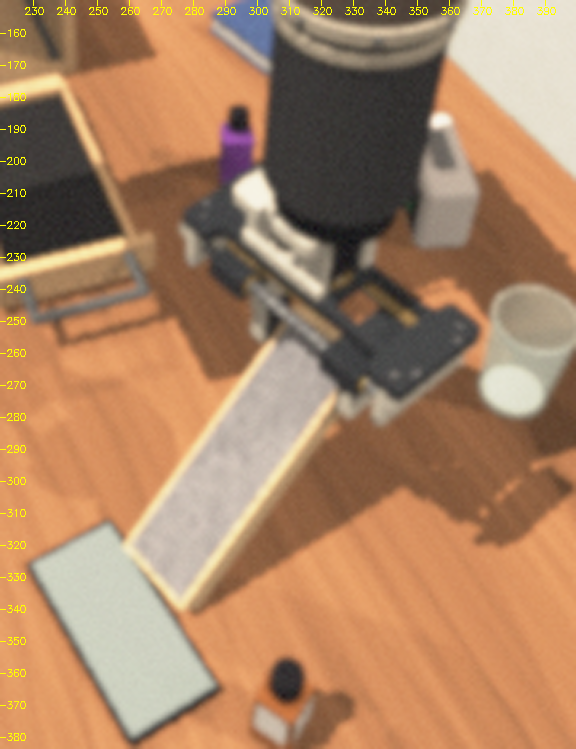

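Emit:
{"name": "step_arm", "arguments": {"steps": [[[-0.5,0,-0.2],0],[[-0.8,0,-0.2],0],[[-1,0,0],0],[[-1,0,0],0],[[-1,0,0],0],[[0,0,0],0]]}}

```text
time_s: 11.87
tcp_pos: [0.5465, -0.2281, 0.2474]
eef_rot: [145.4, 89.6, -19.2]
contact_force: [1.2, -0.6, -1.0]
gripper_width: 0.0637
```

```bash
python3 - <<'E'
from h import *
plan((.52,-.26,.26),-5.4)
t=capture("top");s=capture("side")
crop(t,250,140,410,260,5,"ct5");crop(s,220,130,400,384,3,"cs5")
E
```

```text
t 11.9 tcp [ 0.5465 -0.2281  0.2474] jaw -74.5 tilt 0.36 w 0.0637 F [ 1.2 -0.6 -1. ]
 j6 109 j1 -4
 total tool units (frame now) [-0.63  1.19  1.7 ]  turn units -11.52 -> alt 18.48
 in frame after turn [-0.63 -1.17  1.71]
```

View pics/cs5.png

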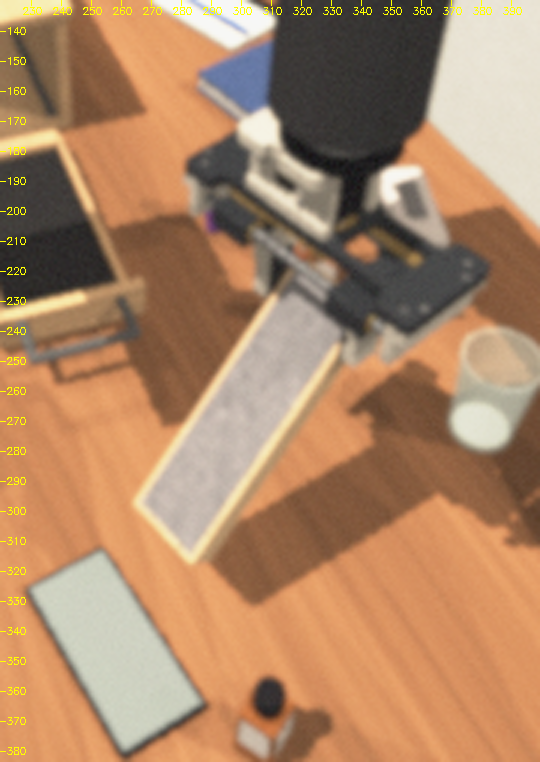

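Emit:
{"name": "step_arm", "arguments": {"steps": [[[0,0,0],0.97],[[0,0,0],0.97],[[0,0,0],0.97],[[0,0,0],0.97],[[0,0,0],0.97],[[0,0,0],0.97],[[0,0,0],0.97],[[0,0,0],0.97],[[0,0,0],0.97],[[0,0,0],0.97],[[0,0,0],0.97],[[0,0,0],0.97],[[0,0,0],0.97],[[0,0,0],0.97],[[0,0,0],0.97],[[0,0,0],0.97],[[0,0,0],0.97],[[0,0,0],0.97],[[0,0,0],0.97],[[0,0,0],0]]}}

```text
time_s: 13.63
tcp_pos: [0.5435, -0.2274, 0.2411]
eef_rot: [86.7, 89.8, 171.2]
contact_force: [-0.8, 0.7, -1.7]
gripper_width: 0.0642
```

```bash
python3 - <<'E'
from h import *
plan((.52,-.445,.24),-5.4)
E
```

```text
t 13.6 tcp [ 0.5435 -0.2274  0.2411] jaw 174.6 tilt 0.17 w 0.0642 F [-0.8  0.7 -1.7]
 j6 -2 j1 -4
 total tool units (frame now) [  0.05   0.14 -10.94]  turn units -0.00 -> alt 30.00
 in frame after turn [  0.06   0.14 -10.94]
```

Emit:
{"name": "step_arm", "arguments": {"steps": [[[0,0.01,-0.9],0],[[0,0.01,-0.9],0],[[0,0.01,-0.9],0],[[0,0.01,-0.9],0],[[0,0.01,-0.9],0],[[0,0.01,-0.9],0],[[0,0.01,-0.9],0],[[0,0.01,-0.9],0],[[0,0.01,-0.9],0],[[0,0.01,-0.9],0],[[0,0.01,-0.9],0],[[0,0.01,-0.9],0],[[0,0,-0.1],0],[[0,0,0],0]]}}

```text
time_s: 14.8
tcp_pos: [0.5214, -0.4452, 0.241]
eef_rot: [67.1, 89.9, 152.0]
contact_force: [0.1, 0.1, -2.5]
gripper_width: 0.0642
```

```bash
python3 - <<'E'
from h import *
plan((.52,-.445,.24),-5.4)
t=capture("top");s=capture("side")
crop(t,250,140,450,270,3.8,"ct6");crop(s,220,130,470,384,3,"cs6")
E
```

```text
t 14.8 tcp [ 0.5214 -0.4452  0.241 ] jaw 174.9 tilt 0.15 w 0.0642 F [ 0.1  0.1 -2.5]
 j6 19 j1 -24
 total tool units (frame now) [0.05 0.07 0.  ]  turn units 0.05 -> alt -29.95
 in frame after turn [0.05 0.07 0.  ]
```

View pics/cs6.png

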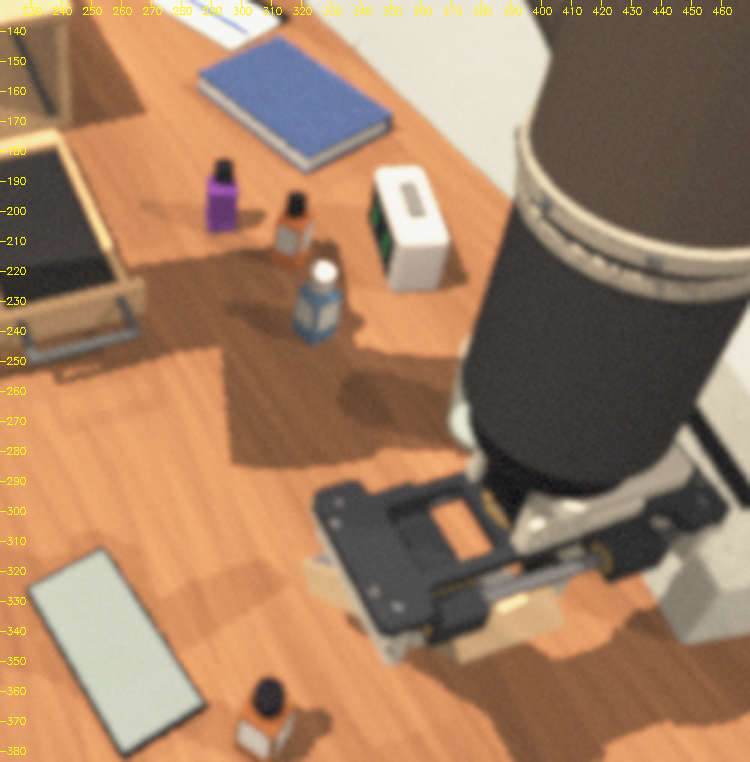

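View pics/ct6.png

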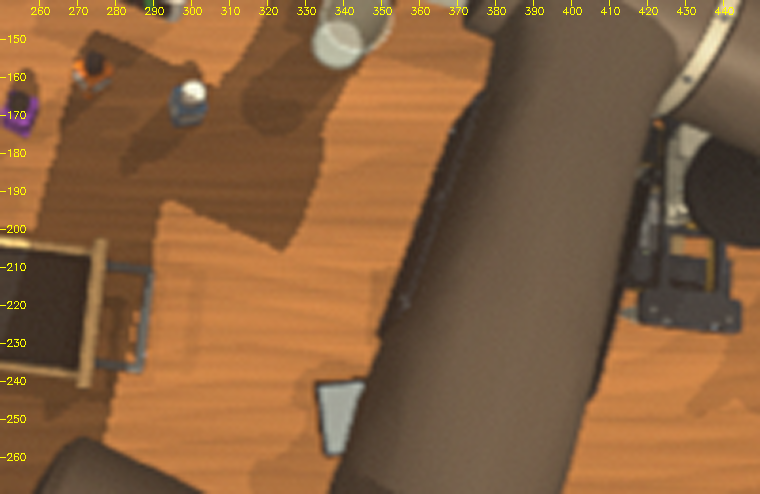

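Emit:
{"name": "step_arm", "arguments": {"steps": [[[0.8,0,0],0],[[0.8,0,0],0],[[0.8,0,0],0],[[0.8,0,0],0],[[0.5,0,0],0],[[0.3,0,0],0],[[0,0,0],0]]}}

```text
time_s: 15.48
tcp_pos: [0.5229, -0.4454, 0.1639]
eef_rot: [-146.5, 89.8, -61.5]
contact_force: [-0.4, -2.2, 2.8]
gripper_width: 0.064
```

```bash
python3 - <<'E'
from h import *
plan((.52,-.445,.158),-5.4)
L=.191;h=.016;g=.008
pts=[]
for th in np.arange(45,90.1,4.5):
    a=np.radians(th); pts.append((-(L*np.cos(a)-h*np.sin(a)),L*np.sin(a)+h*np.cos(a)))
for ph in list(np.arange(85,3,-4.5)):
    a=np.radians(ph); pts.append((.024+L*np.cos(a)-g*np.sin(a),L*np.sin(a)+g*np.cos(a)))
pts=np.array(pts); d=np.diff(pts,axis=0)/.02
print(pts[-1]+[0,.0117])
for i,(y,z) in enumerate(d):
    print([[round(-z,2),0,round(y,2)],0],end=", ")
    if i in(10,18): print()
E
```

```text
t 15.5 tcp [ 0.5229 -0.4454  0.1639] jaw 175.0 tilt 0.20 w 0.0640 F [-0.4 -2.2  2.8]
 j6 19 j1 -24
 total tool units (frame now) [0.29 0.15 0.01]  turn units 0.06 -> alt -29.94
 in frame after turn [0.29 0.15 0.  ]
[0.21397668 0.033004  ]
[[np.float64(-0.46), 0, np.float64(0.59)], 0], [[np.float64(-0.41), 0, np.float64(0.63)], 0], [[np.float64(-0.36), 0, np.float64(0.66)], 0], [[np.float64(-0.31), 0, np.float64(0.68)], 0], [[np.float64(-0.26), 0, np.float64(0.71)], 0], [[np.float64(-0.2), 0, np.float64(0.73)], 0], [[np.float64(-0.14), 0, np.float64(0.74)], 0], [[np.float64(-0.08), 0, np.float64(0.75)], 0], [[np.float64(-0.03), 0, np.float64(0.75)], 0], [[np.float64(0.03), 0, np.float64(0.75)], 0], [[np.float64(0.0), 0, np.float64(0.83)], 0], 
[[np.float64(0.06), 0, np.float64(0.75)], 0], [[np.float64(0.12), 0, np.float64(0.74)], 0], [[np.float64(0.18), 0, np.float64(0.73)], 0], [[np.float64(0.24), 0, np.float64(0.71)], 0], [[np.float64(0.29), 0, np.float64(0.69)], 0], [[np.float64(0.34), 0, np.float64(0.67)], 0], [[np.float64(0.4), 0, np.float64(0.64)], 0], [[np.float64(0.44), 0, np.float64(0.6)], 0], 
[[np.float64(0.49), 0, np.float64(0.57)], 0], [[np.float64(0.53), 0, np.float64(0.53)], 0], [[np.float64(0.57), 0, np.float64(0.48)], 0], [[np.float64(0.61), 0, np.float64(0.44)], 0], [[np.float64(0.64), 0, np.float64(0.39)], 0], [[np.float64(0.67), 0, np.float64(0.34)], 0], [[np.float64(0.7), 0, np.float64(0.28)], 0], [[np.float64(0.72), 0, np.float64(0.23)], 0], [[np.float64(0.73), 0, np.float64(0.17)], 0], [[np.float64(0.74), 0, np.float64(0.11)], 0],
```

Emit:
{"name": "step_arm", "arguments": {"steps": [[[-0.42,0,0.59],0],[[-0.38,0,0.63],0],[[-0.33,0,0.66],0],[[-0.28,0,0.68],0],[[-0.25,0,0.71],0],[[-0.2,0,0.73],0],[[-0.14,0,0.74],0],[[-0.08,0,0.75],0],[[-0.03,0,0.75],0],[[0.03,0,0.75],0],[[0,0,0.83],0],[[0,0,0],0]]}}

```text
time_s: 16.48
tcp_pos: [0.5362, -0.2856, 0.2042]
eef_rot: [18.1, 90.0, 103.1]
contact_force: [-0.9, -1.4, -2.6]
gripper_width: 0.0637
```

```bash
python3 - <<'E'
from h import *
plan((.52,-.445,.158),-5.4)
t=capture("top");s=capture("side")
crop(s,220,130,470,384,3,"cs7")
E
```

```text
t 16.5 tcp [ 0.5362 -0.2856  0.2042] jaw 174.9 tilt 0.05 w 0.0637 F [-0.9 -1.4 -2.6]
 j6 5 j1 -10
 total tool units (frame now) [ 2.31  0.1  -8.01]  turn units 0.06 -> alt -29.94
 in frame after turn [ 2.31  0.06 -8.01]
```

View pics/cs7.png

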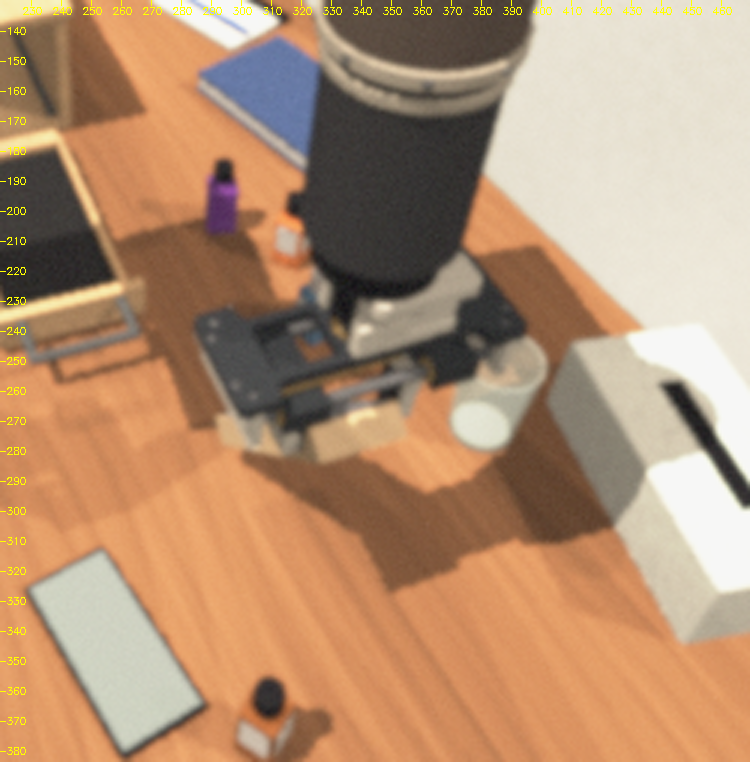

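Emit:
{"name": "step_arm", "arguments": {"steps": [[[-0.7,0,-0.5],0],[[-0.7,0,-0.5],0],[[0,0,0],0],[[0,0,0],0],[[0,0,0],0],[[0,0,0],0],[[0,0,0],0]], "grip_force": 6}}

```text
time_s: 17.17
tcp_pos: [0.5339, -0.3082, 0.2314]
eef_rot: [71.4, 89.9, 156.3]
contact_force: [-0.3, 0.4, -3.7]
gripper_width: 0.0641
```

```bash
python3 - <<'E'
from h import *
plan((.52,-.445,.158),-5.4)
s=capture("side")
crop(s,220,180,420,350,3.5,"cs8")
E
```

```text
t 17.2 tcp [ 0.5339 -0.3082  0.2314] jaw 174.8 tilt 0.09 w 0.0641 F [-0.3  0.4 -3.7]
 j6 7 j1 -12
 total tool units (frame now) [ 3.67  0.07 -6.87]  turn units 0.04 -> alt -29.96
 in frame after turn [ 3.67  0.05 -6.87]
```

View pics/cs8.png

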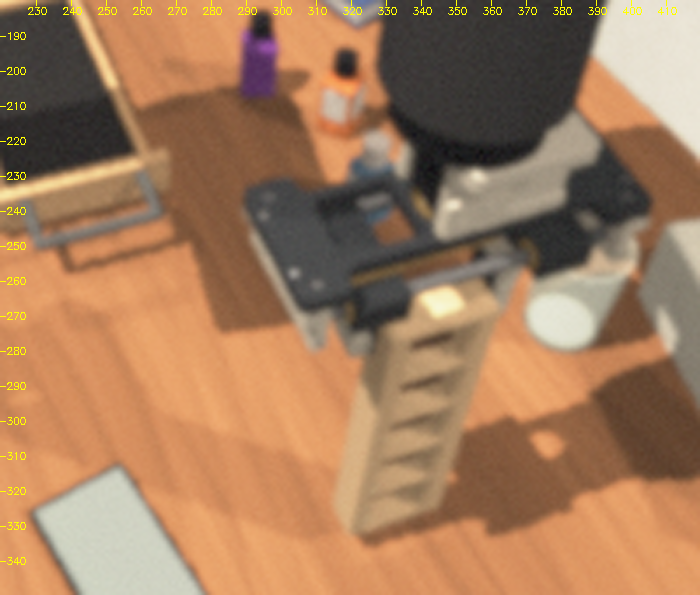

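Emit:
{"name": "step_arm", "arguments": {"steps": [[[0.6,0,0],0],[[0.4,0,0],0],[[0.2,0,0],0],[[0.1,0,0],0],[[0.1,0,0],0],[[0,0,0],0]], "grip_force": 4}}

```text
time_s: 17.72
tcp_pos: [0.5346, -0.309, 0.2052]
eef_rot: [-139.9, 89.9, -55.0]
contact_force: [-1.5, -0.2, 1.8]
gripper_width: 0.0643
```

Emit:
{"name": "step_arm", "arguments": {"steps": [[[0.02,0,0.5],0],[[0.02,0,0.75],0],[[0.07,0,0.75],0],[[0.13,0,0.74],0],[[0.19,0,0.73],0],[[0.25,0,0.71],0],[[0.3,0,0.69],0],[[0.34,0,0.67],0],[[0.4,0,0.64],0],[[0,0,0],0]]}}

```text
time_s: 18.55
tcp_pos: [0.5455, -0.1829, 0.1685]
eef_rot: [34.6, 89.9, 119.6]
contact_force: [0.2, 1.9, 2.3]
gripper_width: 0.0642
```

```bash
python3 - <<'E'
from h import *
plan((.52,-.445,.158),-5.4)
s=capture("side")
crop(s,220,180,420,350,3.5,"cs9")
E
```

```text
t 18.6 tcp [ 0.5455 -0.1829  0.1685] jaw 174.9 tilt 0.06 w 0.0642 F [0.2 1.9 2.3]
 j6 -6 j1 1
 total tool units (frame now) [  0.52   0.11 -13.17]  turn units 0.05 -> alt -29.95
 in frame after turn [  0.53   0.04 -13.17]
```

View pics/cs9.png

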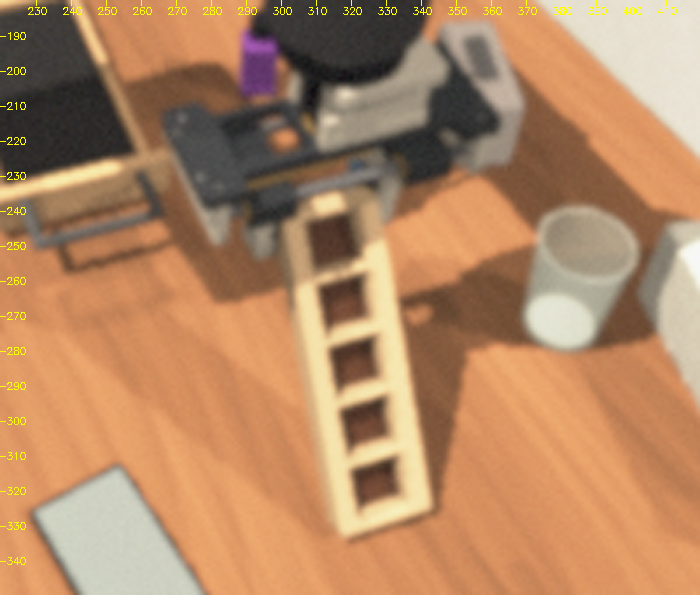

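Emit:
{"name": "step_arm", "arguments": {"steps": [[[0.42,0.15,0.62],0],[[0.46,0.15,0.59],0],[[0.5,0.15,0.56],0],[[0.54,0.15,0.52],0],[[0.58,0.15,0.47],0],[[0.61,0.15,0.43],0],[[0.64,0.15,0.38],0],[[0.67,0.15,0.33],0],[[0.7,0.15,0.27],0],[[0.72,0.15,0.22],0],[[0,0,0],0]]}}

```text
time_s: 19.52
tcp_pos: [0.5206, -0.0945, 0.05]
eef_rot: [98.2, 89.7, -176.9]
contact_force: [-1.1, 1.4, -1.0]
gripper_width: 0.0649
```

```bash
python3 - <<'E'
from h import *
plan((.52,-.445,.030),-5.4)
s=capture("side")
crop(s,220,180,420,350,3.5,"cs10")
E
```

```text
t 19.5 tcp [ 0.5206 -0.0945  0.05  ] jaw 174.8 tilt 0.29 w 0.0649 F [-1.1  1.4 -1. ]
 j6 -16 j1 11
 total tool units (frame now) [  1.01  -1.55 -17.45]  turn units 0.04 -> alt -29.96
 in frame after turn [  1.    -1.62 -17.45]
```

View pics/cs10.png

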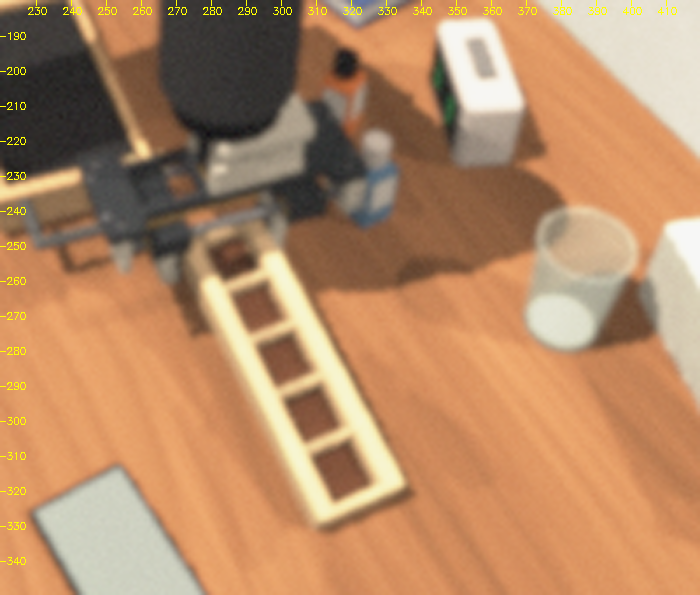

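Emit:
{"name": "step_arm", "arguments": {"steps": [[[0.4,0,-0.05],0],[[0.4,0,-0.05],0],[[0.1,0,0],0],[[0,0,0],0],[[0,0,0],0]]}}

```text
time_s: 19.98
tcp_pos: [0.5233, -0.0977, 0.0352]
eef_rot: [145.6, 90.0, -129.6]
contact_force: [-0.3, -0.4, -2.0]
gripper_width: 0.0648
```

Emit:
{"name": "step_arm", "arguments": {"steps": [[[0,0,0],0],[[0,0,0],0],[[0,0,0],0],[[-0.5,0,0],0],[[-1,0,0],0],[[-1,0,0],0],[[-1,0,0],0],[[-1,0,-1],0],[[-1,0,-1],0],[[0,0,-1],0],[[0,0,-1],0],[[0,0,0],0]], "fingers": 0}}

```text
time_s: 20.98
tcp_pos: [0.5158, -0.1793, 0.1467]
eef_rot: [-95.6, 89.9, -10.8]
contact_force: [0.3, -0.1, -0.0]
gripper_width: 0.0875
```

```bash
python3 - <<'E'
from h import *
plan((.52,-.2,.15),-5.4)
t=capture("top");s=capture("side")
crop(t,150,130,410,260,3,"ct11")
crop(s,180,130,440,384,3,"cs11")
E
```

```text
t 21.0 tcp [ 0.5158 -0.1793  0.1467] jaw 174.7 tilt 0.09 w 0.0875 F [ 0.3 -0.1 -0. ]
 j6 -7 j1 1
 total tool units (frame now) [-0.17 -0.3  -1.01]  turn units 0.02 -> alt -29.98
 in frame after turn [-0.17 -0.31 -1.01]
```

View pics/cs11.png

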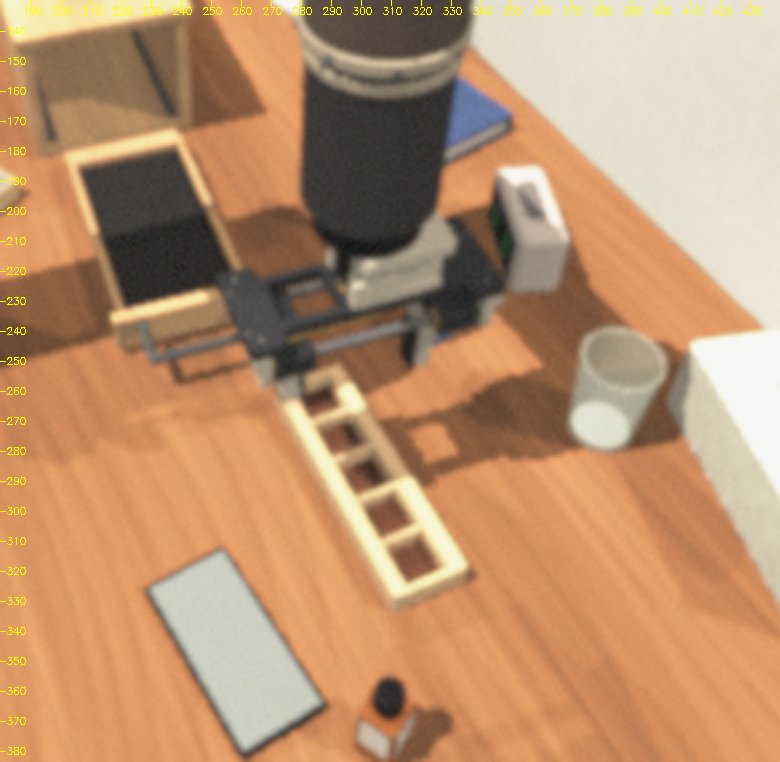

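View pics/ct11.png

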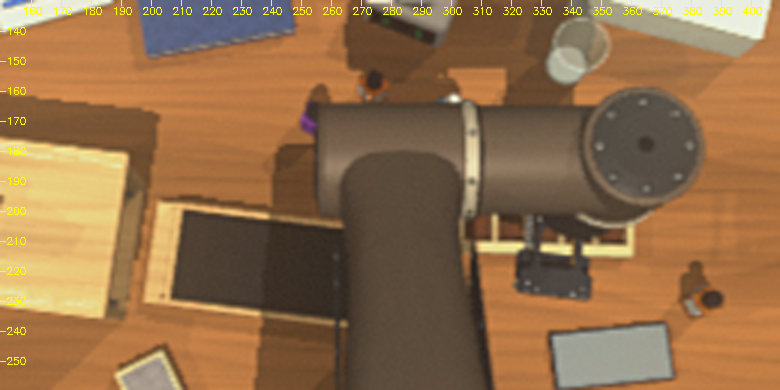

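```bash
python3 - <<'E'
from h import *
a=ray("top",307.8,212.3,.024);b=ray("top",360.5,215.2,.024)
print(a,b,np.degrees(np.arctan2(*(a-b)[1::-1])))
for p in [(335.5,318.5),(311.2,326.2),(292.2,251.2)]: print(ray("side",*p,.024))
c=np.array(ray("side",335.5,318.5,.024));d=np.array(ray("side",292.2,251.2,.024)); print(np.linalg.norm(c-d),np.degrees(np.arctan2(*(d-c)[1::-1])))
# camera centers
for n in("top","side"):
    K,Rm,t=cam(n);print(n,-Rm.T@t)
E
```

```text
[ 0.49615685 -0.11320718  0.024     ] [ 0.48967522 -0.31063223  0.024     ] 88.11960638328486
[ 0.55267174 -0.31024988  0.024     ]
[ 0.49204068 -0.30408486  0.024     ]
[ 0.55354284 -0.09319503  0.024     ]
0.21705659425873025 89.77005612093456
top [0.32162384 0.06521216 1.47111869]
side [ 0.2203007  -0.6467938   0.81523698]
```

```bash
python3 - <<'E'
from h import *
plan((.5235,-.2,.022),179)
E
```

```text
t 21.1 tcp [ 0.5159 -0.1776  0.146 ] jaw 174.7 tilt 0.05 w 0.0877 F [-0.3  0.7 -0.1]
 j6 -7 j1 2
 total tool units (frame now) [ 6.2  -0.47 -1.08]  turn units -0.71 -> alt 29.29
 in frame after turn [ 6.2  -0.4  -1.11]
```

Emit:
{"name": "step_arm", "arguments": {"steps": [[[0,-0.1,-0.55],-0.71],[[0,-0.3,-0.56],0],[[1,0,0],0],[[1,0,0],0],[[1,0,0],0],[[1,0,0],0],[[1,0,0],0],[[0.7,0,0],0],[[0.3,0,0],0],[[0.2,0,0],0],[[0,0,0],0],[[0,0,0],0]]}}

```text
time_s: 22.08
tcp_pos: [0.5236, -0.1995, 0.0218]
eef_rot: [-104.3, 90.0, -15.2]
contact_force: [-0.2, 0.3, 0.5]
gripper_width: 0.0873
```

Emit:
{"name": "step_arm", "arguments": {"steps": [[[0,0,0],0],[[0,0,0],0],[[0,0,0],0],[[0,0,0],0],[[0,0,0],0],[[-0.5,0,0],0],[[-0.7,0,0],0],[[-0.9,0,0],0],[[-1,0,0],0],[[-1,0,0],0],[[-1,0,0],0],[[-1,0,0],0],[[0,0,0],0]], "fingers": 1, "grip_force": 25}}

```text
time_s: 23.17
tcp_pos: [0.5249, -0.1999, 0.1478]
eef_rot: [-98.7, 89.6, -9.5]
contact_force: [1.0, 0.2, -2.1]
gripper_width: 0.0638
```

```bash
python3 - <<'E'
from h import *
plan((.467,.14,.15),174.6)
t=capture("top");s=capture("side")
crop(t,150,150,410,270,3,"ct12")
crop(s,150,110,410,364,3,"cs12")
E
```

```text
t 23.2 tcp [ 0.5249 -0.1999  0.1478] jaw 179.1 tilt 0.37 w 0.0638 F [ 1.   0.2 -2.1]
 j6 -0 j1 -1
 total tool units (frame now) [-0.15  3.15 16.95]  turn units 0.76 -> alt -29.24
 in frame after turn [-0.11  4.48 16.65]
```

View pics/cs12.png

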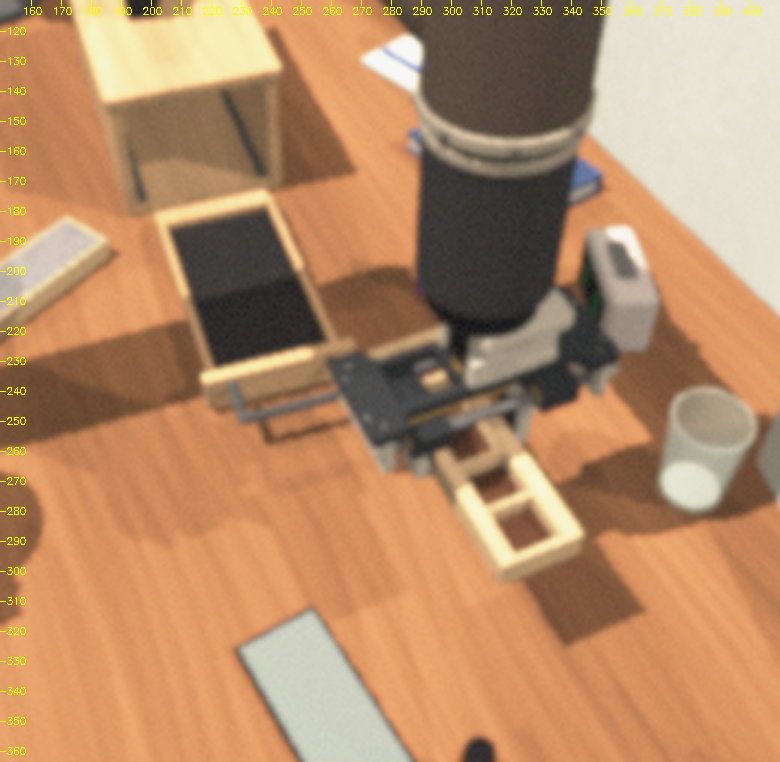

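View pics/ct12.png

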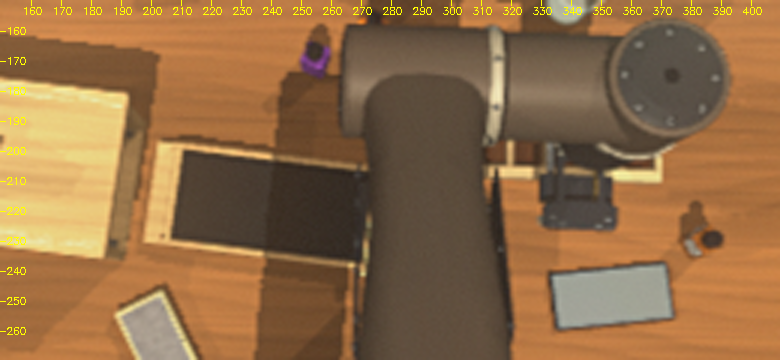

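```bash
python3 - <<'E'
from h import *
f=lambda n,u,v,z:ray(n,u,v,z)[:2]
bl=f("top",211-.3,199.7,.03);br=f("top",206.8,229.7,.03);print("back inner rim top",bl,br)
print("outer back", f("top",203,196.3,.03),f("top",198,230.4,.03))
pl=f("side",217,235.8,.05);pr=f("side",267,223.7,.05);print("panel top front",pl,pr,(pl+pr)/2)
sl=f("side",150+157/3,110+217/3,.03);sr=f("side",150+265/3,110+190/3,.03);print("back outer side",sl,sr,(sl+sr)/2)
h1=f("side",150+242/3,110+417/3,.04);print("handle left",h1)
# long side rims in top view lower edge: outer line
print(f("top",150+145/3,150+242/3,.03),f("top",150+360/3,150+268/3,.03))
print(f("top",150+180/3,150+150/3,.03),f("top",150+350/3,150+168/3,.03))
E
```

```text
back inner rim top [0.53503043 0.2537034 ] [0.4215656  0.26357564]
outer back [0.54737696 0.28339723] [0.41819614 0.29634001]
panel top front [0.38066615 0.02052386] [0.52382628 0.00522344] [0.45224621 0.01287365]
back outer side [0.41722436 0.27687197] [0.54101665 0.2711339 ] [0.47912051 0.27400293]
handle left [ 0.40071146 -0.03021231]
[0.41723177 0.29504826] [0.39130409 0.02724296]
[0.53382674 0.25630179] [0.51578016 0.04201767]
```

```bash
python3 - <<'E'
from h import *
plan((.4665,.141,.148),174.7)
E
```

```text
t 23.3 tcp [ 0.523  -0.1994  0.1441] jaw 179.1 tilt 0.11 w 0.0639 F [-0.6  0.4 -2.6]
 j6 -0 j1 -1
 total tool units (frame now) [-0.19  3.1  16.97]  turn units 0.73 -> alt -29.27
 in frame after turn [-0.19  4.39 16.69]
```

Emit:
{"name": "step_arm", "arguments": {"steps": [[[0,0.1,0.5],0.38],[[0,0.26,0.85],0.37],[[0,0.26,0.95],0],[[0,0.26,0.95],0],[[0,0.26,0.95],0],[[0,0.26,0.95],0],[[0,0.26,0.95],0],[[0,0.26,0.95],0],[[0,0.26,0.95],0],[[0,0.26,0.95],0],[[0,0.26,0.95],0],[[0,0.26,0.95],0],[[0,0.26,0.95],0],[[0,0.26,0.95],0],[[0,0.26,0.95],0],[[0,0.26,0.95],0],[[0,0.26,0.95],0],[[0,0.26,0.95],0],[[0,0,0.1],0],[[0,0,0],0]]}}

```text
time_s: 24.93
tcp_pos: [0.462, 0.1408, 0.1422]
eef_rot: [127.4, 89.9, -147.9]
contact_force: [-0.6, -0.2, -1.9]
gripper_width: 0.0637
```

```bash
python3 - <<'E'
from h import *
plan((.4665,.141,.051),174.7)
t=capture("top");s=capture("side")
crop(s,150,110,350,300,4,"cs13")
E
```

```text
t 24.9 tcp [0.462  0.1408 0.1422] jaw 174.7 tilt 0.11 w 0.0637 F [-0.6 -0.2 -1.9]
 j6 -46 j1 40
 total tool units (frame now) [ 4.56 -0.23  0.04]  turn units -0.00 -> alt 30.00
 in frame after turn [ 4.56 -0.22  0.03]
```

View pics/cs13.png

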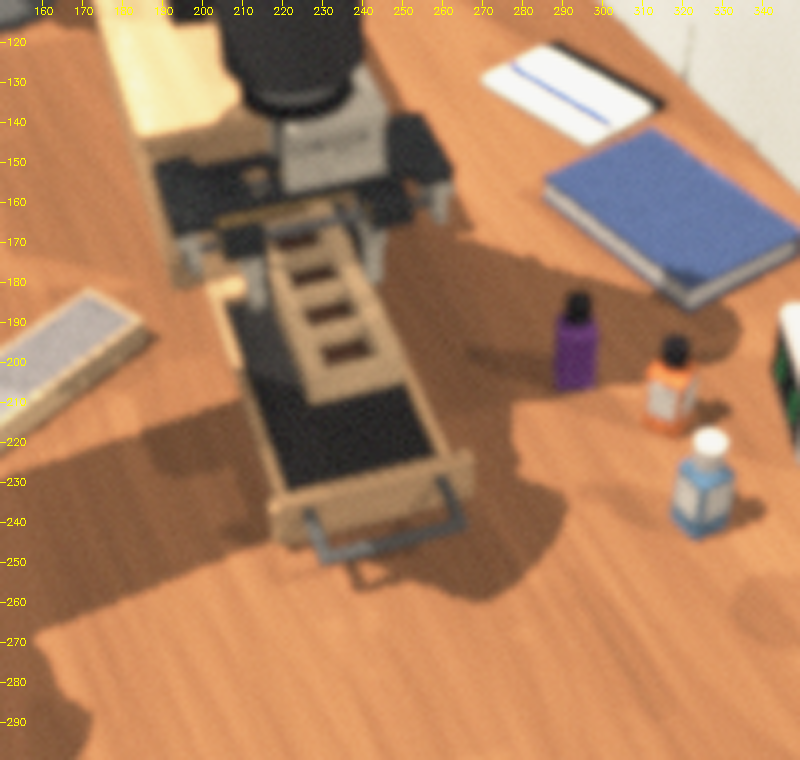

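```bash
python3 - <<'E'
from h import *
a=ray("side",226,210.5,.1444);b=ray("side",251,205.5,.1444);print(a,b,(a+b)/2,np.linalg.norm(a-b))
K,Rm,t=cam("side")
print(proj("side",[[.452,.032,.1444],[.462,.1408,.1444],[.4655,.185,.1444]]))
E
```

```text
[0.41018904 0.01018777 0.1444    ] [0.47566315 0.00061838 0.1444    ] [0.4429261  0.00540308 0.1444    ] 0.06616972387722428
[[238.0742294  200.55154428]
 [227.30133989 175.64524887]
 [223.17439133 166.57333936]]
```

```bash
python3 - <<'E'
from h import *
for z in (.144,.13): print([np.round(ray("side",150+u/4,110+v/4,z)[:2],4).tolist() for u,v in [(347,352),(329,313),(313,275),(296,243)]])
t=capture("top");crop(t,150,150,350,270,4,"ct13")
E
```

```text
[[0.4526, 0.0431], [0.4556, 0.0847], [0.4598, 0.1272], [0.4612, 0.1661]]
[[0.4574, 0.0575], [0.4605, 0.1], [0.4648, 0.1434], [0.4662, 0.1831]]
```

View pics/ct13.png

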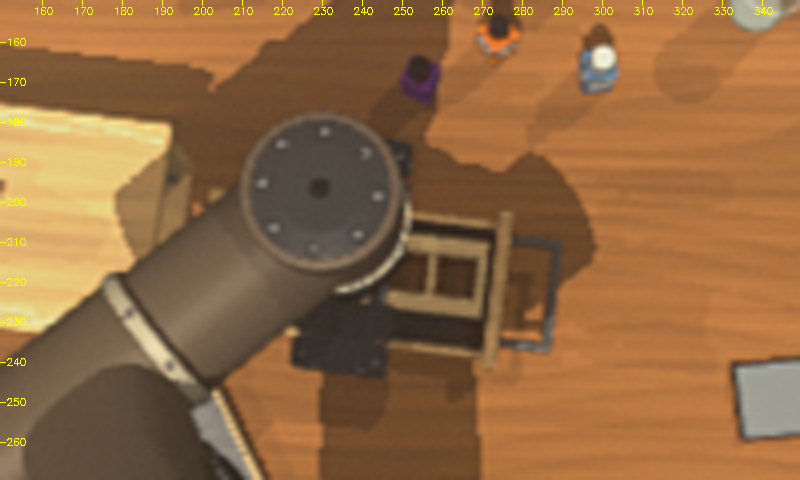

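```bash
python3 - <<'E'
from h import *
for z in (.144,):
  for u,v in [(489,238),(478,317),(456,278),(433,275),(411,270)]: print(ray("top",150+u/4-.4,150+v/4-.4,z))
print("panel",ray("top",150+511/4-.4,150+212/4-.4,.05),ray("top",150+490/4-.4,150+368/4-.4,.05))
print("handle",ray("top",150+560/4-.4,150+240/4-.4,.04),ray("top",150+549/4-.4,150+350/4-.4,.04))
E
```

```text
[0.49001129 0.02572816 0.144     ]
[0.4215267  0.03397797 0.144     ]
[0.45466347 0.05353213 0.144     ]
[0.45680472 0.07339593 0.144     ]
[0.46069876 0.09245948 0.144     ]
panel [0.52670543 0.00294902 0.05      ] [0.38226864 0.0199492  0.05      ]
handle [ 0.50282043 -0.04349835  0.04      ] [ 0.40046976 -0.03442203  0.04      ]
```

Emit:
{"name": "step_arm", "arguments": {"steps": [[[0.5,-0.11,0.17],0],[[0.7,-0.11,0.17],0],[[0.7,0,0],0],[[0.7,0,0],0],[[0.7,0,0],0],[[0.5,0,0],0],[[0.4,0,0],0],[[0.3,0,0],0],[[0,0,0],0],[[0,0,0],0]]}}

```text
time_s: 25.92
tcp_pos: [0.4679, 0.1464, 0.053]
eef_rot: [144.6, 90.0, -130.8]
contact_force: [0.9, 0.9, -2.6]
gripper_width: 0.064
```

```bash
python3 - <<'E'
from h import *
plan((.4665,.147,.051),174.7)
t=capture("top");s=capture("side")
crop(s,150,110,350,300,4,"cs14");crop(t,150,150,350,270,4,"ct14")
E
```

```text
t 25.9 tcp [0.4679 0.1464 0.053 ] jaw 174.6 tilt 0.03 w 0.0640 F [ 0.9  0.9 -2.6]
 j6 -46 j1 40
 total tool units (frame now) [0.1  0.07 0.02]  turn units -0.02 -> alt 29.98
 in frame after turn [0.1  0.07 0.02]
```

View pics/cs14.png

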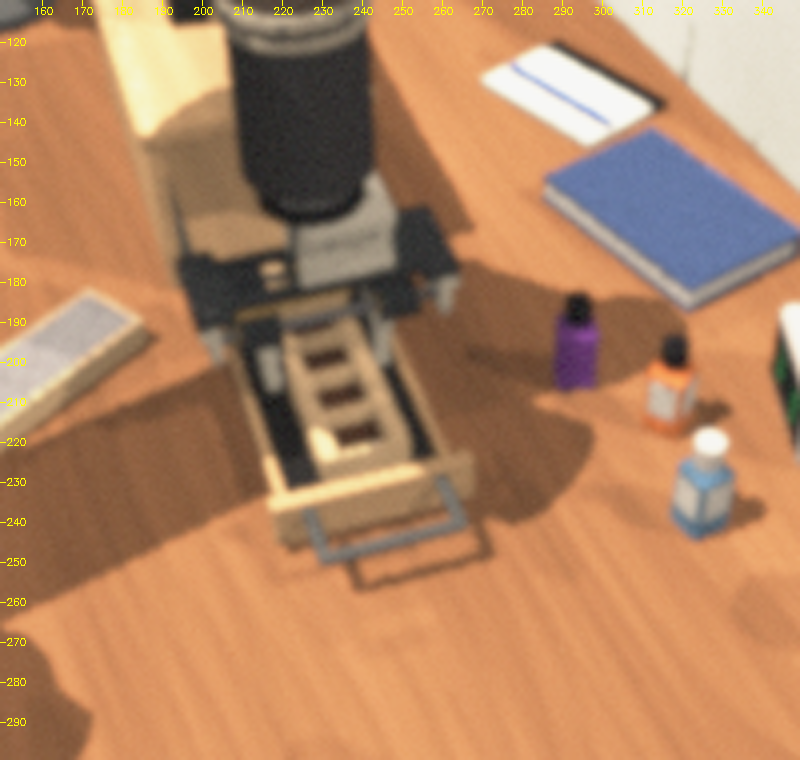

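View pics/ct14.png

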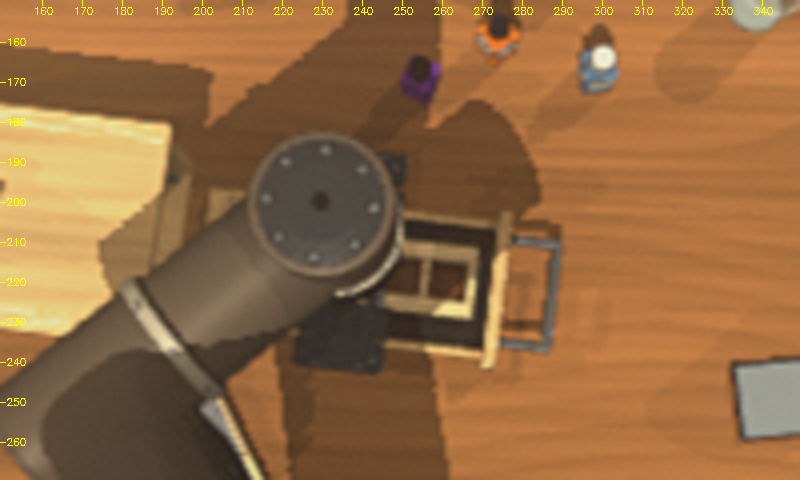

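Emit:
{"name": "step_arm", "arguments": {"steps": [[[0.12,0,0],0],[[0,0,0],0],[[0,0,0],0]], "grip_force": 8}}

```text
time_s: 26.27
tcp_pos: [0.4678, 0.1467, 0.051]
eef_rot: [-39.3, 90.0, 45.3]
contact_force: [-0.0, 0.4, -2.0]
gripper_width: 0.0638
```

Emit:
{"name": "step_arm", "arguments": {"steps": [[[0,0,0],0],[[0,0,0],0],[[0,0,0],0],[[0,0,0],0],[[-0.5,0,0],0],[[-1,0,0],0],[[-1,0,0],0],[[-1,0,0],0],[[-1,0,0],0],[[-1,0,0],0],[[0,0,-0.9],0],[[0,0,-0.9],0],[[0,0,-0.9],0],[[0,0,-0.9],0],[[0,0,-0.9],0],[[0,0,-0.9],0],[[0,0,-0.9],0],[[0,0,-0.9],0],[[0,0,-0.9],0],[[0,0,-0.9],0]], "fingers": 0.1}}

```text
time_s: 27.93
tcp_pos: [0.4506, -0.0334, 0.1609]
eef_rot: [-64.9, 90.0, 19.7]
contact_force: [0.4, -0.1, 0.4]
gripper_width: 0.0787
```

```bash
python3 - <<'E'
from h import *
plan((.6693,-.0749,.15),174.6)
t=capture("top");s=capture("side")
crop(s,150,110,350,300,4,"cs15");crop(t,150,130,350,250,4,"ct15")
E
```

```text
t 27.9 tcp [ 0.4506 -0.0334  0.1609] jaw 174.6 tilt 0.02 w 0.0787 F [ 0.4 -0.1  0.4]
 j6 -26 j1 21
 total tool units (frame now) [  0.55 -11.08  -1.04]  turn units 0.00 -> alt -30.00
 in frame after turn [  0.55 -11.08  -1.04]
```

View pics/cs15.png

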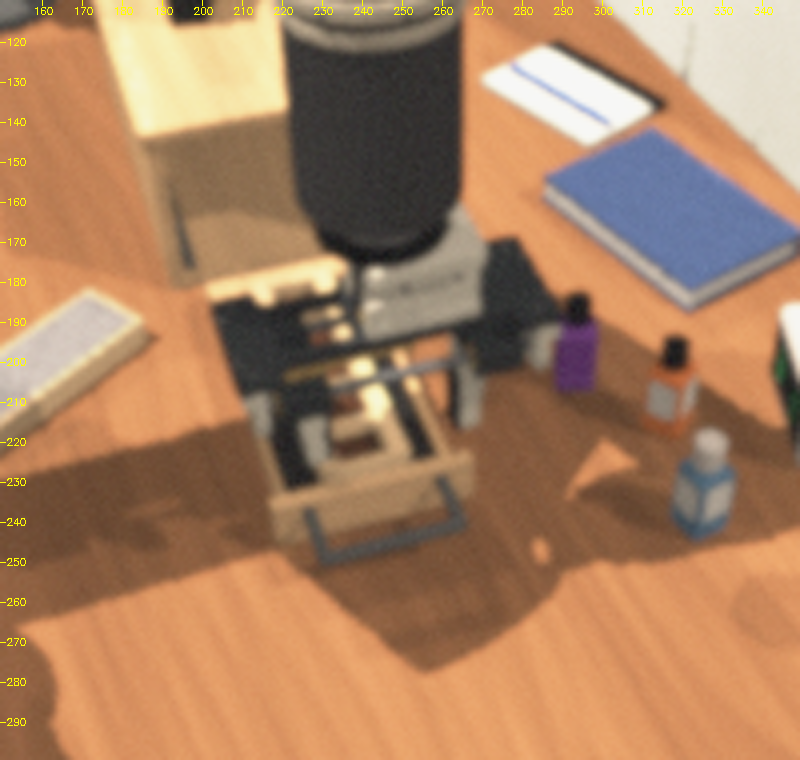

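View pics/ct15.png

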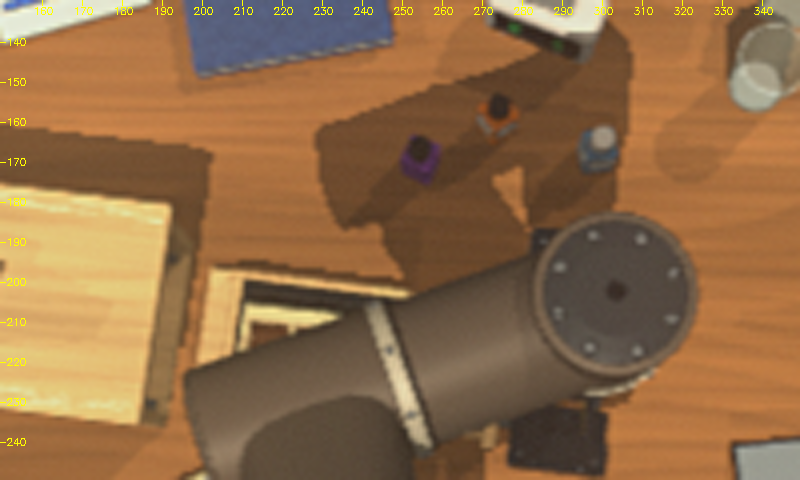

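```bash
python3 - <<'E'
from h import *
t=capture("top");s=capture("side")
cv2.imwrite("pics/s16raw.png",s)
a=cv2.resize(s[185:250,305:345],None,fx=8,fy=8,interpolation=cv2.INTER_CUBIC)
b=cv2.resize(s[345:384,285:345],None,fx=8,fy=8,interpolation=cv2.INTER_CUBIC)
c=cv2.resize(t[150:180,265:310],None,fx=8,fy=8,interpolation=cv2.INTER_CUBIC)
d=cv2.resize(t[215:240,370:400],None,fx=8,fy=8,interpolation=cv2.INTER_CUBIC)
H=560;out=np.zeros((H,800,3),np.uint8)
out[:520,:320]=a; out[:240,320:680]=c; out[240:440,320:560]=d; 
cv2.imwrite("pics/b16.png",out);cv2.imwrite("pics/b16b.png",b)
E
```

```text
(no output)
```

View pics/b16.png

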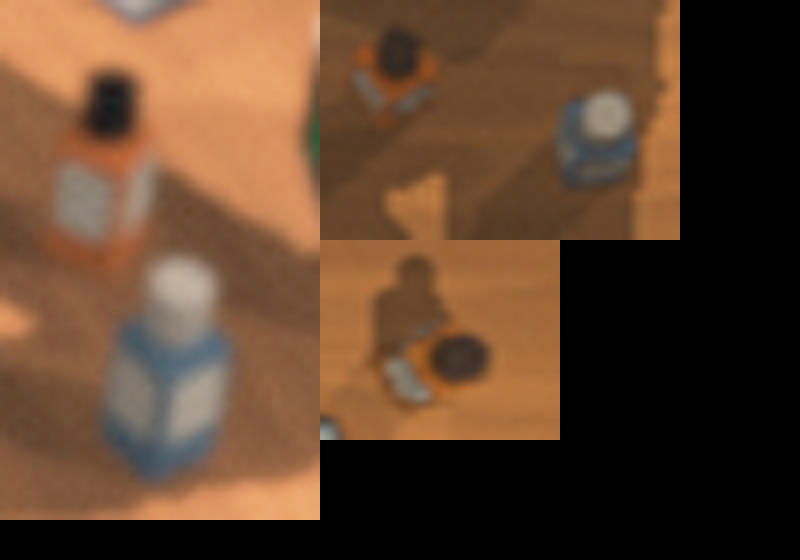

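View pics/b16b.png

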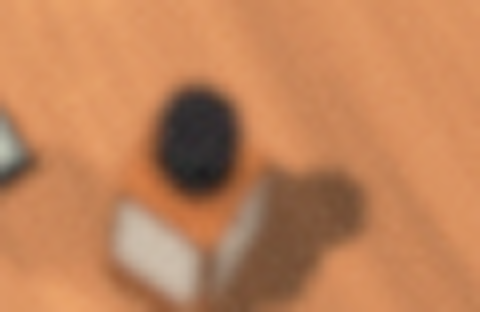

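```bash
python3 - <<'E'
from h import *
def y(a,b,z,n="side"):
    a=ray(n,*a,z);b=ray(n,*b,z);d=b-a;return np.round([np.linalg.norm(d),np.degrees(np.arctan2(d[1],d[0]))%90],3)
print("blue",y((324.5,243.9),(317.6,238.2),0),y((324.5,243.9),(332.2,237.6),0))
print("or",y((318.9,218),(310.1,214.5),0),y((318.9,218),(323.3,215.8),0))
print("am",y((311,375.5),(300.1,368.2),.058),y((311,375.5),(318,365.1),.058))
# overlay fit check
s=cv2.imread("pics/s16raw.png")
import itertools
def sq(c,yaw,z): 
    a=np.radians(yaw);Rm=np.array([[np.cos(a),-np.sin(a)],[np.sin(a),np.cos(a)]])
    return np.c_[(Rm@(np.array([[1,1],[-1,1],[-1,-1],[1,-1]]).T*.015)).T+c,np.full(4,z)]
rows=[]
for c,yaws,(x0,y0) in [((.6693,-.0749),(0,7,14),(300,200)),((.6943,.0198),(20,30,40),(295,180)),((.4337,-.3861),(20,30,40),(280,344))]:
    r=[]
    for yw in yaws:
        f=6;im=cv2.resize(s[y0:y0+40,x0:x0+45] if y0>340 else s[y0:y0+50,x0:x0+45],(270,300),interpolation=cv2.INTER_CUBIC); fy=300/(40 if y0>340 else 50)
        for z in(0,.058):
            p=(proj("side",sq(c,yw,z))-[x0-.5,y0-.5])*[6,fy]
            cv2.polylines(im,[p.astype(int)],True,(0,255,255) if z else (0,255,0),1)
        r.append(im)
    rows.append(np.hstack(r))
cv2.imwrite("pics/fit.png",cv2.resize(np.vstack(rows),None,fx=.66,fy=.66))
E
```

```text
blue [ 0.027 14.656] [ 0.034 19.071]
or [2.9000e-02 3.5033e+01] [0.017 8.558]
am [2.5000e-02 3.1129e+01] [2.6000e-02 2.7721e+01]
```

View pics/fit.png

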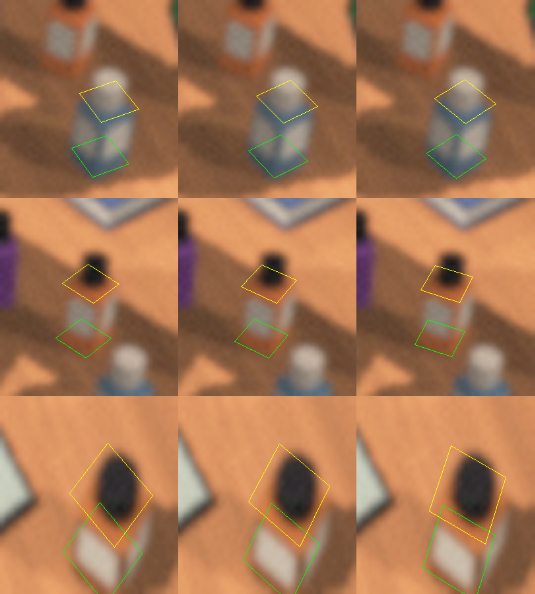

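```bash
python3 - <<'E'
from h import *
print("clock",ray("top",274,136,0),ray("top",300,143,0))
plan((.670,-.0755,.15),12)
E
```

```text
clock [0.7992151  0.01798713 0.        ] [ 0.77272137 -0.08468736  0.        ]
t 28.1 tcp [ 0.4509 -0.0329  0.1609] jaw 174.5 tilt 0.02 w 0.0788 F [-0.4 -0.1 -0. ]
 j6 -26 j1 21
 total tool units (frame now) [  0.55 -11.11  -1.08]  turn units -2.91 -> alt 27.09
 in frame after turn [  0.54 -10.27  -4.36]
```

Emit:
{"name": "step_arm", "arguments": {"steps": [[[0,0,0],-0.97],[[0,0,0],-0.97],[[0,0,0],-0.97],[[0,-0.86,-0.36],0],[[0,-0.86,-0.36],0],[[0,-0.86,-0.36],0],[[0,-0.86,-0.36],0],[[0,-0.86,-0.36],0],[[0,-0.86,-0.36],0],[[0,-0.86,-0.36],0],[[0,-0.86,-0.36],0],[[0,-0.86,-0.36],0],[[0,-0.86,-0.37],0],[[0,-0.86,-0.37],0],[[0,-0.83,-0.37],0],[[0,0,0],0]], "fingers": 0.35}}

```text
time_s: 29.47
tcp_pos: [0.673, -0.0743, 0.1599]
eef_rot: [-168.5, 90.0, -66.4]
contact_force: [0.4, 0.3, 0.2]
gripper_width: 0.0567
```

```bash
python3 - <<'E'
from h import *
plan((.670,-.0755,.042),12)
t=capture("top");s=capture("side")
crop(s,150,110,350,300,4,"cs17");crop(t,190,140,330,240,5.6,"ct17")
E
```

```text
t 29.5 tcp [ 0.673  -0.0743  0.1599] jaw -167.9 tilt 0.04 w 0.0567 F [0.4 0.3 0.2]
 j6 2 j1 10
 total tool units (frame now) [ 5.89  0.16 -0.03]  turn units 0.02 -> alt -29.98
 in frame after turn [ 5.89  0.16 -0.03]
```

View pics/cs17.png

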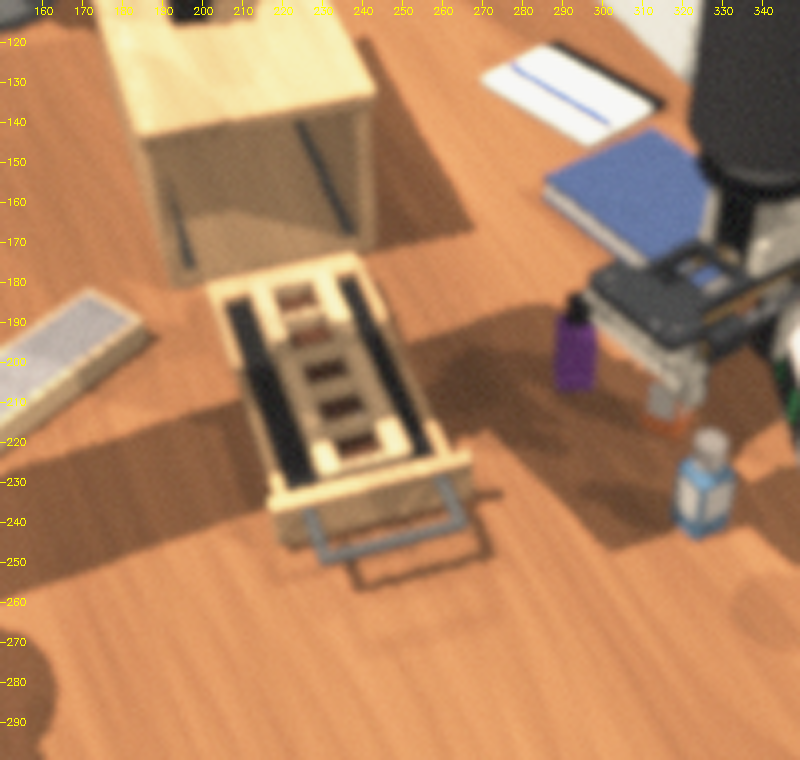

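View pics/ct17.png

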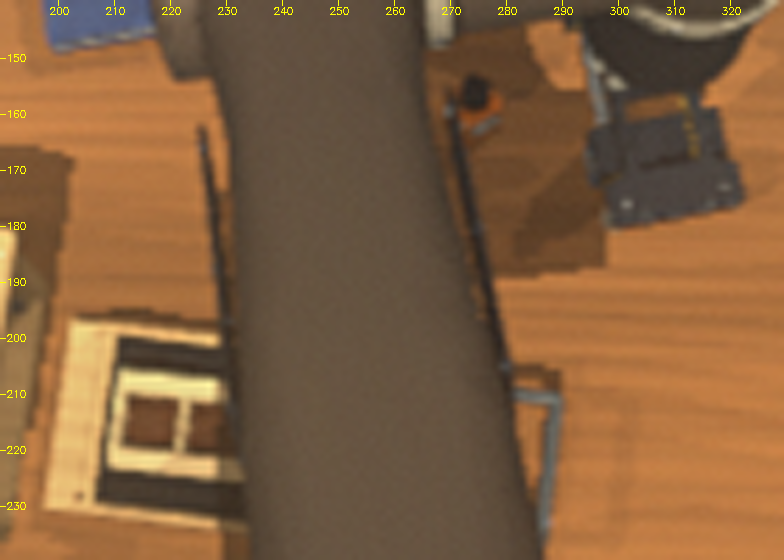

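```bash
python3 - <<'E'
from h import *
print("back well top",ray("top",216.1,214.7,.044), "floor",ray("top",216.1,214.7,.036))
g=lambda u,v:(150+u/4-.4,110+v/4-.4)
for n,p in [("fl",(318,473)),("fr",(408,452)),("bl",(254,287)),("br",(338,268))]: print(n,ray("side",*g(*p),.044))
for p in [(296,299),(309,334),(326,370),(341,406),(356,443)]: print(ray("side",*g(*p),.036))
t=lambda u,v:(190+u/5.6-.4,140+v/5.6-.4)
print("back corners top",ray("top",*t(121,368),.044),ray("top",*t(107,472),.044))
s=capture("side");crop(s,195,165,275,255,9,"cs18",5)
E
```

```text
back well top [0.47706469 0.22944198 0.044     ] floor [0.47793605 0.2303626  0.036     ]
fl [0.42267654 0.03979619 0.044     ]
fr [0.4881358  0.03231434 0.044     ]
bl [0.44669109 0.25064435 0.044     ]
br [0.51660206 0.24485298 0.044     ]
[0.47497127 0.23171376 0.036     ]
[0.4699507  0.18795234 0.036     ]
[0.4675683  0.14409334 0.036     ]
[0.46395386 0.10306962 0.036     ]
[0.46014994 0.06313772 0.036     ]
back corners top [0.51183006 0.24909915 0.044     ] [0.44226273 0.25550284 0.044     ]
```

View pics/cs18.png

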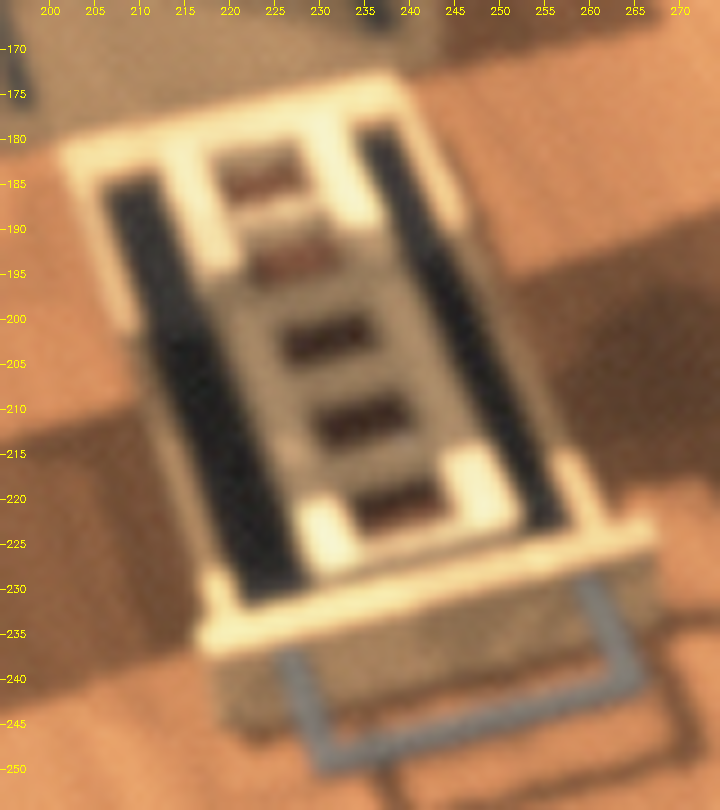

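Emit:
{"name": "step_arm", "arguments": {"steps": [[[0.9,0.08,0],0],[[0.9,0.08,0],0],[[0.9,0,0],0],[[0.9,0,0],0],[[0.9,0,0],0],[[0.8,0,0],0],[[0.6,0,0],0],[[0,0,0],0],[[0,0,0],0]]}}

```text
time_s: 30.37
tcp_pos: [0.6667, -0.0751, 0.0427]
eef_rot: [95.6, 89.9, -162.4]
contact_force: [-0.6, 0.3, 0.9]
gripper_width: 0.0569
```

Emit:
{"name": "step_arm", "arguments": {"steps": [[[0,0,0],0],[[0,0,0],0],[[0,0,0],0],[[0,0,0],0],[[0,0,0],0]], "fingers": 1, "grip_force": 15}}

```text
time_s: 30.78
tcp_pos: [0.6674, -0.0753, 0.0434]
eef_rot: [-93.7, 90.0, 8.4]
contact_force: [-0.4, 0.6, 3.0]
gripper_width: 0.0301
```

```bash
python3 - <<'E'
from h import *
plan((.670,-.0755,.042),12)
E
```

```text
t 30.8 tcp [ 0.6674 -0.0753  0.0434] jaw -167.9 tilt 0.05 w 0.0301 F [-0.4  0.6  3. ]
 j6 2 j1 10
 total tool units (frame now) [ 0.07 -0.13 -0.04]  turn units 0.01 -> alt -29.99
 in frame after turn [ 0.07 -0.13 -0.04]
```

Emit:
{"name": "step_arm", "arguments": {"steps": [[[-0.5,0,0],0],[[-1,0,0],0],[[-1,0,0],0],[[-1,0,0],0],[[-1,0,0],0],[[-1,0,0],0],[[-0.5,0,0],0.97],[[0,0,0],0.97],[[0,0,0],0.97],[[0,0,0],0]]}}

```text
time_s: 31.62
tcp_pos: [0.6671, -0.0753, 0.1639]
eef_rot: [-68.6, 89.9, 15.7]
contact_force: [-0.2, -0.3, -1.0]
gripper_width: 0.0304
```

```bash
python3 - <<'E'
from h import *
plan((.4759,.2291,.16),174.6)
s=capture("side");crop(s,260,100,400,260,5,"cs19")
E
```

```text
t 31.6 tcp [ 0.6671 -0.0753  0.1639] jaw 174.3 tilt 0.06 w 0.0304 F [-0.2 -0.3 -1. ]
 j6 -16 j1 10
 total tool units (frame now) [ 0.19 11.02 14.2 ]  turn units -0.05 -> alt 29.95
 in frame after turn [ 0.19 10.95 14.25]
```

View pics/cs19.png

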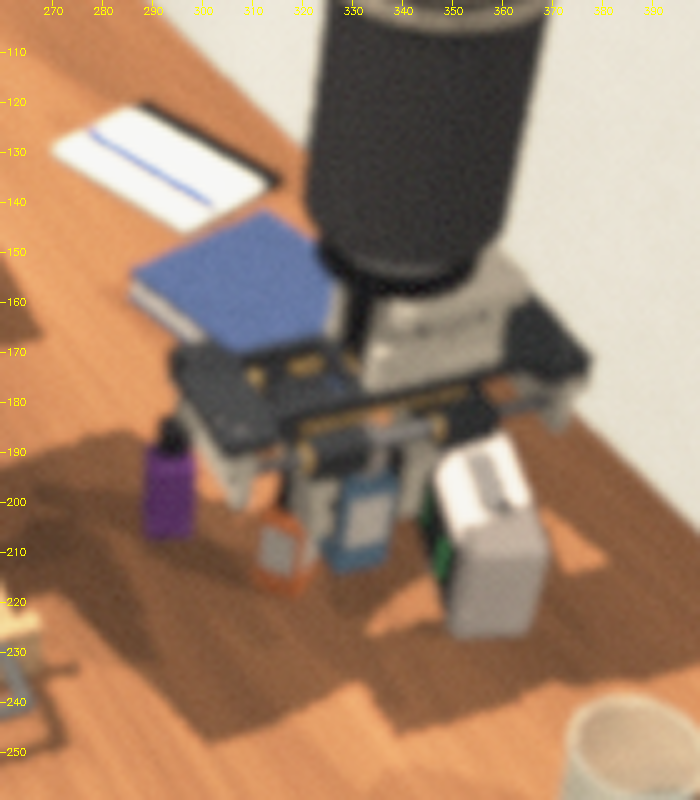

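```bash
python3 - <<'E'
from h import *
a=ray("side",325.6,213.9,.1205);b=ray("side",337.2,212.6,.1205);print(a,b)
print(proj("side",[[.6671-.015,-.0753-.015,.1205],[.6671+.015,-.0753-.015,.1205]]))
E
```

```text
[ 0.64987879 -0.08624016  0.1205    ] [ 0.67994727 -0.0946501   0.1205    ]
[[327.15350414 214.65740654]
 [336.99728081 211.292824  ]]
```

Emit:
{"name": "step_arm", "arguments": {"steps": [[[0,0.68,0.89],-0.05],[[0,0.68,0.89],0],[[0,0.68,0.89],0],[[0,0.68,0.89],0],[[0,0.68,0.89],0],[[0,0.68,0.89],0],[[0,0.68,0.89],0],[[0,0.68,0.89],0],[[0,0.68,0.89],0],[[0,0.68,0.89],0],[[0,0.69,0.89],0],[[0,0.69,0.89],0],[[0,0.69,0.89],0],[[0,0.69,0.89],0],[[0,0.69,0.89],0],[[0,0.69,0.9],0],[[0,0,0],0],[[0,0,0],0]]}}

```text
time_s: 33.17
tcp_pos: [0.4742, 0.2289, 0.1631]
eef_rot: [-46.7, 90.0, 38.5]
contact_force: [-0.2, -0.4, 0.1]
gripper_width: 0.0304
```

```bash
python3 - <<'E'
from h import *
plan((.4759,.2291,.0734),174.6)
s=capture("side");crop(s,170,90,290,250,5,"cs20")
E
```

```text
t 33.2 tcp [0.4742 0.2289 0.1631] jaw 175.2 tilt 0.01 w 0.0304 F [-0.2 -0.4  0.1]
 j6 -52 j1 47
 total tool units (frame now) [ 4.48 -0.08  0.02]  turn units 0.10 -> alt -29.90
 in frame after turn [ 4.48 -0.09  0.02]
```

View pics/cs20.png

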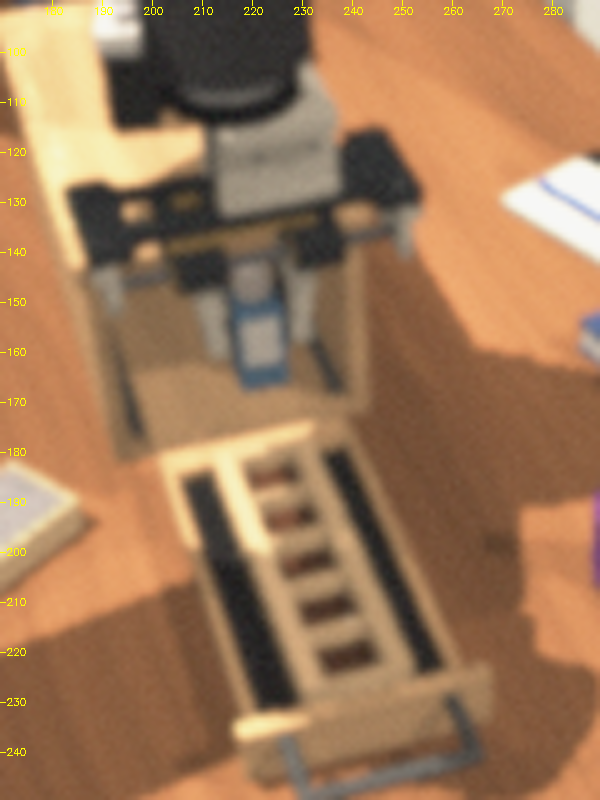

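Emit:
{"name": "step_arm", "arguments": {"steps": [[[0.8,-0.08,0],0.1],[[0.8,0,0],0],[[0.8,0,0],0],[[0.6,0,0],0],[[0.2,0,0],0],[[0,0,0],0],[[0,0,0],0]]}}

```text
time_s: 33.8
tcp_pos: [0.4767, 0.2276, 0.0991]
eef_rot: [-147.4, 90.0, -63.1]
contact_force: [-0.7, -0.0, -0.9]
gripper_width: 0.0306
```

```bash
python3 - <<'E'
from h import *
plan((.4759,.2291,.0734),174.6)
s=capture("side");crop(s,190,120,270,230,7,"cs21",5)
t=capture("top");crop(t,180,180,300,260,6,"ct21")
E
```

```text
t 33.8 tcp [0.4767 0.2276 0.0991] jaw 174.3 tilt 0.02 w 0.0306 F [-0.7 -0.  -0.9]
 j6 -53 j1 47
 total tool units (frame now) [1.28 0.05 0.07]  turn units -0.05 -> alt 29.95
 in frame after turn [1.28 0.05 0.07]
```

View pics/cs21.png

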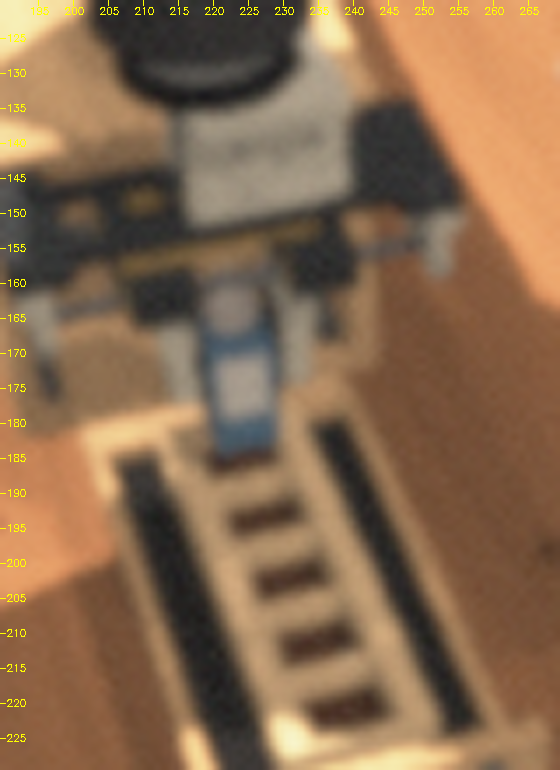

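View pics/ct21.png

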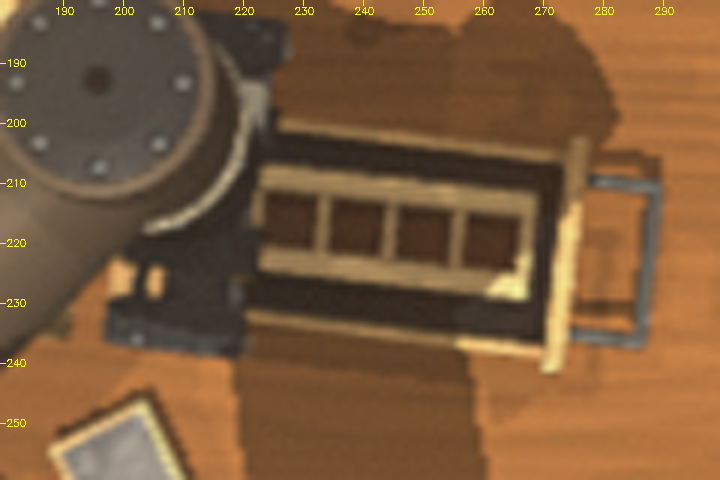

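```bash
python3 - <<'E'
from h import *
W=[ray("top",180+u/6-.4,180+v/6-.4,.038) for u,v in [(291,222),(357,230),(424,236),(491,243)]]
W=np.array(W);print(W)
# fit: W_k = c + (k)*.042*dir
d=(W[0]-W[3])/np.linalg.norm(W[0]-W[3]);print(d,np.degrees(np.arctan2(d[1],d[0])),np.linalg.norm(W[0]-W[3])/3)
m=W.mean(0); a=np.radians(84.5);d=np.array([np.cos(a),np.sin(a)])
for k in range(5): print(5-k,m[:2]+d*.042*(2.5-k))
# side check
for k in range(5):
    p=m[:2]+d*.042*(2.5-k); print(proj("side",[[*p,.044],[*p,.028]]).round(1).tolist())
E
```

```text
[[0.47161912 0.18507483 0.038     ]
 [0.46756626 0.14390552 0.038     ]
 [0.46477903 0.10221796 0.038     ]
 [0.46137412 0.06057716 0.038     ]]
[0.08201351 0.99663122 0.        ] 85.29568812164409 0.04163949785505274
5 [0.47639844 0.22746047]
4 [0.47237291 0.18565383]
3 [0.46834739 0.14384719]
2 [0.46432187 0.10204055]
1 [0.46029635 0.06023391]
[[224.3, 183.1], [224.7, 186.9]]
[[227.7, 191.4], [228.0, 195.2]]
[[231.2, 200.2], [231.5, 204.0]]
[[234.9, 209.4], [235.2, 213.2]]
[[238.9, 219.1], [239.1, 222.9]]
```

Emit:
{"name": "step_arm", "arguments": {"steps": [[[0.4,0,0],0],[[0.4,0,0],0],[[0.3,0,0],0],[[0.12,0,0],0],[[0,0,0],0],[[0,0,0],0]]}}

```text
time_s: 34.4
tcp_pos: [0.4762, 0.2279, 0.0741]
eef_rot: [148.8, 90.0, -126.9]
contact_force: [-0.1, 0.6, -0.7]
gripper_width: 0.0304
```

Emit:
{"name": "step_arm", "arguments": {"steps": [[[0.05,0,0],0],[[0,0,0],0],[[0,0,0],0],[[0,0,0],0],[[-0.5,0,0],0],[[-1,0,0],0],[[-1,0,0],0],[[-1,0,0],0],[[-1,0,0],0],[[-0.5,0,0],0],[[0,0,0],0]], "fingers": 0.42}}

```text
time_s: 35.32
tcp_pos: [0.4774, 0.2288, 0.1765]
eef_rot: [-44.0, 89.7, 40.3]
contact_force: [-0.4, 0.5, -0.2]
gripper_width: 0.0509
```

```bash
python3 - <<'E'
from h import *
plan((.694,.0198,.172),38)
s=capture("side");crop(s,190,120,350,230,5,"cs22",10)
E
```

```text
t 35.3 tcp [0.4774 0.2288 0.1765] jaw 174.3 tilt 0.30 w 0.0509 F [-0.4  0.5 -0.2]
 j6 -53 j1 47
 total tool units (frame now) [  0.23 -11.81  -9.33]  turn units -7.28 -> alt 22.72
 in frame after turn [  0.22  -2.1  -14.9 ]
```

View pics/cs22.png

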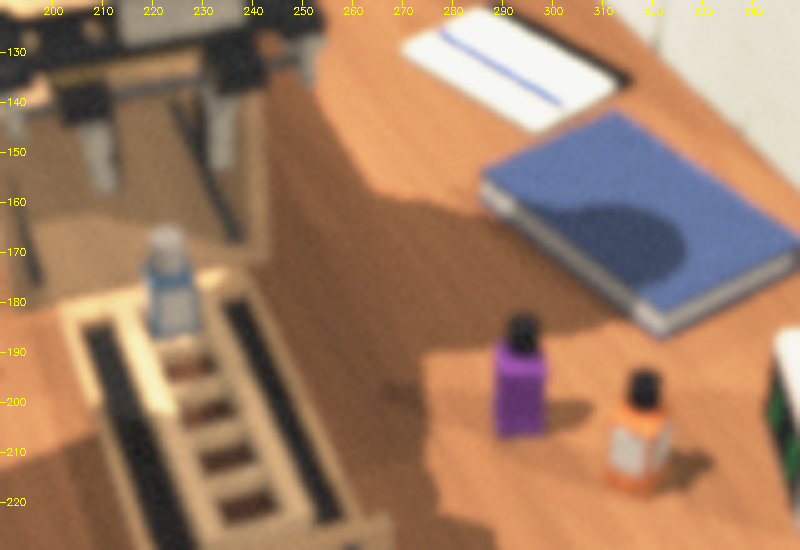

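Emit:
{"name": "step_arm", "arguments": {"steps": [[[0,0,0],-0.91],[[0,0,0],-0.91],[[0,0,0],-0.91],[[0,0,0],-0.91],[[0,0,0],-0.91],[[0,0,0],-0.91],[[0,0,0],-0.91],[[0,0,0],-0.91],[[0,-0.14,-1],0],[[0,-0.14,-1],0],[[0,-0.14,-1],0],[[0,-0.14,-1],0],[[0,-0.14,-1],0],[[0,-0.14,-1],0],[[0,-0.14,-1],0],[[0,-0.14,-1],0],[[0,-0.14,-1],0],[[0,-0.14,-1],0],[[0,-0.14,-1],0],[[0,-0.14,-1],0]]}}

```text
time_s: 37.03
tcp_pos: [0.6503, 0.0584, 0.1716]
eef_rot: [65.7, 89.9, -166.4]
contact_force: [0.7, 0.1, -1.2]
gripper_width: 0.0505
```

Emit:
{"name": "step_arm", "arguments": {"steps": [[[0,-0.14,-1],0],[[0,-0.14,-1],0],[[0,-0.14,-0.9],0],[[1,0,0],0],[[1,0,0],0],[[0,0,0],0]]}}

```text
time_s: 37.53
tcp_pos: [0.6896, 0.018, 0.1271]
eef_rot: [58.8, 89.5, -173.3]
contact_force: [-0.7, -0.1, -2.1]
gripper_width: 0.051
```

```bash
python3 - <<'E'
from h import *
plan((.694,.0195,.0434),38)
s=capture("side");crop(s,270,120,400,240,6,"cs23",10)
t=capture("top");crop(t,180,130,330,250,5,"ct23",10)
E
```

```text
t 37.5 tcp [0.6896 0.018  0.1271] jaw -142.1 tilt 0.52 w 0.0510 F [-0.7 -0.1 -2.1]
 j6 20 j1 18
 total tool units (frame now) [ 4.18 -0.25 -0.09]  turn units -0.02 -> alt 29.98
 in frame after turn [ 4.19 -0.22 -0.08]
```

View pics/cs23.png

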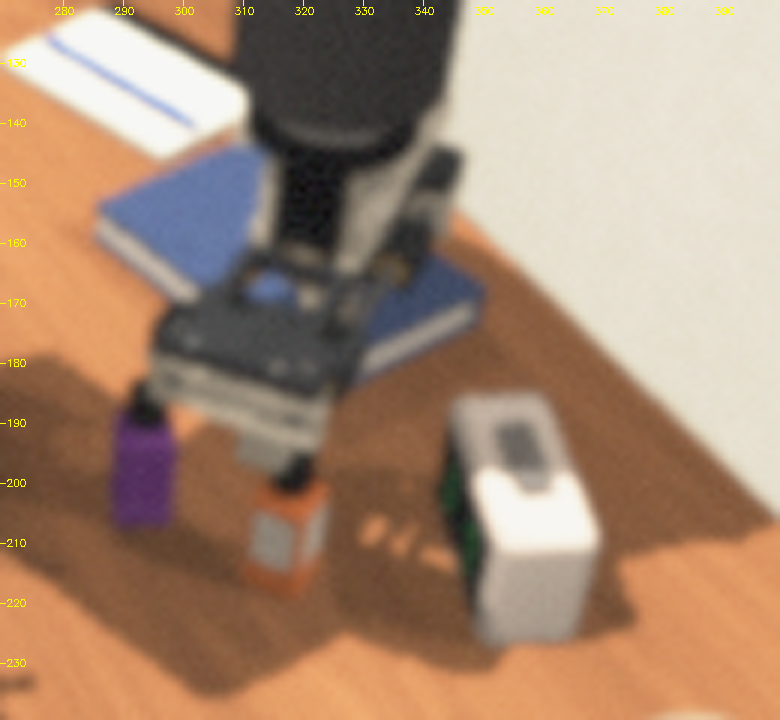

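Emit:
{"name": "step_arm", "arguments": {"steps": [[[0.8,-0.1,-0.04],0],[[0.8,-0.1,-0.04],0],[[0.8,0,0],0],[[0.8,0,0],0],[[0.6,0,0],0],[[0.3,0,0],0],[[0,0,0],0],[[0,0,0],0]]}}

```text
time_s: 38.3
tcp_pos: [0.6973, 0.0202, 0.052]
eef_rot: [-143.4, 90.0, -15.4]
contact_force: [0.3, 0.6, 0.3]
gripper_width: 0.0506
```

Emit:
{"name": "step_arm", "arguments": {"steps": [[[0,0,0],0],[[0,0,0],0],[[0,0,0],0],[[0,0,0],0],[[0,0,0],0]], "fingers": 1}}

```text
time_s: 38.72
tcp_pos: [0.6972, 0.0201, 0.0521]
eef_rot: [-121.6, 89.9, 6.4]
contact_force: [-0.1, 1.0, 3.2]
gripper_width: 0.0298
```

Emit:
{"name": "step_arm", "arguments": {"steps": [[[-0.5,0,0],0],[[-1,0,0],0],[[-1,0,0],0],[[-1,0,0],0],[[-1,0,0],0],[[-1,0,0],0],[[-0.5,0,0],0.91],[[0,0,0],0.91],[[0,0,0],0.91],[[0,0,0],0.91],[[0,0,0],0.91],[[0,0,0],0.91],[[0,0,0],0.91],[[0,0,0],0.91],[[0,0,0],0]]}}

```text
time_s: 39.97
tcp_pos: [0.6968, 0.0201, 0.1719]
eef_rot: [-33.3, 90.0, 50.8]
contact_force: [0.2, 0.1, -0.7]
gripper_width: 0.0303
```

```bash
python3 - <<'E'
from h import *
plan((.4683,.1438,.16),174.6)
s=capture("side");crop(s,270,100,400,240,5.5,"cs24",10)
E
```

```text
t 40.0 tcp [0.6968 0.0201 0.1719] jaw 174.1 tilt 0.01 w 0.0303 F [ 0.2  0.1 -0.7]
 j6 -24 j1 18
 total tool units (frame now) [ 0.6  12.    4.97]  turn units -0.09 -> alt 29.91
 in frame after turn [ 0.6  11.95  5.08]
```

View pics/cs24.png

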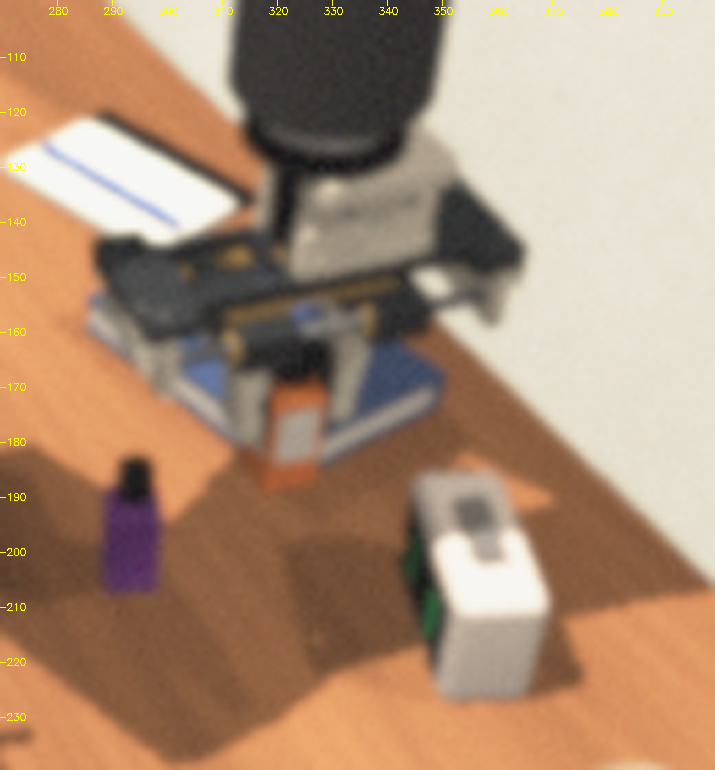

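```bash
python3 - <<'E'
from h import *
a=ray("side",317.4,188.9,.12);b=ray("side",327.4,186.9,.12);print(a,b,(a+b)/2)
E
```

```text
[0.68092189 0.00865552 0.12      ] [0.71084625 0.00435199 0.12      ] [0.69588407 0.00650376 0.12      ]
```

Emit:
{"name": "step_arm", "arguments": {"steps": [[[0,0.85,0.36],-0.09],[[0,0.85,0.36],0],[[0,0.85,0.36],0],[[0,0.85,0.36],0],[[0,0.85,0.36],0],[[0,0.85,0.36],0],[[0,0.85,0.36],0],[[0,0.85,0.36],0],[[0,0.85,0.36],0],[[0,0.86,0.36],0],[[0,0.86,0.36],0],[[0,0.86,0.37],0],[[0,0.86,0.37],0],[[0,0.86,0.37],0],[[0.8,0,0],0],[[0.8,0,0],0],[[0.6,0,0],0],[[0.3,0,0],0],[[0,0,0],0],[[0,0,0],0]]}}

```text
time_s: 41.68
tcp_pos: [0.4683, 0.1427, 0.1217]
eef_rot: [-165.8, 90.0, -80.9]
contact_force: [-0.0, -1.2, -0.1]
gripper_width: 0.0302
```

```bash
python3 - <<'E'
from h import *
plan((.4683,.1438,.081),174.6)
s=capture("side");crop(s,190,120,270,230,7,"cs25",5)
t=capture("top");crop(t,180,180,300,260,6,"ct25")
E
```

```text
t 41.7 tcp [0.4683 0.1427 0.1217] jaw 174.9 tilt 0.01 w 0.0302 F [-0.  -1.2 -0.1]
 j6 -45 j1 40
 total tool units (frame now) [2.04 0.   0.05]  turn units 0.05 -> alt -29.95
 in frame after turn [2.04 0.   0.05]
```

View pics/cs25.png

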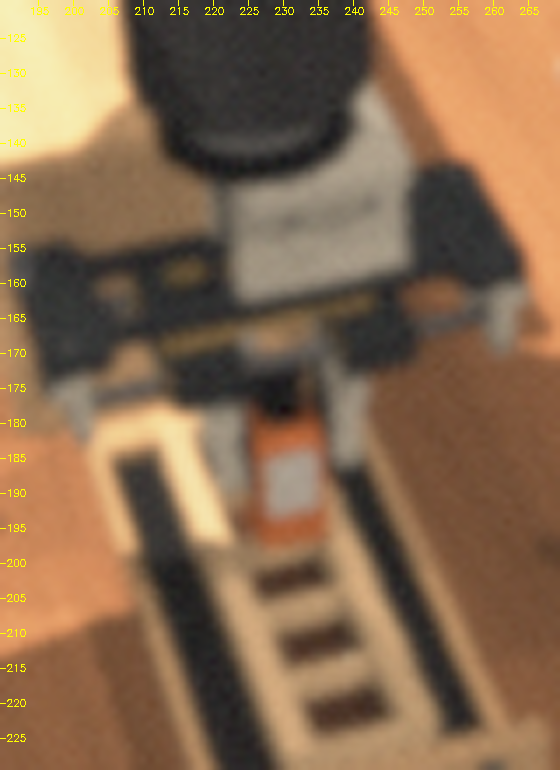

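View pics/ct25.png

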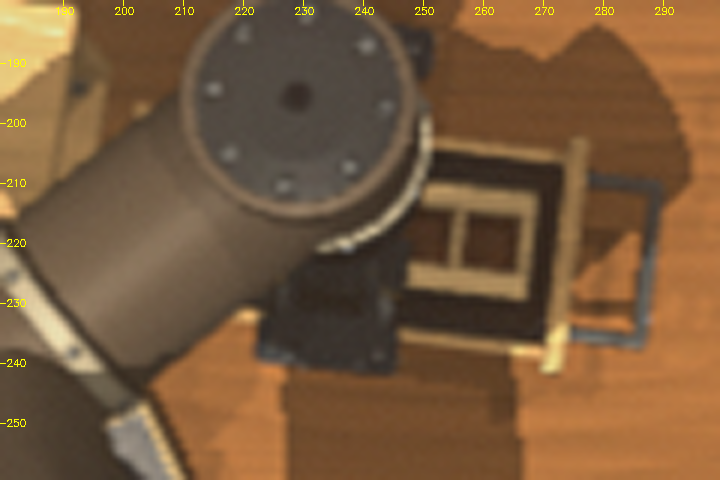

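Emit:
{"name": "step_arm", "arguments": {"steps": [[[0.5,0,0],0],[[0.5,0,0],0],[[0.5,0,0],0],[[0.3,0,0],0],[[0.17,0,0],0],[[0,0,0],0],[[0,0,0],0]]}}

```text
time_s: 42.37
tcp_pos: [0.4683, 0.1428, 0.0823]
eef_rot: [-68.8, 90.0, 16.0]
contact_force: [0.5, -0.4, -0.6]
gripper_width: 0.0302
```

Emit:
{"name": "step_arm", "arguments": {"steps": [[[0,0,0],0],[[0,0,0],0],[[0,0,0],0],[[0,0,0],0],[[-0.5,0,0],0],[[-1,0,0],0],[[-1,0,0],0],[[-1,0,0],0],[[-1,0,0],0],[[-0.5,0,0],0],[[0,0,0],0]], "fingers": 0.42}}

```text
time_s: 43.28
tcp_pos: [0.4692, 0.1434, 0.1844]
eef_rot: [-51.3, 89.7, 33.5]
contact_force: [0.3, 0.1, 0.3]
gripper_width: 0.0507
```

```bash
python3 - <<'E'
from h import *
plan((.434,-.386,.172),30)
plan((.434,-.386,.172),-60)
s=capture("side");crop(s,190,120,350,384,2.9,"cs26",10)
E
```

```text
t 43.3 tcp [0.4692 0.1434 0.1844] jaw 174.9 tilt 0.26 w 0.0507 F [0.3 0.1 0.3]
 j6 -45 j1 40
 total tool units (frame now) [  0.55  -0.62 -26.53]  turn units -5.86 -> alt 24.14
 in frame after turn [  0.62  14.76 -22.05]
t 43.3 tcp [0.4692 0.1434 0.1844] jaw 174.9 tilt 0.26 w 0.0507 F [0.3 0.1 0.3]
 j6 -45 j1 40
 total tool units (frame now) [  0.55  -0.62 -26.53]  turn units 9.14 -> alt -20.86
 in frame after turn [  0.62 -22.05 -14.76]
```

View pics/cs26.png

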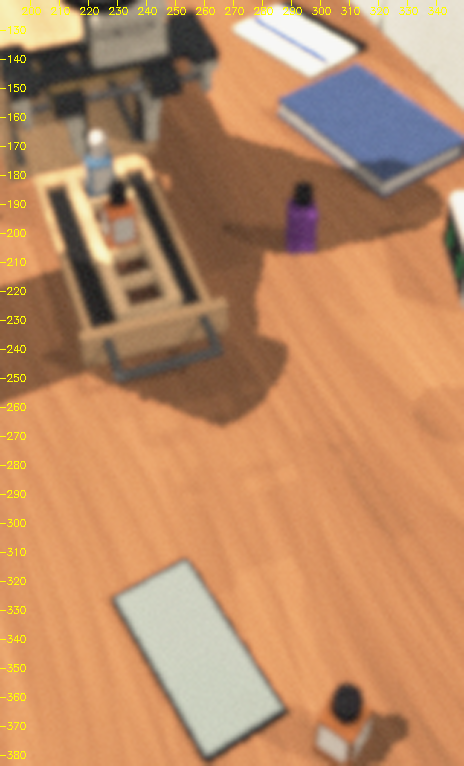

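```bash
python3 - <<'E'
from h import *
print(ray("top",386.75,229.1,.084),ray("side",309.4,360,.084))
t=capture("top");crop(t,325,210,405,270,9,"ct27",5)
s=capture("side")
def sq(c,yaw,z): 
    a=np.radians(yaw);Rm=np.array([[np.cos(a),-np.sin(a)],[np.sin(a),np.cos(a)]])
    return np.c_[(Rm@(np.array([[1,1],[-1,1],[-1,-1],[1,-1]]).T*.015)).T+c,np.full(4,z)]
r=[]
for n,im0,(x0,y0) in (("side",s,(285,344)),("top",t,(365,212))):
  for yw in (15,25,35):
    im=cv2.resize(im0[y0:y0+40,x0:x0+40],(260,260),interpolation=cv2.INTER_CUBIC)
    for z in (0,.058):
        p=(proj(n,sq((.436,-.3875),yw,z))-[x0-.5,y0-.5])*6.5
        cv2.polylines(im,[p.astype(int)],True,(0,255,255) if z else (0,255,0),1)
    p=(proj(n,[[.436,-.3875,.084]])[0]-[x0-.5,y0-.5])*6.5
    cv2.circle(im,tuple(p.astype(int)),3,(255,255,255),-1)
    r.append(im)
cv2.imwrite("pics/fit2.png",np.vstack([np.hstack(r[:3]),np.hstack(r[3:])]))
E
```

```text
[ 0.43486745 -0.38768186  0.084     ] [ 0.43277667 -0.39081321  0.084     ]
```

View pics/fit2.png

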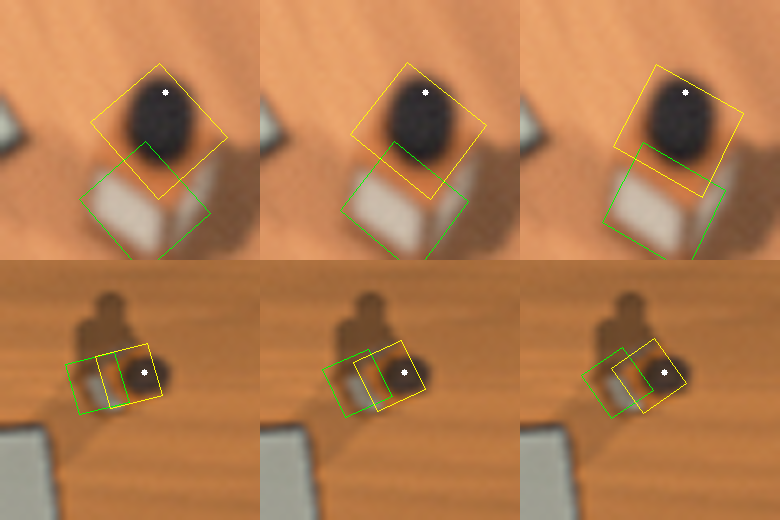

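```bash
python3 - <<'E'
from h import *
plan((.435,-.390,.184),29)
E
```

```text
t 43.4 tcp [0.4675 0.1425 0.1811] jaw 174.8 tilt 0.06 w 0.0508 F [ 0.2  0.1 -1.3]
 j6 -45 j1 40
 total tool units (frame now) [ -0.13  -0.78 -26.66]  turn units -5.70 -> alt 24.30
 in frame after turn [ -0.14  14.33 -22.5 ]
```

Emit:
{"name": "step_arm", "arguments": {"steps": [[[0,0,0],-0.95],[[0,0,0],-0.95],[[0,0,0],-0.95],[[0,0,0],-0.95],[[0,0,0],-0.95],[[0,0,0],-0.95],[[0,0.62,-0.98],0],[[0,0.62,-0.98],0],[[0,0.62,-0.98],0],[[0,0.62,-0.98],0],[[0,0.62,-0.98],0],[[0,0.62,-0.98],0],[[0,0.62,-0.98],0],[[0,0.62,-0.98],0],[[0,0.62,-0.98],0],[[0,0.62,-0.98],0],[[0,0.62,-0.98],0],[[0,0.62,-0.98],0],[[0,0.62,-0.98],0],[[0,0.62,-0.98],0]]}}

```text
time_s: 45.1
tcp_pos: [0.4485, -0.1825, 0.1806]
eef_rot: [56.1, 89.9, 175.1]
contact_force: [1.7, -0.4, -0.5]
gripper_width: 0.051
```

Emit:
{"name": "step_arm", "arguments": {"steps": [[[0,0.62,-0.98],0],[[0,0.62,-0.98],0],[[0,0.62,-0.98],0],[[0,0.62,-0.98],0],[[0,0.62,-0.98],0],[[0,0.62,-0.98],0],[[0,0.62,-0.98],0],[[0,0.62,-0.98],0],[[0,0.62,-0.98],0],[[1,0,0],0],[[1,0,0],0],[[0,0,0],0],[[0,0,0],0]]}}

```text
time_s: 46.18
tcp_pos: [0.4363, -0.3894, 0.14]
eef_rot: [37.7, 89.7, 156.8]
contact_force: [0.6, 0.3, 0.9]
gripper_width: 0.0507
```

```bash
python3 - <<'E'
from h import *
plan((.435,-.390,.0434),29)
s=capture("side");crop(s,200,180,400,384,3.8,"cs28",10)
t=capture("top");crop(t,180,180,420,270,3.3,"ct28",10)
E
```

```text
t 46.2 tcp [ 0.4363 -0.3894  0.14  ] jaw -151.0 tilt 0.27 w 0.0507 F [0.6 0.3 0.9]
 j6 52 j1 -23
 total tool units (frame now) [ 4.83  0.06 -0.01]  turn units 0.00 -> alt -30.00
 in frame after turn [4.83 0.07 0.  ]
```

View pics/cs28.png

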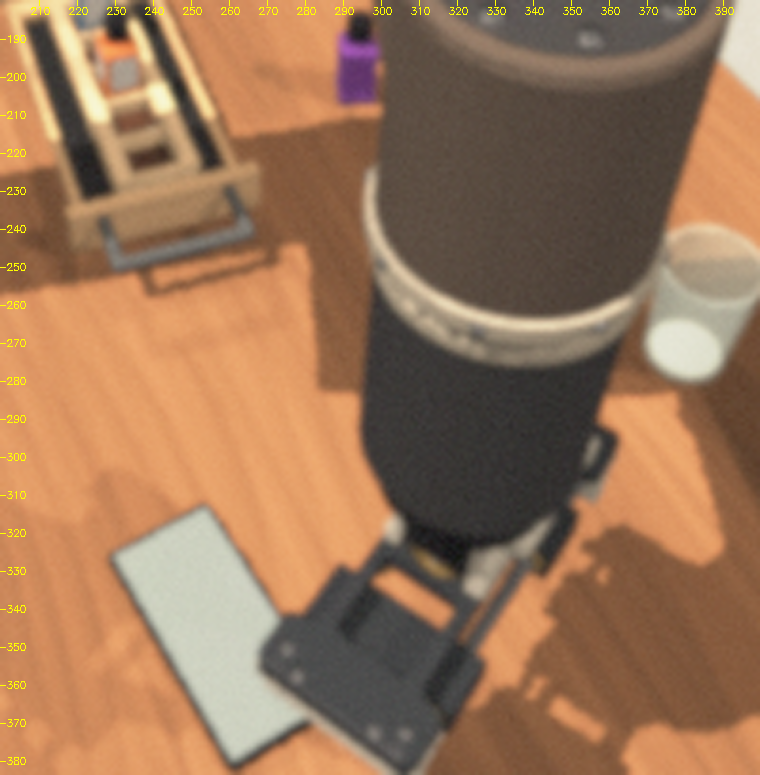

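View pics/ct28.png

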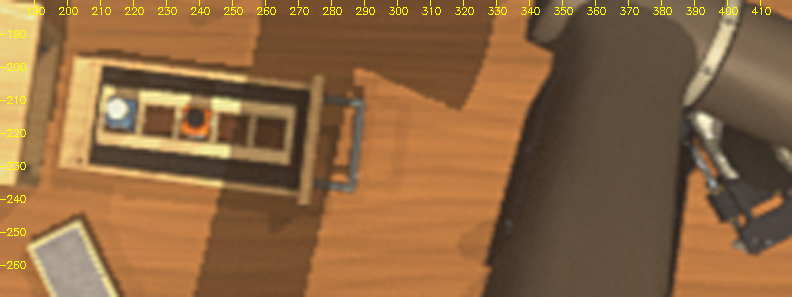

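Emit:
{"name": "step_arm", "arguments": {"steps": [[[0.8,0.06,0],0],[[0.8,0,0],0],[[0.8,0,0],0],[[0.8,0,0],0],[[0.8,0,0],0],[[0.6,0,0],0],[[0.2,0,0],0],[[0,0,0],0],[[0,0,0],0]]}}

```text
time_s: 47.03
tcp_pos: [0.4373, -0.3907, 0.047]
eef_rot: [-153.5, 89.9, -34.4]
contact_force: [-0.2, 0.1, -0.1]
gripper_width: 0.0511
```

Emit:
{"name": "step_arm", "arguments": {"steps": [[[0,0,0],0],[[0,0,0],0],[[0,0,0],0],[[0,0,0],0],[[0,0,0],0]], "fingers": 1}}

```text
time_s: 47.45
tcp_pos: [0.4366, -0.3906, 0.0465]
eef_rot: [-154.1, 90.0, -35.1]
contact_force: [-1.3, 1.5, 4.1]
gripper_width: 0.0299
```

Emit:
{"name": "step_arm", "arguments": {"steps": [[[-0.5,0,0],0],[[-1,0,0],0],[[-1,0,0],0],[[-1,0,0],0],[[-1,0,0],0],[[-1,0,0],0],[[-0.5,0,0],0.95],[[0,0,0],0.95],[[0,0,0],0.95],[[0,0,0],0.95],[[0,0,0],0.95],[[0,0,0],0.95],[[0,0,0],0],[[0,0,0],0]]}}

```text
time_s: 48.62
tcp_pos: [0.4364, -0.3904, 0.1664]
eef_rot: [-95.6, 90.0, -10.5]
contact_force: [-0.1, -0.4, -0.4]
gripper_width: 0.0295
```

```bash
python3 - <<'E'
from h import *
plan((.4603,.0602,.165),174.6)
s=capture("side");crop(s,200,180,400,384,3.8,"cs29",10)
E
```

```text
t 48.6 tcp [ 0.4364 -0.3904  0.1664] jaw 175.0 tilt 0.01 w 0.0295 F [-0.1 -0.4 -0.4]
 j6 18 j1 -23
 total tool units (frame now) [ 0.07  0.77 22.55]  turn units 0.07 -> alt -29.93
 in frame after turn [ 0.07  0.93 22.54]
```

View pics/cs29.png

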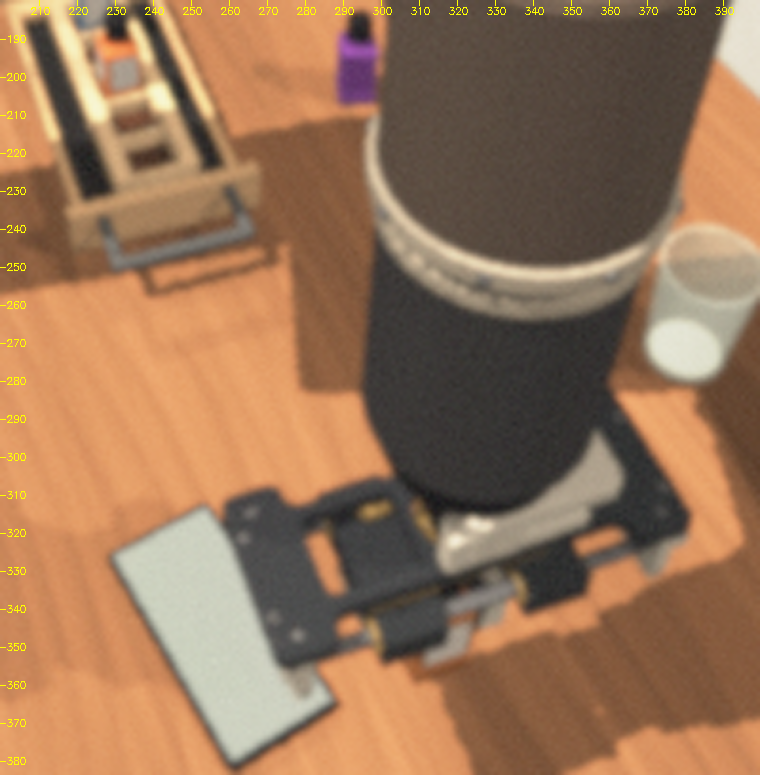

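Emit:
{"name": "step_arm", "arguments": {"steps": [[[0,0.04,0.95],0.07],[[0,0.04,0.95],0],[[0,0.04,0.95],0],[[0,0.04,0.95],0],[[0,0.04,0.95],0],[[0,0.04,0.95],0],[[0,0.04,0.95],0],[[0,0.04,0.95],0],[[0,0.04,0.95],0],[[0,0.04,0.95],0],[[0,0.04,0.95],0],[[0,0.04,0.95],0],[[0,0.04,0.95],0],[[0,0.04,0.95],0],[[0,0.04,0.95],0],[[0,0.04,0.95],0],[[0,0.04,0.95],0],[[0,0.04,0.95],0],[[0,0.04,0.95],0],[[0,0,0],0]]}}

```text
time_s: 50.33
tcp_pos: [0.4569, -0.0275, 0.1664]
eef_rot: [-61.5, 89.9, 23.2]
contact_force: [-0.1, -0.5, -1.0]
gripper_width: 0.03
```

```bash
python3 - <<'E'
from h import *
plan((.4603,.0602,.12),174.6)
s=capture("side");crop(s,180,120,340,280,5,"cs30",10)
E
```

```text
t 50.3 tcp [ 0.4569 -0.0275  0.1664] jaw 174.7 tilt 0.08 w 0.0300 F [-0.1 -0.5 -1. ]
 j6 -27 j1 21
 total tool units (frame now) [2.32 0.24 4.38]  turn units 0.02 -> alt -29.98
 in frame after turn [2.32 0.24 4.38]
```

View pics/cs30.png

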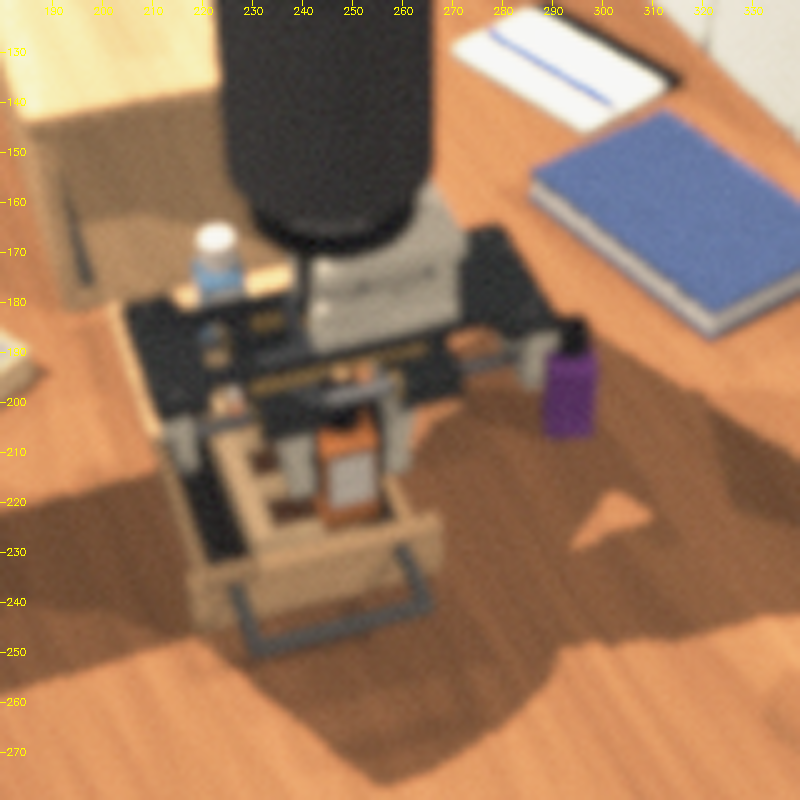

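```bash
python3 - <<'E'
from h import *
a=ray("side",243.2,224.6,.1199);b=ray("side",255.2,222,.1199);print(a,b,(a+b)/2)
E
```

```text
[ 0.43951417 -0.03210963  0.1199    ] [ 0.47102476 -0.03639287  0.1199    ] [ 0.45526947 -0.03425125  0.1199    ]
```

Emit:
{"name": "step_arm", "arguments": {"steps": [[[0,0.06,0.9],0],[[0,0.06,0.9],0],[[0,0.06,0.9],0],[[0,0.06,0.9],0],[[0,0,0.6],0],[[0.6,0,0.1],0],[[0.8,0,0],0],[[0.5,0,0],0],[[0.3,0,0],0],[[0,0,0],0],[[0,0,0],0]]}}

```text
time_s: 51.3
tcp_pos: [0.46, 0.0561, 0.1221]
eef_rot: [147.9, 90.0, -127.6]
contact_force: [0.1, -0.1, 0.3]
gripper_width: 0.0301
```

```bash
python3 - <<'E'
from h import *
plan((.4603,.0602,.0755),174.6)
s=capture("side");crop(s,190,150,290,260,6.5,"cs31",5)
t=capture("top");crop(t,180,180,300,260,6,"ct31")
E
```

```text
t 51.3 tcp [0.46   0.0561 0.1221] jaw 174.4 tilt 0.03 w 0.0301 F [ 0.1 -0.1  0.3]
 j6 -37 j1 31
 total tool units (frame now) [2.33 0.01 0.21]  turn units -0.03 -> alt 29.97
 in frame after turn [2.33 0.01 0.21]
```

View pics/cs31.png

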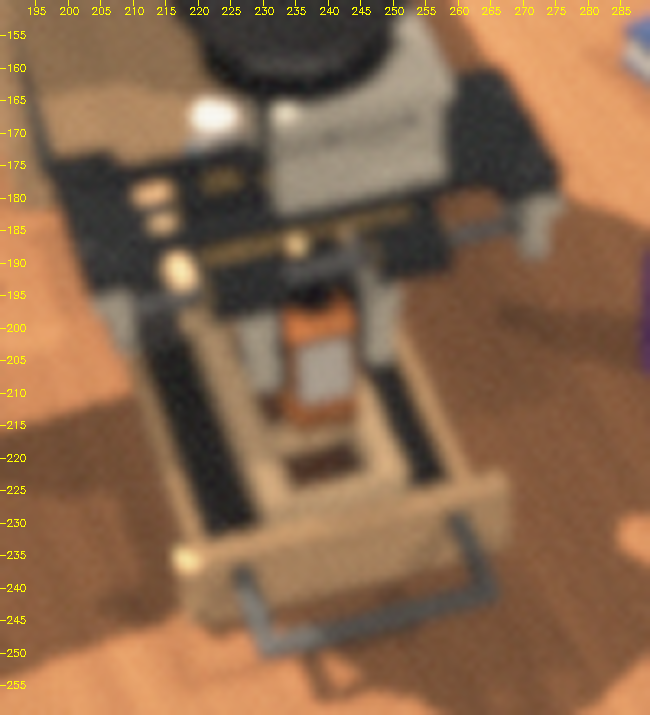

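View pics/ct31.png

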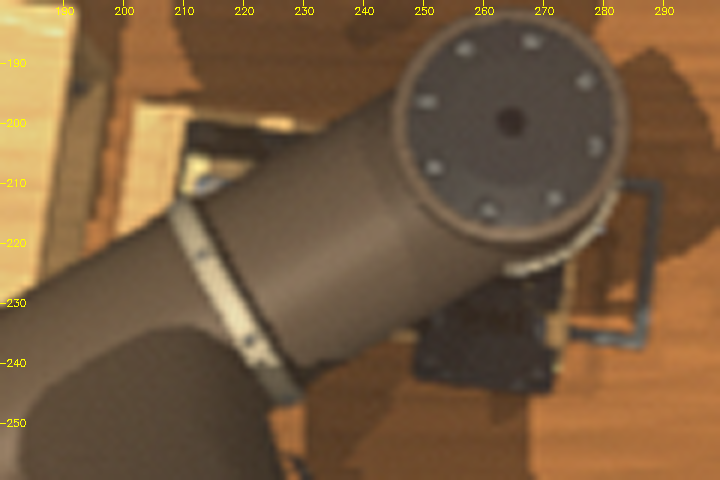

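```bash
python3 - <<'E'
from h import *
a=ray("side",233.4,215,.0756);b=ray("side",243.9,213.4,.0756);m=(a+b)/2;print(a,b,m, m[:2]+.015*np.array([.093,.995]))
s=capture("side");im=cv2.resize(s[180:240,210:270],(720,720),interpolation=cv2.INTER_CUBIC)
a=np.radians(84.6);dx=np.array([np.cos(a),np.sin(a)]);dy=np.array([-dx[1],dx[0]])
for off,col in((0,(0,255,0)),(.007,(0,255,255))):
  for z in(.0756,.0756+.058):
    c=np.array([.46,.0561])+dx*off
    P=[[*(c+.015*(i*dx+j*dy)),z] for i,j in((1,1),(1,-1),(-1,-1),(-1,1))]
    p=(proj("side",P)-[209.5,179.5])*12; cv2.polylines(im,[p.astype(int)],True,col,1)
cv2.imwrite("pics/fit3.png",im)
E
```

```text
[0.44232619 0.05224478 0.0756    ] [0.4713582  0.04594155 0.0756    ] [0.45684219 0.04909316 0.0756    ] [0.45823719 0.06401816]
```

View pics/fit3.png

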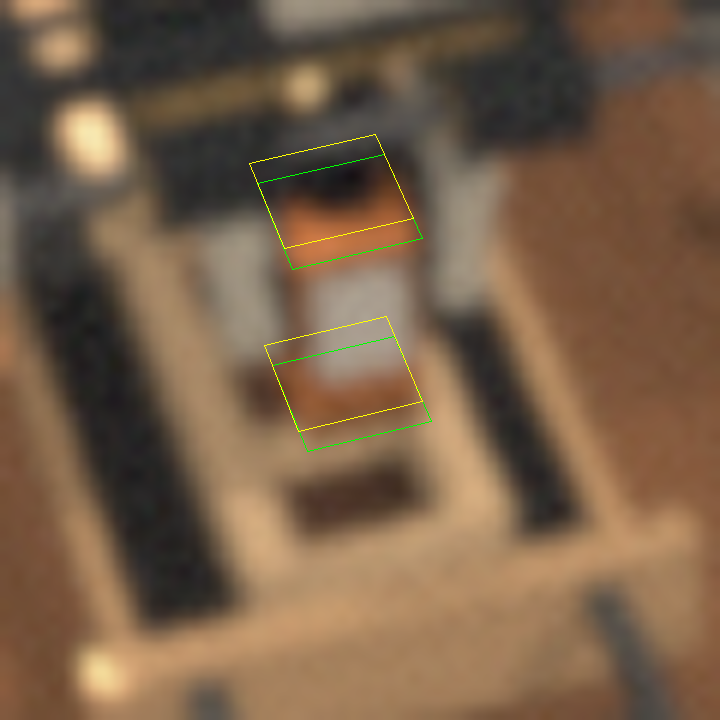

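Emit:
{"name": "step_arm", "arguments": {"steps": [[[0,-0.05,-0.17],-0.03],[[0.5,0,0],0],[[0.5,0,0],0],[[0.4,0,0],0],[[0,0,0],0],[[0,0,0],0]]}}

```text
time_s: 51.95
tcp_pos: [0.4605, 0.0527, 0.0939]
eef_rot: [134.1, 90.0, -141.3]
contact_force: [1.1, -0.3, -0.2]
gripper_width: 0.0299
```

```bash
python3 - <<'E'
from h import *
st=get_state();print(st["tcp_pos"])
plan((.4603,.0602,.0755),174.6)
s=capture("side");im=cv2.resize(s[180:240,210:270],(720,720),interpolation=cv2.INTER_CUBIC)
a=np.radians(84.6);dx=np.array([np.cos(a),np.sin(a)]);dy=np.array([-dx[1],dx[0]])
def box(c,hw,z,col):
    P=[[*(c+hw*(i*dx+j*dy)),z] for i,j in((1,1),(1,-1),(-1,-1),(-1,1))]
    p=(proj("side",P)-[209.5,179.5])*12; cv2.polylines(im,[p.astype(int)],True,col,1)
c=st["tcp_pos"][:2]+dx*.0075
box(c,.015,st["tcp_pos"][2]-.0465,(0,255,255)); box(np.array([.461,.0604]),.0185,.044,(255,255,0))
cv2.imwrite("pics/fit4.png",im)
E
```

```text
[0.46045973 0.05267814 0.09387937]
t 52.0 tcp [0.4605 0.0527 0.0939] jaw 174.6 tilt 0.05 w 0.0299 F [ 1.1 -0.3 -0.2]
 j6 -36 j1 31
 total tool units (frame now) [0.92 0.04 0.37]  turn units 0.00 -> alt -30.00
 in frame after turn [0.92 0.04 0.37]
```

View pics/fit4.png

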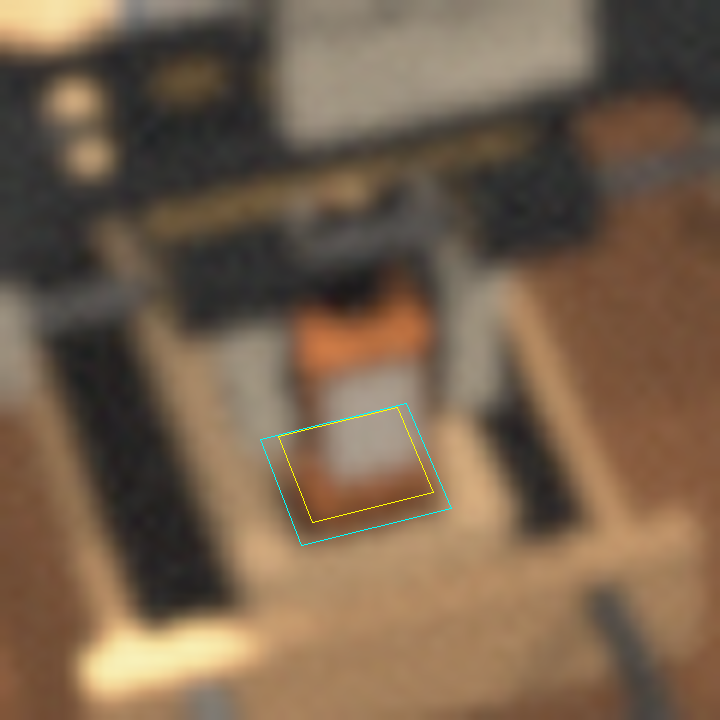

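Emit:
{"name": "step_arm", "arguments": {"steps": [[[0.3,0,0],0],[[0.3,0,0],0],[[0.2,0,0],0],[[0.1,0,0],0],[[0,0,0],0],[[0,0,0],0]]}}

```text
time_s: 52.5
tcp_pos: [0.4618, 0.0541, 0.0774]
eef_rot: [-52.9, 89.8, 31.8]
contact_force: [-5.2, 4.8, 13.0]
gripper_width: 0.0296
```

```bash
python3 - <<'E'
from h import *
plan((.4603,.0602,.0755),174.6)
s=capture("side");im=cv2.resize(s[180:240,210:270],(720,720),interpolation=cv2.INTER_CUBIC)
cv2.imwrite("pics/fit5.png",im)
E
```

```text
t 52.5 tcp [0.4618 0.0541 0.0774] jaw 174.6 tilt 0.20 w 0.0296 F [-5.2  4.8 13. ]
 j6 -36 j1 31
 total tool units (frame now) [0.09 0.11 0.29]  turn units 0.01 -> alt -29.99
 in frame after turn [0.09 0.11 0.29]
```

View pics/fit5.png

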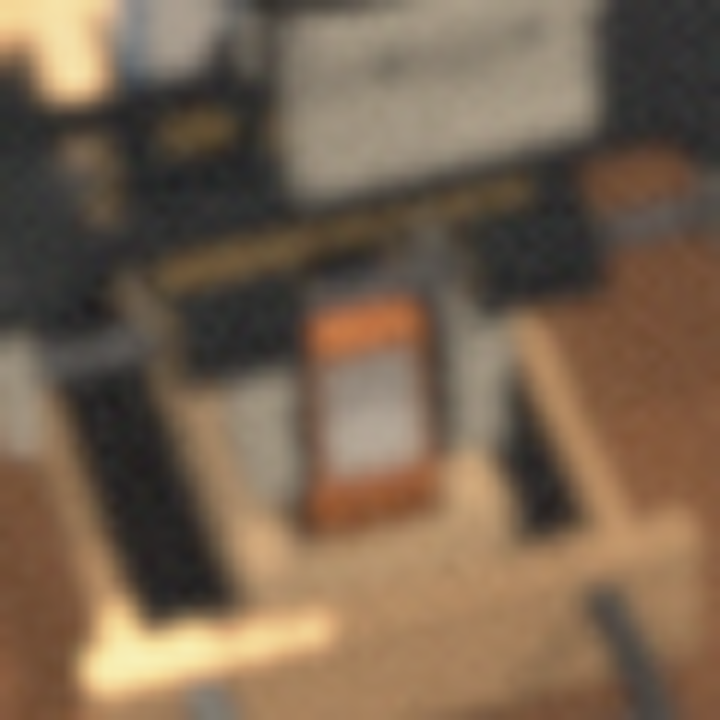

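Emit:
{"name": "step_arm", "arguments": {"steps": [[[-0.5,0,0],0],[[-0.5,0,0],0],[[-0.5,0,0],0],[[0,0,0],0],[[0,0,0],0]]}}

```text
time_s: 52.97
tcp_pos: [0.4609, 0.0532, 0.1063]
eef_rot: [-51.6, 89.9, 33.0]
contact_force: [-0.0, 0.2, -0.9]
gripper_width: 0.0302
```

```bash
python3 - <<'E'
from h import *
plan((.4603,.0602,.0755),174.6)
s=capture("side");im=cv2.resize(s[180:240,210:270],(720,720),interpolation=cv2.INTER_CUBIC)
cv2.imwrite("pics/fit6.png",im)
t=capture("top");crop(t,220,180,300,260,8,"ct33")
E
```

```text
t 53.0 tcp [0.4609 0.0532 0.1063] jaw 174.6 tilt 0.10 w 0.0302 F [-0.   0.2 -0.9]
 j6 -36 j1 31
 total tool units (frame now) [1.54 0.07 0.34]  turn units -0.00 -> alt 30.00
 in frame after turn [1.54 0.06 0.35]
```

View pics/fit6.png

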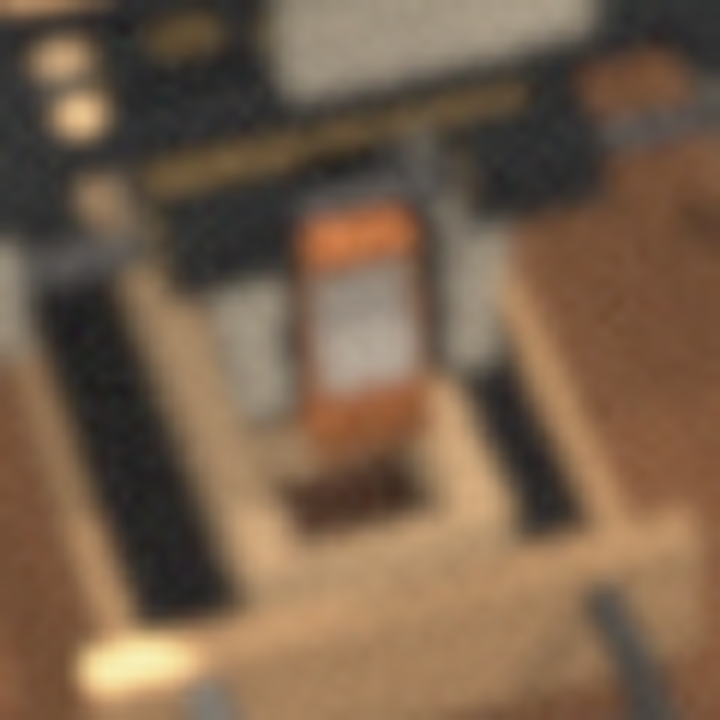

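Emit:
{"name": "step_arm", "arguments": {"steps": [[[-1,0,0],0],[[-1,0,0],0],[[-1,0,0],0],[[0,0,-1],0],[[0,0,-1],0],[[0,0,-1],0],[[0,0,-1],0],[[0,0,-1],0],[[0,0,-1],0],[[0,0,-1],0],[[0,0,-1],0],[[0,0,-1],0],[[0,0,-1],0],[[0,0,-1],0],[[1,0,0],0],[[1,0,0],0],[[1,0,0],0],[[0.8,0,0],0],[[0,0,0],0],[[0,0,0],0]]}}

```text
time_s: 54.73
tcp_pos: [0.439, -0.1662, 0.089]
eef_rot: [100.4, 89.8, -175.0]
contact_force: [0.5, -0.2, -0.4]
gripper_width: 0.0301
```

```bash
python3 - <<'E'
from h import *
plan((.44,-.17,.0465),174.6)
s=capture("side");crop(s,210,200,330,320,6,"cs34",10)
E
```

```text
t 54.7 tcp [ 0.439  -0.1662  0.089 ] jaw 174.6 tilt 0.18 w 0.0301 F [ 0.5 -0.2 -0.4]
 j6 -9 j1 3
 total tool units (frame now) [ 2.13 -0.07 -0.18]  turn units -0.00 -> alt 30.00
 in frame after turn [ 2.13 -0.07 -0.18]
```

View pics/cs34.png

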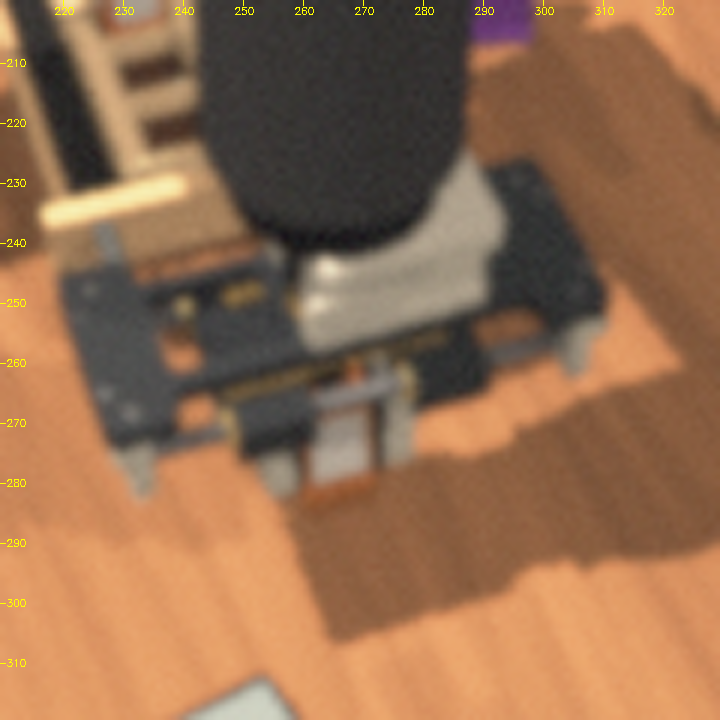

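Emit:
{"name": "step_arm", "arguments": {"steps": [[[0.5,0,0],0],[[0.5,0,0],0],[[0.4,0,0],0],[[0.2,0,0],0],[[0,0,0],0],[[0,0,0],0]], "grip_force": 6}}

```text
time_s: 55.28
tcp_pos: [0.4401, -0.1661, 0.0583]
eef_rot: [-109.2, 90.0, -24.6]
contact_force: [-0.5, -0.2, -1.1]
gripper_width: 0.0299
```

Emit:
{"name": "step_arm", "arguments": {"steps": [[[0.15,0,0],0],[[0.15,0,0],0],[[0.15,0,0],0],[[0,0,0],0]]}}

```text
time_s: 55.62
tcp_pos: [0.4395, -0.1661, 0.0485]
eef_rot: [91.0, 90.0, 175.6]
contact_force: [-0.2, -0.1, -0.6]
gripper_width: 0.0297
```

Emit:
{"name": "step_arm", "arguments": {"steps": [[[0.15,0,0],0],[[0.15,0,0],0],[[0.15,0,0],0],[[0,0,0],0]]}}

```text
time_s: 55.95
tcp_pos: [0.4394, -0.1661, 0.0393]
eef_rot: [93.4, 89.9, 178.0]
contact_force: [0.6, -0.4, -0.4]
gripper_width: 0.0298
```

```bash
python3 - <<'E'
from h import *
plan((.44,-.17,.0465),174.6)
s=capture("side");crop(s,230,230,310,310,9,"cs35",5)
E
```

```text
t 56.0 tcp [ 0.4394 -0.1661  0.0393] jaw 174.6 tilt 0.06 w 0.0298 F [ 0.6 -0.4 -0.4]
 j6 -9 j1 3
 total tool units (frame now) [-0.36 -0.05 -0.19]  turn units -0.00 -> alt 30.00
 in frame after turn [-0.36 -0.05 -0.19]
```

View pics/cs35.png

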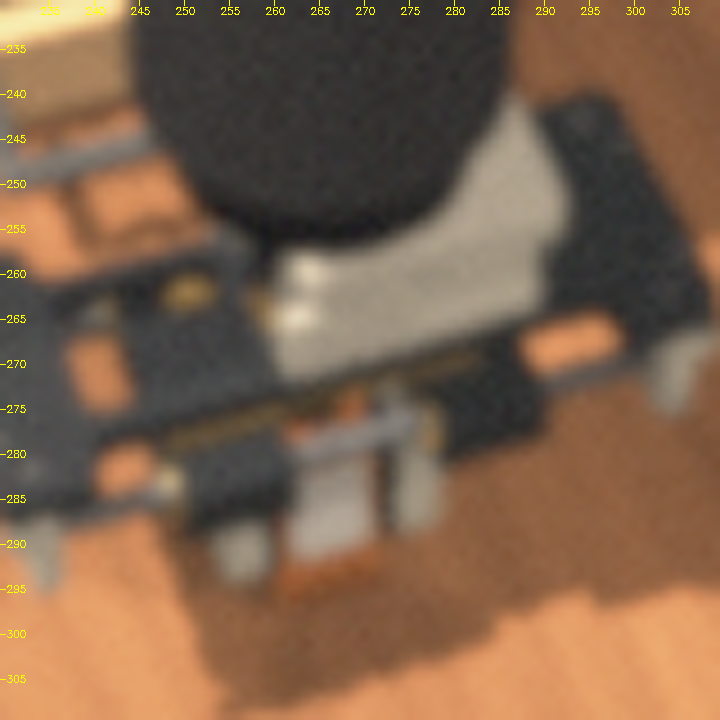

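Emit:
{"name": "step_arm", "arguments": {"steps": [[[0.1,0,0],0],[[0.1,0,0],0],[[0.1,0,0],0],[[0,0,0],0]]}}

```text
time_s: 56.33
tcp_pos: [0.4401, -0.1664, 0.0342]
eef_rot: [-139.4, 90.0, -54.8]
contact_force: [-0.8, -3.1, 2.2]
gripper_width: 0.0301
```

Emit:
{"name": "step_arm", "arguments": {"steps": [[[0.1,0,0],0],[[0.1,0,0],0],[[0.1,0,0],0],[[0,0,0],0]]}}

```text
time_s: 56.67
tcp_pos: [0.4401, -0.1665, 0.0283]
eef_rot: [-133.5, 90.0, -48.9]
contact_force: [-0.5, -1.9, 3.9]
gripper_width: 0.0297
```

Emit:
{"name": "step_arm", "arguments": {"steps": [[[0,0,0],0],[[-0.3,0,0],0],[[-0.5,0,0],0],[[-0.7,0,0],0],[[-1,0,0],0],[[-1,0,0],0],[[-1,0,0],0],[[-1,0,0],0],[[0,0,1],0],[[0,0,1],0],[[0,0,1],0],[[0,0,1],0],[[0,0,0],0]], "fingers": 0.3}}

```text
time_s: 57.75
tcp_pos: [0.4479, -0.0843, 0.1387]
eef_rot: [-63.6, 89.9, 21.1]
contact_force: [0.8, 0.4, 0.2]
gripper_width: 0.0617
```

```bash
python3 - <<'E'
from h import *
plan((.44,-.17,.15),174.6)
s=capture("side");crop(s,200,150,320,320,4.5,"cs36",10)
t=capture("top");crop(t,190,180,350,260,5,"ct36")
E
```

```text
t 57.8 tcp [ 0.4479 -0.0843  0.1387] jaw 174.7 tilt 0.09 w 0.0617 F [0.8 0.4 0.2]
 j6 -20 j1 14
 total tool units (frame now) [-0.57 -0.   -4.3 ]  turn units 0.01 -> alt -29.99
 in frame after turn [-0.57 -0.01 -4.3 ]
```

View pics/cs36.png

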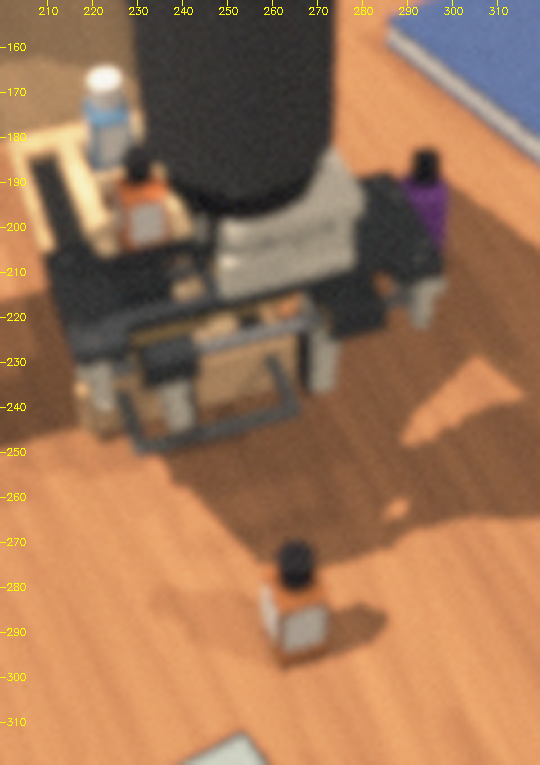

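View pics/ct36.png

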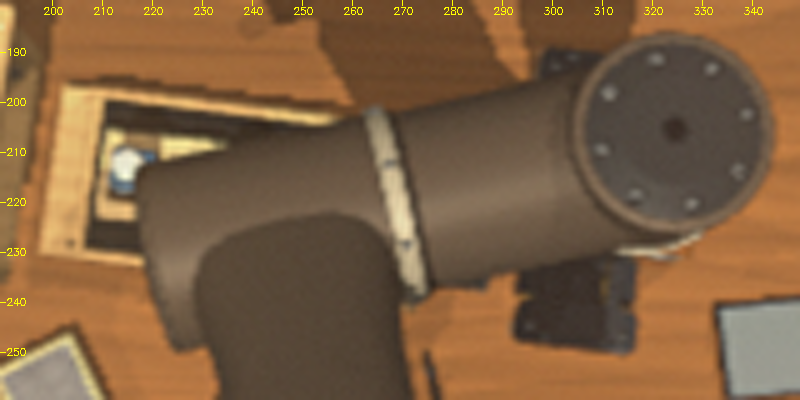

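```bash
python3 - <<'E'
from h import *
print(ray("side",265.6,272.3,.084))
g=lambda u,v:(200+u/4.5-.4,150+v/4.5-.4)
a=ray("side",*g(279,670),0);b=ray("side",*g(328,656),0);print(a,b,(a+b)/2,np.degrees(np.arctan2(*(b-a)[1::-1])))
s=capture("side");x0,y0=240,255
r=[]
for c,yw in (((.437,-.168),-15),((.437,-.168),-22),((.441,-.172),-15)):
    im=cv2.resize(s[y0:y0+50,x0:x0+45],(270,300),interpolation=cv2.INTER_CUBIC)
    A=np.radians(yw);dx=np.array([np.cos(A),np.sin(A)]);dy=np.array([-dx[1],dx[0]])
    for z in(0,.058):
        P=[[*(np.array(c)+.015*(i*dx+j*dy)),z] for i,j in((1,1),(1,-1),(-1,-1),(-1,1))]
        p=(proj("side",P)-[x0-.5,y0-.5])*6; cv2.polylines(im,[p.astype(int)],True,(0,255,255) if z else(0,255,0),1)
    p=(proj("side",[[*c,.084]])[0]-[x0-.5,y0-.5])*6;cv2.circle(im,tuple(p.astype(int)),3,(255,255,255),-1)
    r.append(im)
cv2.imwrite("pics/fit7.png",np.hstack(r))
E
```

```text
[ 0.44113664 -0.16596987  0.084     ]
[ 0.42449597 -0.17858282  0.        ] [ 0.45307907 -0.18163476  0.        ] [ 0.43878752 -0.18010879  0.        ] -6.094622421695919
```

View pics/fit7.png

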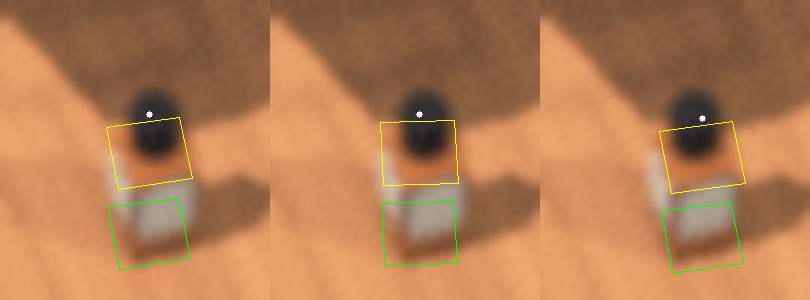

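Emit:
{"name": "step_arm", "arguments": {"steps": [[[0,0,-0.9],0],[[0,0,-0.9],0],[[0,0,-0.9],0],[[0,0,-0.9],0],[[0,0,-0.47],0],[[0.9,0,0],0],[[0.9,0,0],0],[[0.9,0,0],0],[[0.9,0,0],0],[[0.6,0,0],0],[[0.5,0,0],0],[[0,0,0],0],[[0,0,0],0]]}}

```text
time_s: 58.98
tcp_pos: [0.4393, -0.1679, 0.0437]
eef_rot: [100.3, 89.9, -175.1]
contact_force: [0.5, 0.3, 0.2]
gripper_width: 0.0612
```

```bash
python3 - <<'E'
from h import *
plan((.4405,-.1657,.0434),174.6)
s=capture("side");crop(s,220,220,310,310,7,"cs37",10)
E
```

```text
t 59.0 tcp [ 0.4393 -0.1679  0.0437] jaw 174.6 tilt 0.08 w 0.0612 F [0.5 0.3 0.2]
 j6 -9 j1 3
 total tool units (frame now) [ 0.01 -0.05  0.11]  turn units -0.01 -> alt 29.99
 in frame after turn [ 0.02 -0.05  0.11]
```

View pics/cs37.png

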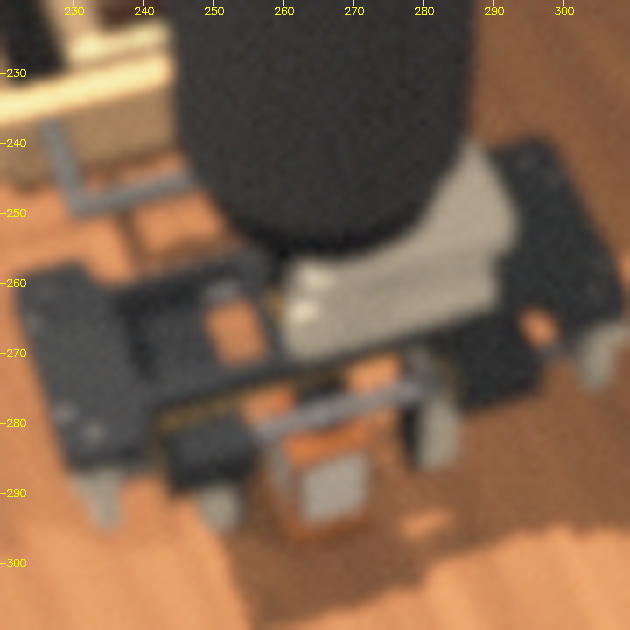

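Shift 2 mm back toward +y, then grip and lift.

Emit:
{"name": "step_arm", "arguments": {"steps": [[[0,-0.05,0.11],0],[[0,0,0],0]]}}

```text
time_s: 59.2
tcp_pos: [0.4417, -0.1653, 0.0448]
eef_rot: [-85.1, 89.9, -0.5]
contact_force: [0.6, 0.2, 0.2]
gripper_width: 0.061
```

Emit:
{"name": "step_arm", "arguments": {"steps": [[[0,0,0],0],[[0,0,0],0],[[0,0,0],0],[[0,0,0],0],[[0,0,0],0],[[0,0,0],0]], "fingers": 1, "grip_force": 20}}

```text
time_s: 59.7
tcp_pos: [0.4409, -0.1654, 0.044]
eef_rot: [90.8, 90.0, 175.4]
contact_force: [-0.4, -0.7, 1.5]
gripper_width: 0.0298
```

Emit:
{"name": "step_arm", "arguments": {"steps": [[[-0.5,0,0],0],[[-1,0,0],0],[[-1,0,0],0],[[-1,0,0],0],[[-1,0,0],0],[[-0.5,0,0],0],[[0,0,0],0],[[0,0,0],0]]}}

```text
time_s: 60.37
tcp_pos: [0.441, -0.1653, 0.1441]
eef_rot: [-68.5, 89.9, 16.1]
contact_force: [0.6, -0.7, -1.0]
gripper_width: 0.0296
```

```bash
python3 - <<'E'
from h import *
plan((.4606,.0603,.145),174.6)
st=get_state();c=st["tcp_pos"]
s=capture("side");x0,y0=225,200;im=cv2.resize(s[y0:y0+90,x0:x0+90],(720,720),interpolation=cv2.INTER_CUBIC)
A=np.radians(84.6);dx=np.array([np.cos(A),np.sin(A)]);dy=np.array([-dx[1],dx[0]])
for z in(0,.058):
    P=[[*(c[:2]+.015*(i*dx+j*dy)),c[2]-.0434+z] for i,j in((1,1),(1,-1),(-1,-1),(-1,1))]
    p=(proj("side",P)-[x0-.5,y0-.5])*8; cv2.polylines(im,[p.astype(int)],True,(0,255,255) if z else(0,255,0),1)
cv2.imwrite("pics/fit8.png",im)
E
```

```text
t 60.4 tcp [ 0.441  -0.1653  0.1441] jaw 174.6 tilt 0.07 w 0.0296 F [ 0.6 -0.7 -1. ]
 j6 -9 j1 3
 total tool units (frame now) [-0.04  0.09 11.32]  turn units -0.00 -> alt 30.00
 in frame after turn [-0.05  0.09 11.32]
```

View pics/fit8.png

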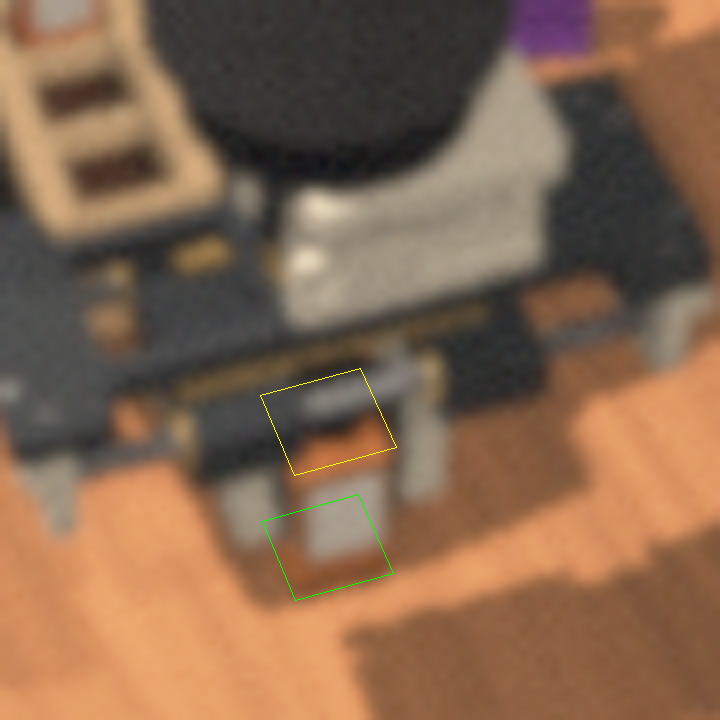

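Emit:
{"name": "step_arm", "arguments": {"steps": [[[0,0.01,0.6],0],[[0,0.01,0.95],0],[[0,0.01,0.95],0],[[0,0.01,0.95],0],[[0,0.01,0.95],0],[[0,0.01,0.95],0],[[0,0.01,0.95],0],[[0,0.01,0.95],0],[[0,0.01,0.95],0],[[0,0,0.95],0],[[0,0,0.95],0],[[0,0,0.9],0],[[0,0,0.32],0],[[0.6,0,0],0],[[0.7,0,0],0],[[0.5,0,0],0],[[0.3,0,0],0],[[0,0,0],0],[[0,0,0],0]]}}

```text
time_s: 62.0
tcp_pos: [0.4602, 0.0597, 0.1015]
eef_rot: [130.2, 89.9, -145.2]
contact_force: [0.1, 0.1, 0.4]
gripper_width: 0.0297
```

```bash
cat >> h.py <<'E'
def ov(name,grip=.0434,well=(.461,.0604)):
    plan((*well,.0735),174.6)
    c=get_state()["tcp_pos"]
    s=capture("side");x0,y0=200,165;im=cv2.resize(s[y0:y0+80,x0:x0+80],(720,720),interpolation=cv2.INTER_CUBIC)
    A=np.radians(84.6);dx=np.array([np.cos(A),np.sin(A)]);dy=np.array([-dx[1],dx[0]])
    def b(c,hw,z,col):
        P=[[*(np.array(c)+hw*(i*dx+j*dy)),z] for i,j in((1,1),(1,-1),(-1,-1),(-1,1))]
        p=(proj("side",P)-[x0-.5,y0-.5])*9; cv2.polylines(im,[p.astype(int)],True,col,1)
    b(c[:2],.015,c[2]-grip,(0,255,0));b(c[:2],.015,c[2]-grip+.058,(0,255,255));b(well,.0185,.044,(255,255,0))
    cv2.imwrite("pics/"+name+".png",im)
E
python3 -c "
from h import *
ov('fit9')"
```

```text
t 62.0 tcp [0.4602 0.0597 0.1015] jaw 174.6 tilt 0.09 w 0.0297 F [0.1 0.1 0.4]
 j6 -37 j1 32
 total tool units (frame now) [ 1.4  -0.04  0.04]  turn units -0.00 -> alt 30.00
 in frame after turn [ 1.4  -0.04  0.04]
```

View pics/fit9.png

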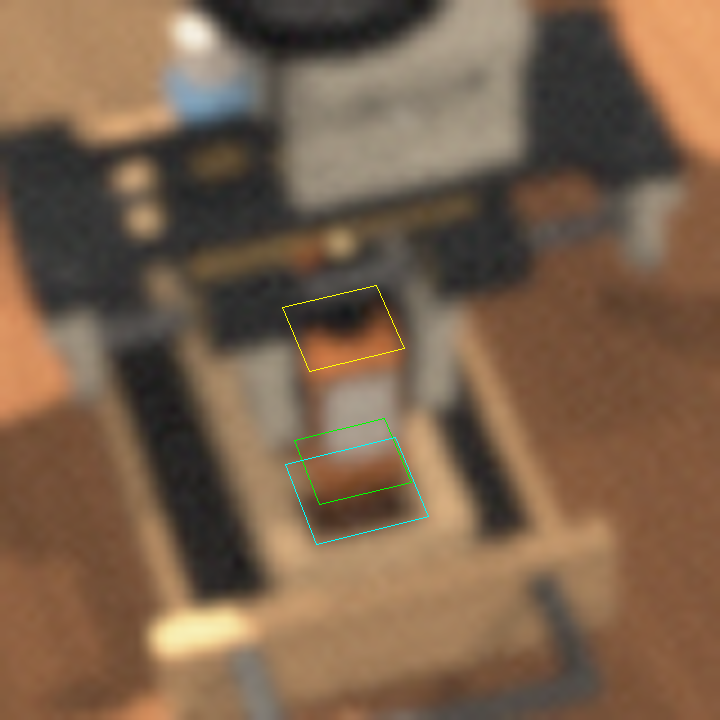

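Emit:
{"name": "step_arm", "arguments": {"steps": [[[0.3,-0.02,0.02],0],[[0.3,0,0],0],[[0.3,0,0],0],[[0,0,0],0],[[0,0,0],0]]}}

```text
time_s: 62.47
tcp_pos: [0.4606, 0.0603, 0.0835]
eef_rot: [127.9, 89.9, -147.5]
contact_force: [0.1, -0.2, -0.0]
gripper_width: 0.0299
```

Emit:
{"name": "step_arm", "arguments": {"steps": [[[0.2,0,0],0],[[0.15,0,0],0],[[0.1,0,0],0],[[0,0,0],0],[[0,0,0],0]]}}

```text
time_s: 62.88
tcp_pos: [0.4608, 0.0605, 0.0749]
eef_rot: [132.4, 90.0, -143.0]
contact_force: [0.0, 0.4, -0.2]
gripper_width: 0.0297
```

Inserted without contact; release and raise.

Emit:
{"name": "step_arm", "arguments": {"steps": [[[0.05,0,0],0],[[0,0,0],0],[[0,0,0],0],[[0,0,0],0],[[-0.5,0,0],0],[[-1,0,0],0],[[-1,0,0],0],[[-1,0,0],0],[[-1,0,0],0],[[-0.5,0,0],0],[[0,0,-1],0],[[0,0,-1],0],[[0,0,-1],0],[[0,0,-1],0],[[0,0,-1],0],[[0,0,-1],0],[[0,0,-1],0],[[0,0,-1],0],[[0,0,0],0]], "fingers": 0.42}}

```text
time_s: 64.47
tcp_pos: [0.4452, -0.1009, 0.1739]
eef_rot: [126.9, 90.0, -148.6]
contact_force: [-0.3, 0.1, -0.8]
gripper_width: 0.0508
```

```bash
python3 - <<'E'
from h import *
plan((.4508,-.0373,.175),174.6)
s=capture("side");crop(s,180,140,300,270,6,"cs40",10)
t=capture("top");crop(t,190,170,330,260,5.6,"ct40")
E
```

```text
t 64.5 tcp [ 0.4452 -0.1009  0.1739] jaw 174.5 tilt 0.02 w 0.0508 F [-0.3  0.1 -0.8]
 j6 -18 j1 12
 total tool units (frame now) [-0.05  0.02  3.19]  turn units -0.02 -> alt 29.98
 in frame after turn [-0.05  0.02  3.19]
```

View pics/cs40.png

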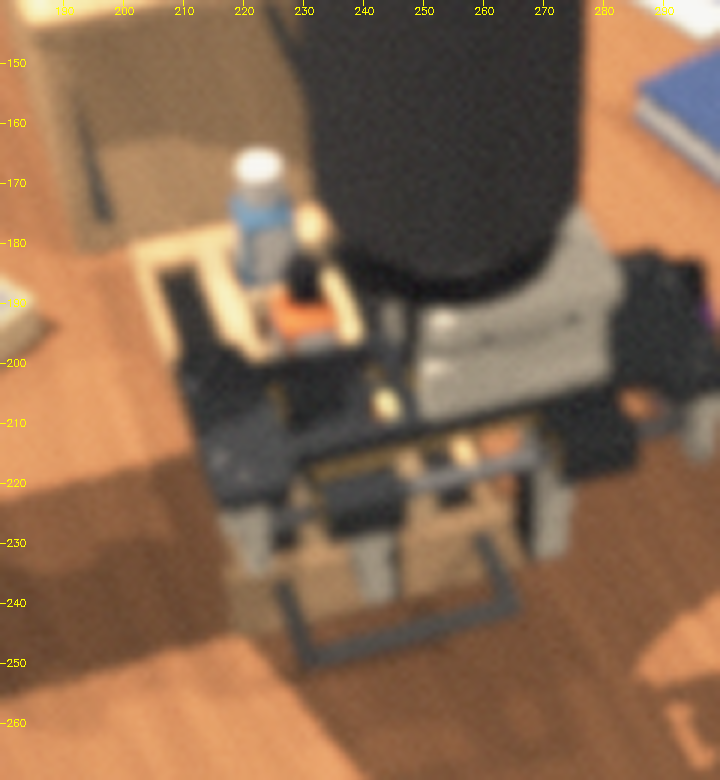

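View pics/ct40.png

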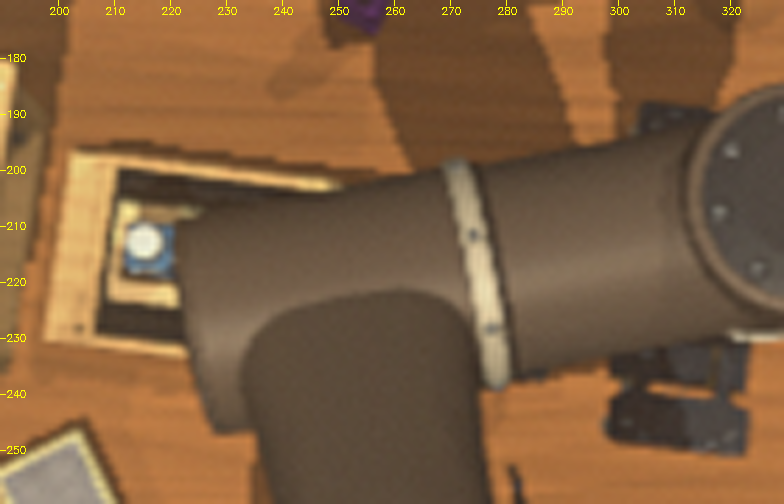

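Emit:
{"name": "step_arm", "arguments": {"steps": [[[0,0,-1],0],[[0,0,-1],0],[[0,0,-1],0],[[0,0,-1],0],[[0,0,-1],0],[[0,0,-1],0],[[0,0,-1],0],[[0,0,-1],0],[[0,0,-1],0],[[0,0,-1],0],[[0,0,0],0]]}}

```text
time_s: 65.48
tcp_pos: [0.4273, -0.2995, 0.1738]
eef_rot: [149.9, 90.0, -125.6]
contact_force: [0.5, -0.0, 0.3]
gripper_width: 0.0508
```

```bash
python3 - <<'E'
from h import *
plan((.4508,-.0373,.175),174.6)
s=capture("side");crop(s,180,140,300,270,6,"cs41",10)
t=capture("top");crop(t,190,130,330,250,5.4,"ct41")
E
```

```text
t 65.5 tcp [ 0.4273 -0.2995  0.1738] jaw 174.6 tilt 0.03 w 0.0508 F [ 0.5 -0.   0.3]
 j6 8 j1 -13
 total tool units (frame now) [-0.07  0.07 13.16]  turn units -0.01 -> alt 29.99
 in frame after turn [-0.06  0.06 13.16]
```

View pics/cs41.png

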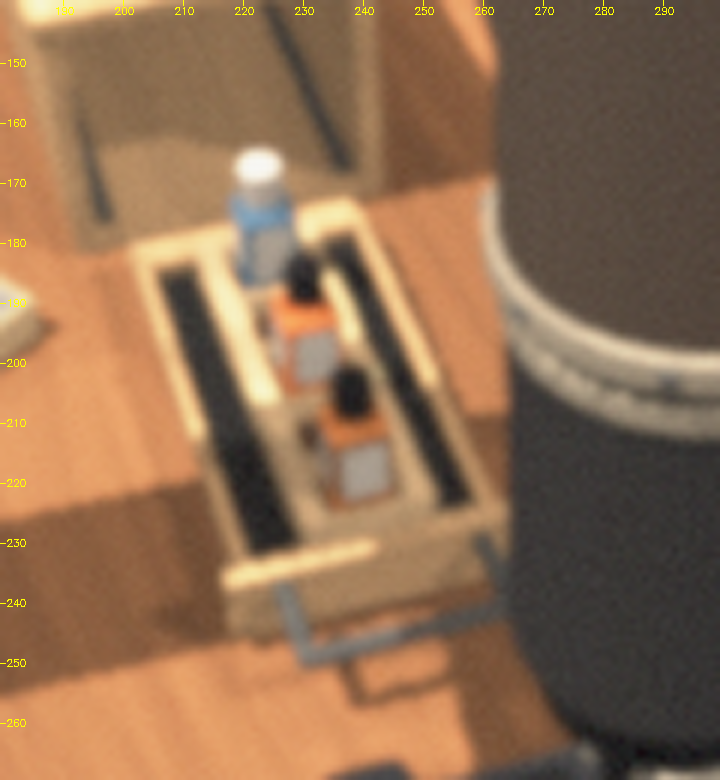

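View pics/ct41.png

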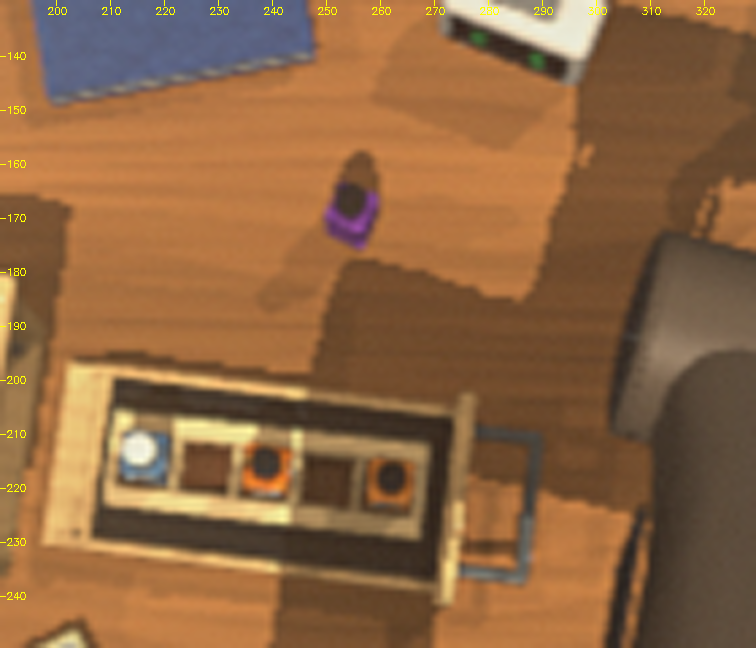

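Emit:
{"name": "step_arm", "arguments": {"steps": [[[0,0.01,0.9],0],[[0,0.01,0.9],0],[[0,0.01,0.9],0],[[0,0.01,0.9],0],[[0,0.01,0.9],0],[[0,0.01,0.9],0],[[0,0,0.9],0],[[0,0,0.9],0],[[0,0,0.9],0],[[0,0,0.9],0],[[0,0,0.9],0],[[0,0,0.9],0],[[1,0,0.1],0],[[1,0,0],0],[[1,0,0],0],[[1,0,0],0],[[1,0,0],0],[[1,0,0],0],[[0.5,0,0],0],[[0,0,0],0]], "fingers": 1}}

```text
time_s: 67.25
tcp_pos: [0.4447, -0.08, 0.0421]
eef_rot: [105.3, 89.8, -170.0]
contact_force: [-0.9, -0.9, 0.0]
gripper_width: 0.0007
```

```bash
python3 - <<'E'
from h import *
plan((.4466,-.082,.043),174.6)
s=capture("side");crop(s,180,140,320,290,5,"cs42",10)
E
```

```text
t 67.2 tcp [ 0.4447 -0.08    0.0421] jaw 174.7 tilt 0.22 w 0.0007 F [-0.9 -0.9  0. ]
 j6 -20 j1 15
 total tool units (frame now) [-0.05 -0.1  -0.09]  turn units 0.01 -> alt -29.99
 in frame after turn [-0.05 -0.1  -0.09]
```

View pics/cs42.png

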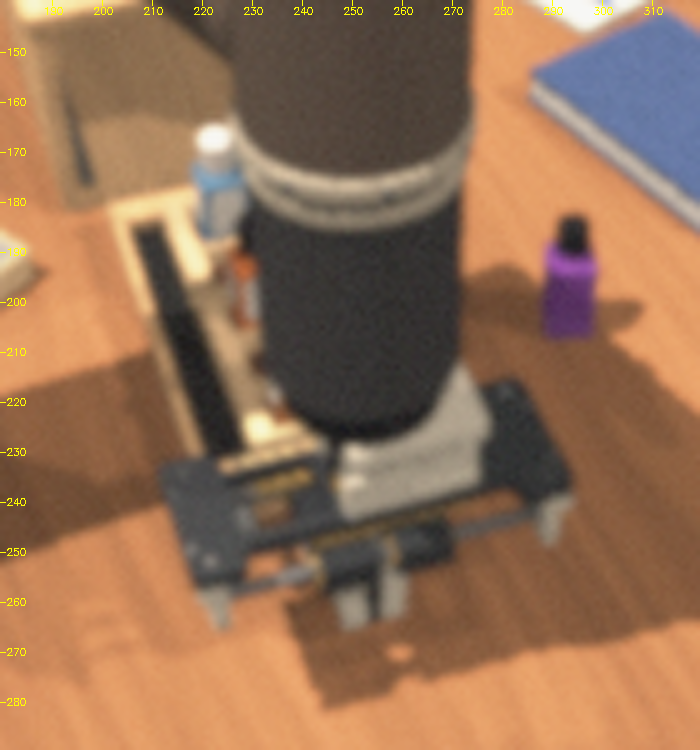

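Emit:
{"name": "step_arm", "arguments": {"steps": [[[0,-0.05,0.4],0],[[0,-0.05,0.4],0],[[0,0,0.2],0],[[0,0,0.15],0],[[0,0,0.15],0],[[0,0,0.15],0],[[0,0,0.2],0],[[0,0,0.25],0],[[0,0,0.3],0],[[0,0,0.35],0],[[0,0,0.4],0],[[0,0,0.4],0],[[0,0,0.4],0],[[0,0,0.4],0],[[0,0,0.4],0],[[0,0,0.3],0],[[0,0,0.2],0],[[0,0,0.1],0],[[0,0,0],0]]}}

```text
time_s: 68.88
tcp_pos: [0.4579, 0.0221, 0.0438]
eef_rot: [84.0, 90.0, 168.7]
contact_force: [-0.2, 0.5, -0.4]
gripper_width: 0.0005
```

```bash
python3 - <<'E'
from h import *
plan((.4466,-.082,.043),174.6)
s=capture("side");crop(s,170,120,310,280,5,"cs43",10)
t=capture("top");crop(t,170,160,310,250,5.4,"ct43")
E
```

```text
t 68.9 tcp [0.4579 0.0221 0.0438] jaw 174.6 tilt 0.02 w 0.0005 F [-0.2  0.5 -0.4]
 j6 -33 j1 27
 total tool units (frame now) [ 0.04  0.07 -5.23]  turn units 0.00 -> alt -30.00
 in frame after turn [ 0.04  0.07 -5.23]
```

View pics/cs43.png

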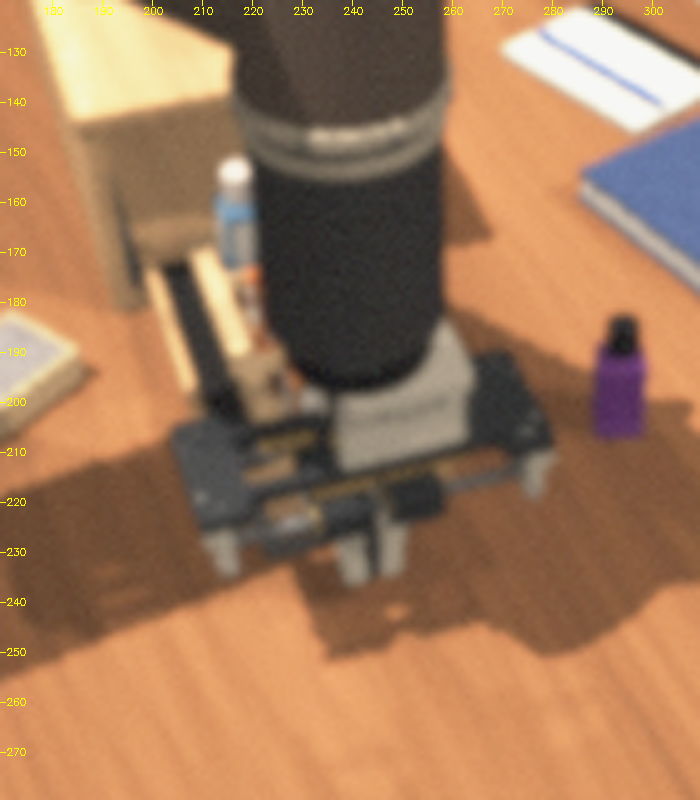

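Emit:
{"name": "step_arm", "arguments": {"steps": [[[0,0,0.15],0],[[0,0,0.25],0],[[0,0,0.35],0],[[0,0,0.45],0],[[0,0,0.5],0],[[0,0,0.5],0],[[0,0,0.5],0],[[0,0,0.5],0],[[0,0,0.5],0],[[0,0,0.5],0],[[0,0,0.5],0],[[0,0,0.5],0],[[0,0,0.5],0],[[0,0,0.5],0],[[0,0,0.5],0],[[0,0,0.4],0],[[0,0,0.3],0],[[0,0,0.2],0],[[0,0,0.1],0],[[0,0,0],0]]}}

```text
time_s: 70.65
tcp_pos: [0.4727, 0.1755, 0.044]
eef_rot: [-35.6, 90.0, 49.1]
contact_force: [0.4, 0.4, 1.5]
gripper_width: 0.0005
```

```bash
python3 - <<'E'
from h import *
plan((.478,.256,.043),174.6)
s=capture("side");crop(s,150,70,290,240,4.6,"cs44",10)
t=capture("top");crop(t,130,160,310,250,4.3,"ct44")
E
```

```text
t 70.7 tcp [0.4727 0.1755 0.044 ] jaw 174.6 tilt 0.03 w 0.0005 F [0.4 0.4 1.5]
 j6 -48 j1 43
 total tool units (frame now) [0.05 0.11 4.03]  turn units 0.00 -> alt -30.00
 in frame after turn [0.05 0.11 4.03]
```

View pics/cs44.png

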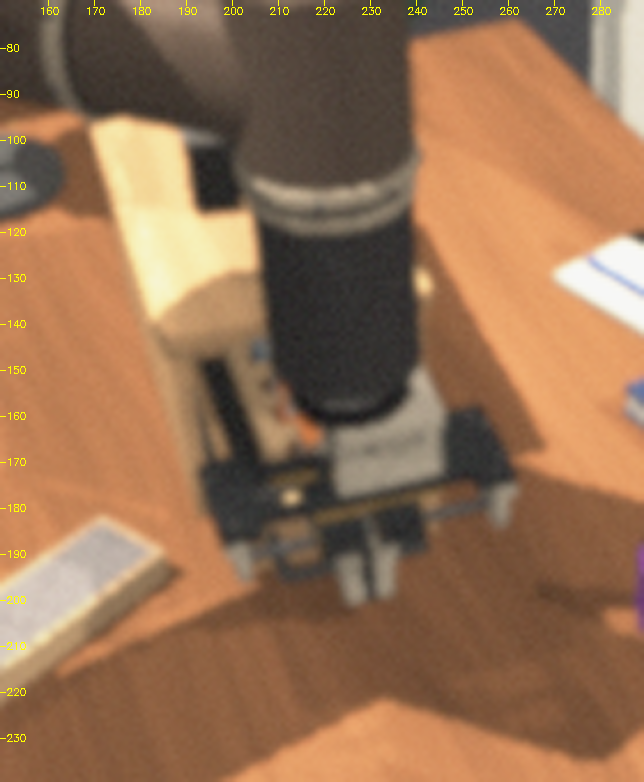

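View pics/ct44.png

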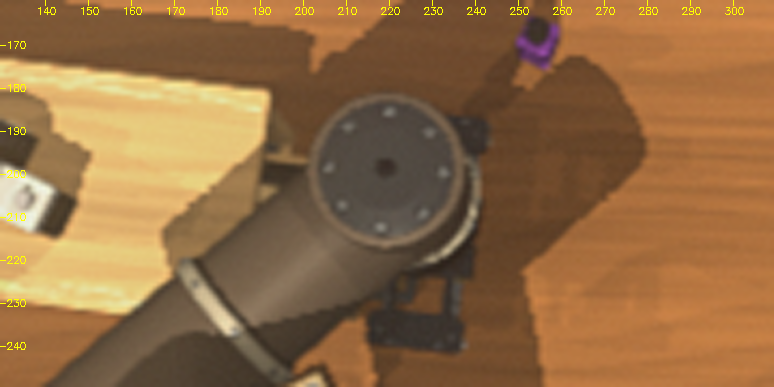

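Emit:
{"name": "step_arm", "arguments": {"steps": [[[0,0,0.15],0],[[0,0,0.25],0],[[0,0,0.3],0],[[0,0,0.3],0],[[0,0,0.3],0],[[0,0,0.3],0],[[0,0,0.3],0],[[0,0,0.3],0],[[0,0,0.3],0],[[0,0,0.3],0],[[0,0,0.2],0],[[0,0,0.1],0],[[0,0,0.1],0],[[0,0,0],0]]}}

```text
time_s: 71.92
tcp_pos: [0.4788, 0.2392, 0.044]
eef_rot: [-37.5, 90.0, 47.2]
contact_force: [-0.6, 0.3, 0.1]
gripper_width: 0.0009
```

```bash
python3 - <<'E'
from h import *
plan((.478,.256,.043),174.6)
s=capture("side");crop(s,150,70,290,240,4.6,"cs45",10)
E
```

```text
t 71.9 tcp [0.4788 0.2392 0.044 ] jaw 174.6 tilt 0.04 w 0.0009 F [-0.6  0.3  0.1]
 j6 -53 j1 48
 total tool units (frame now) [0.05 0.12 0.83]  turn units 0.00 -> alt -30.00
 in frame after turn [0.05 0.12 0.83]
```

View pics/cs45.png

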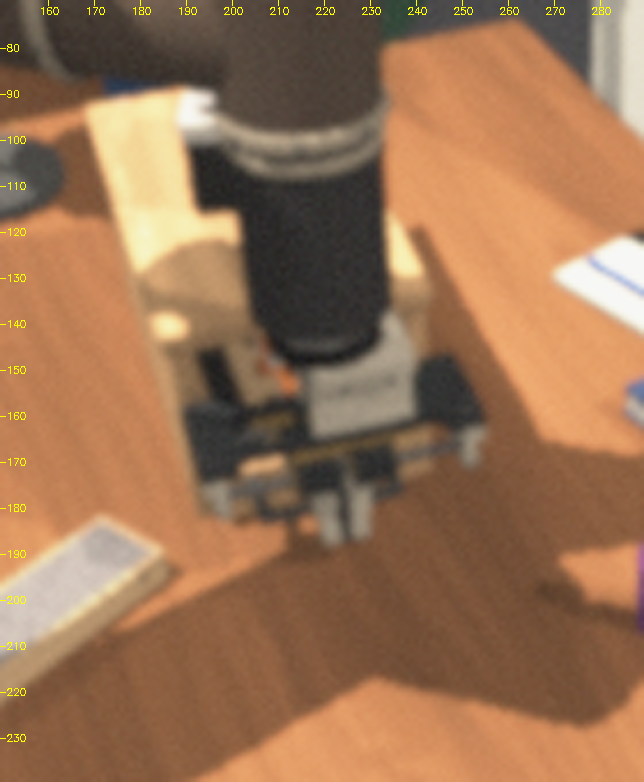

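Emit:
{"name": "step_arm", "arguments": {"steps": [[[0,0,0.1],0],[[0,0,0.15],0],[[0,0,0.15],0],[[0,0,0.1],0],[[0,0,0.1],0],[[0,0,0.05],0],[[0,0,0],0]]}}

```text
time_s: 72.55
tcp_pos: [0.4798, 0.252, 0.044]
eef_rot: [-28.2, 90.0, 56.4]
contact_force: [0.6, 0.6, -0.1]
gripper_width: 0.0004
```

Emit:
{"name": "step_arm", "arguments": {"steps": [[[0,0,0.05],0],[[0,0,0.1],0],[[0,0,0.05],0],[[0,0,0.05],0],[[0,0,0],0],[[0,0,0],0]]}}

```text
time_s: 73.05
tcp_pos: [0.4803, 0.2568, 0.044]
eef_rot: [-24.3, 90.0, 60.3]
contact_force: [0.4, -0.2, -0.3]
gripper_width: 0.0005
```

Emit:
{"name": "step_arm", "arguments": {"steps": [[[0,0,0.05],0],[[0,0,0.1],0],[[0,0,0.05],0],[[0,0,0],0],[[0,0,0],0]]}}

```text
time_s: 73.47
tcp_pos: [0.4801, 0.2573, 0.0439]
eef_rot: [162.4, 89.7, -113.1]
contact_force: [4.5, -14.4, 6.1]
gripper_width: 0.0004
```

```bash
python3 - <<'E'
from h import *
plan((.478,.256,.043),174.6)
s=capture("side");crop(s,160,100,260,210,7,"cs46",10)
t=capture("top");crop(t,130,160,310,250,4.3,"ct46")
E
```

```text
t 73.5 tcp [0.4801 0.2573 0.0439] jaw 174.6 tilt 0.30 w 0.0004 F [  4.5 -14.4   6.1]
 j6 -54 j1 49
 total tool units (frame now) [ 0.05  0.1  -0.08]  turn units -0.01 -> alt 29.99
 in frame after turn [ 0.05  0.1  -0.08]
```

View pics/cs46.png

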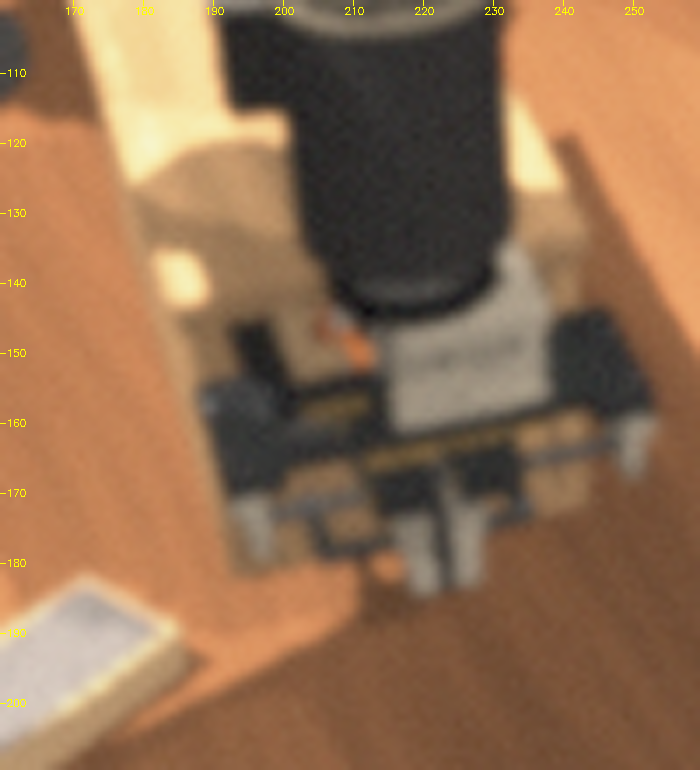

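View pics/ct46.png

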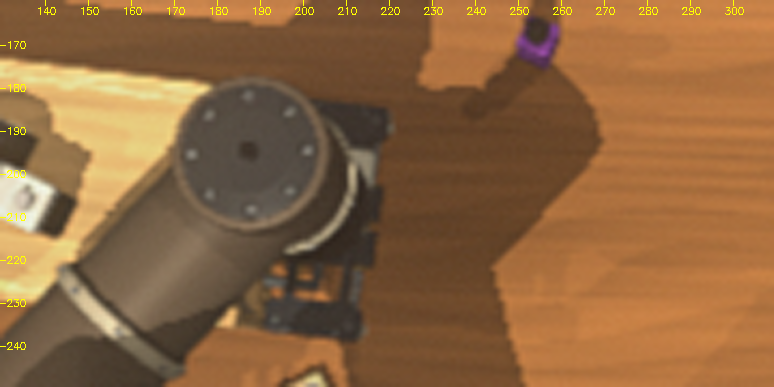

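Emit:
{"name": "step_arm", "arguments": {"steps": [[[0,0,-0.3],0],[[0,0,-0.6],0],[[0,0,-0.8],0],[[0,0,-0.9],0],[[-0.5,0,-0.9],0],[[-1,0,-0.9],0],[[-1,0,-0.9],0],[[-1,0,-0.9],0],[[-1,0,-0.9],0],[[-1,0,-0.9],0],[[0,0,-0.9],0],[[0,0,-0.9],0],[[0,0,-0.9],0],[[0,0,-0.9],0],[[0,0,-0.9],0],[[0,0,-0.9],0],[[0,0,-0.9],0],[[0,0,-0.9],0],[[0,0,-0.9],0],[[0,0,-0.9],0]]}}

```text
time_s: 75.23
tcp_pos: [0.4473, -0.0797, 0.1539]
eef_rot: [-19.3, 90.0, 65.2]
contact_force: [0.2, -0.1, 0.1]
gripper_width: 0.0008
```

Emit:
{"name": "step_arm", "arguments": {"steps": [[[0,0,-0.9],0],[[0,0,-0.9],0],[[0,0,-0.9],0],[[0,0,-0.9],0],[[0,0,-0.9],0],[[0,0,-0.9],0],[[0,0,-0.9],0],[[0,0,-0.5],0],[[0,0,0],0],[[0,0,0],0]]}}

```text
time_s: 76.07
tcp_pos: [0.4349, -0.2139, 0.1538]
eef_rot: [33.8, 90.0, 118.2]
contact_force: [-0.4, -0.3, -0.1]
gripper_width: 0.0004
```

```bash
python3 - <<'E'
from h import *
plan((.478,.256,.043),174.6)
s=capture("side");crop(s,150,80,270,210,6,"cs47",10)
t=capture("top");cv2.imwrite("pics/top47.png",cv2.resize(t,None,fx=1.5,fy=1.5)); crop(t,80,150,260,260,4.4,"ct47")
E
```

```text
t 76.1 tcp [ 0.4349 -0.2139  0.1538] jaw 174.5 tilt 0.02 w 0.0004 F [-0.4 -0.3 -0.1]
 j6 -3 j1 -3
 total tool units (frame now) [ 5.55  0.11 23.59]  turn units -0.02 -> alt 29.98
 in frame after turn [ 5.54  0.07 23.59]
```

View pics/cs47.png

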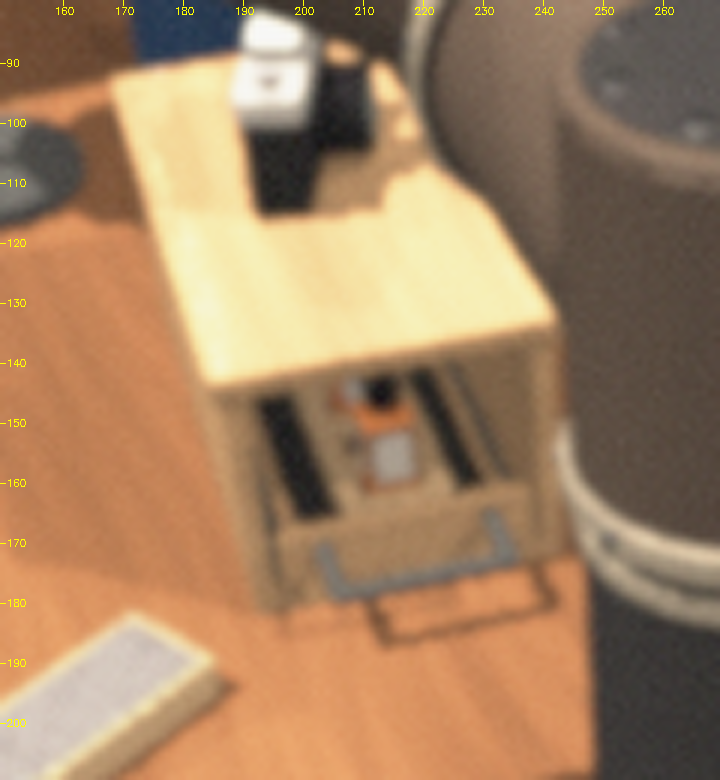

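View pics/top47.png

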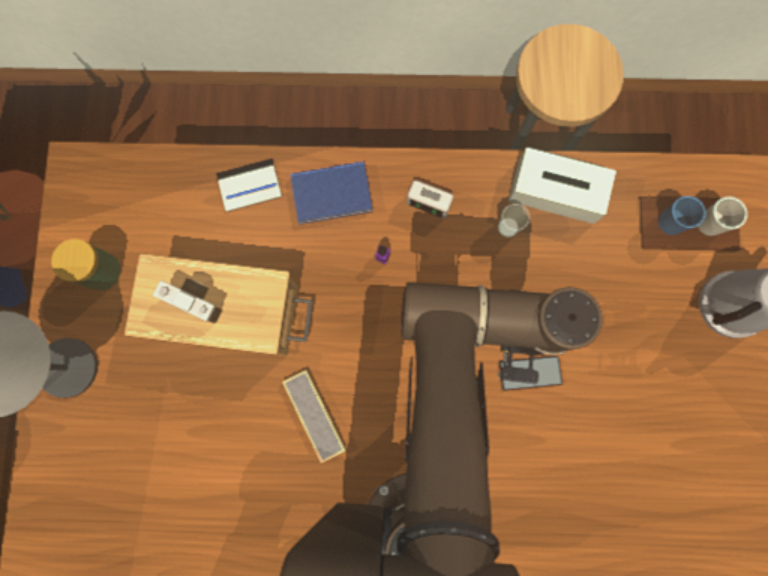

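View pics/ct47.png

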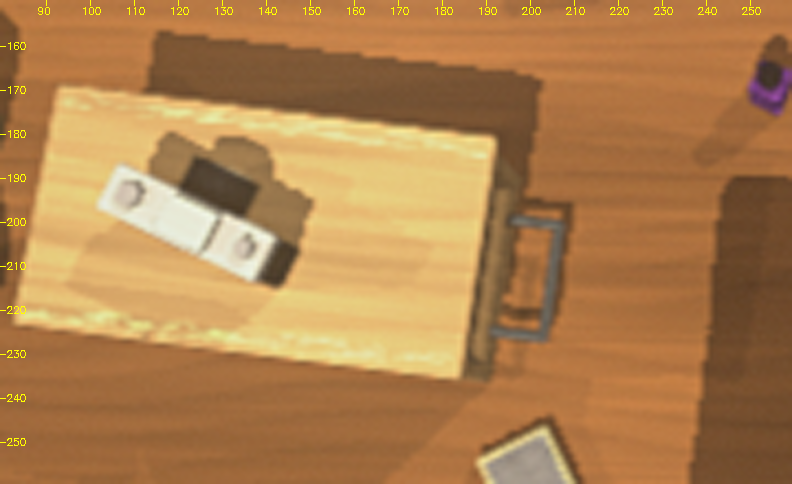

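```bash
python3 - <<'E'
from h import *
g=lambda u,v,x0,y0,f:(x0+u/f-.5,y0+v/f-.5)
a=(ray("top",*g(561,224,80,150,4.4),.04)+ray("top",*g(547,337,80,150,4.4),.04))/2
b=(ray("top",*g(541,434,190,130,5.4),.04)+ray("top",*g(524,580,190,130,5.4),.04))/2
print("bar now",a,"out",b,np.linalg.norm(a-b))
a=(ray("side",*g(338,595,150,80,6),.036)+ray("side",*g(512,560,150,80,6),.036))/2
b=(ray("side",*g(310,657,180,140,6),.036)+ray("side",*g(505,606,180,140,6),.036))/2
print("side now",a,"out",b,np.linalg.norm(a-b))
# cabinet front foot
print("front foot",ray("side",*g(262,610,150,80,6),0), "panel bottom",ray("side",*g(275,590,150,80,6),.005))
E
```

```text
bar now [0.48227253 0.27001319 0.04      ] out [ 0.45148154 -0.03854364  0.04      ] 0.3100893512194329
side now [0.48034926 0.27710366 0.036     ] out [ 0.44878165 -0.03194369  0.036     ] 0.31065540308150924
front foot [0.39819013 0.33103657 0.        ] panel bottom [0.40887338 0.33897052 0.005     ]
```

```bash
python3 -c "
from plant import *
print(close_job())"
```

```text
the job is handed in; nothing more can be done
None
```

I finished the job and handed it in at about 76 s. The tray is home with the board in it, wells up, and the three bottles I found are standing in their wells. The hand-in gives no verdict, so what follows is from my own checks.

- **Tray:** I pulled it out by its handle to the stop. At the end I pushed it home with closed fingers until it stopped, at about 14 N. Both cameras put the handle's travel back at 0.310 m.
- **Board:** I took the one farther from the base. It swung to hang upright in a light grip, and I laid it wells up on the table before placing it in the tray. It lies flat, close to the tray's back rim.
- **Bottles:** Only blue, orange and amber were present. They stand in the back, middle and front wells. I saw no green or white bottle and left the purple look-alike alone.
- **What went wrong:** The first try with the amber bottle jammed on the rim because I had gripped it off-centre. I stood it on the table and gripped it again, and it went in without force. The board end also came close to the phone while I was lifting it, but the phone showed no visible shift.
- **Last checks:** Before closing the tray, both views showed all three bottles upright in their wells. After closing, amber was clearly upright and orange was partly visible. Blue was almost hidden inside the cabinet, so I could not confirm it directly. The phone, camera, glass and clock appeared unmoved, and the gripper was clear of everything.

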